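Unpack electronics modules contacts-up at a repair bench

ROBOT

A 6-joint arm with a two-finger parallel gripper is mounted at the origin on the work surface. World frame = base frame: x ahead of the robot, y to its left, z up, the work surface at z = 0. Lengths are in m, angles in rad, forces in N, time in s.
With the tool pointing down it reaches from about 0.25 to 0.775 m from the base axis. Payload 4 kg.
Tool frame: the origin (TCP) lies midway between the tips of the shut fingers; the grasp point (between the pads) lies 19 mm behind it; z points along the fingers, y is the direction in which the jaws open and shut (so a half turn about z gives the same grasp; the last joint's range is limited). The gripper opens to 94 mm and grips with 3 to 60 N. Pads are 16 mm wide; open, the fingers measure 119 mm over their backs; the gripper's body (75 mm by 177 mm) begins 78 mm behind the grasp point.
Start: joints at [1.158, 0.087, 1.371, -0, 1.684, -0.103], TCP at [0.168, 0.524, 0.206] pointing down, gripper open.
Joint ranges: [-3.1, 3.1], [-0.76, 2.03], [0.27, 2.55], [-1.08, 4.22], [0.17, 2.65], [-2.57, 2.57]. Speed limits (rad/s): [2.79, 2.79, 3.14, 3.14, 3.14, 3.14].

INTERFACE

Orientations are given as [roll, pitch, yaw] about the fixed x, y, z axes, in that order (R = Rz(yaw) Ry(pitch) Rx(roll)).
In Python, from bench import robot gives the robot as it stands.
- The arm moves only by the tool servo_tool, never from a script. Its argument "rows" is a list of rows, each a list of 2 entries, a list of its own where there are three numbers: the shift along the tool's x, y, z normalised to -1 to 1, where 1 is 0.08 m, then the turn about the tool's z normalised to -1 to 1, where 1 is pi/2 rad. A call has 1 to 12 rows; each row is the pose to reach, as a shift and turn from the pose commanded when the call began, along the tool's axes at that moment; what a row does not reach only later rows make up. A row lasts 1/12 s, in which the tool goes at most 41.7 mm and 7.16 degrees, less where a joint would pass 70% of its speed; a pose out of reach is approached as far as the arm can. A call with a number of a shift or a turn outside -1 to 1 is refused whole. A call with a gripper value outside its range is refused whole. "grip" is the closure, from -1 (fully open) to 1 (shut), set as the call begins (left out, the last holds). The fingers move at their own pace and stop on an object; the grip force is fixed at half the most. Time passes only in rows, so rows that repeat a pose let the fingers close. It gives the time, the measured TCP pose, the force and the opening at its end, in the units of the state.
- robot.get_obs(): the state, without advancing time (a new reading comes with each control period).
- robot.snapshot(name): name is "side" or "top" or "wrist"; returns a dict with "pixels" (480x640x3 uint8, red, green, blue), "camera_matrix" (3x3 intrinsics, pixels), "D" ([k1, k2, p1, p2, k3] as OpenCV has them; the pictures are not rectified), "world_from_camera" (4x4, takes a point from camera to world coordinates). Camera axes: x right, y down, z forward; pixel columns grow to the right and rows downward; lengths in m; the calibration is good to about 2 mm. A picture is of the moment at which its call begins. There is no depth.
- robot.close_job(): hands the job in, once; it reports no verdict.
The state is a dict: "time": time; "joint_positions": joint angles; "qvel": joint speeds; "joint_torque": joint torques, N m; "tool_pos": TCP position; "ee_rot": TCP orientation; "wrist_force": force on the tool from outside, world axes, zero at the start; "wrist_torque": the same for the moment, N m; "width": finger opening in m.
Only numpy, scipy, OpenCV 4.12 (cv2) and the standard library are available. Lean on these libraries where they do the work, as an engineer would, in place of code of your own. Each camera call takes 0.05 s, during which the arm holds its last target.

TASK

Lever open the orange cover of the shipping case with the blade tool, take every module that is in it out of its foam cutout, free end first, and lay it turned over on the blue mat, contacts up. Shut the empty case again afterwards and leave the blade tool lying in the steel tray, with everything else on the bench left where it is.

Things in the scene. Friction and masses are not known exactly. Their poses are not given: they have to be found in the camera images.
- case: fixed grey case 132 (its x) x 258 (its y), rim 48 high, 66 high with its orange cover. Origin: centre of its underside. Cover hinged at the +y end, pry notch at the -y end. Inside is dark grey foam with three pockets at local y = -72, 0, +72 (module centres at local x -9, undersides at z 24); some may be empty. Modules lie label up, their x pointing to the case's -x, free ends on the case's +x side
- pocket_low (a point): pocket at local y -72: centre of the module's underside. All pockets are alike: 1.5 clearance on each side, 2 at each end. At the tucked end (case -x side, module +x) a foam lip (underside 26.5, top 34.5 above this point, i.e. 2.5 over the module) overhangs the module's last 6 mm, so the module cannot rise straight; its free end (case +x side) must come up first
- pocket_mid (a point): pocket at local y 0: same point, same shape. In front of the free end (case +x side) stands a low foam stop, 30 wide, 12 long, 9 higher than the module's underside, so it cannot be slid out flat: raise the free end over 9 mm (letting the module come 2 to 3 mm towards case +x as it tilts), then draw it 12 mm towards case +x, then tilt on and lift out
- pocket_high (a point): pocket at local y +72: same point, same shape. Room for fingers: beside the free half of each module the foam is cut away from the case wall (case x +61) to case x -14, down to case z 6, 32 wide. Foam ribs (20 higher than this point) flank the other half. Under the module its foam bed begins 22 behind the free end and is 34 wide there
- cover (a joint): angle of the orange cover, rad: 0 shut, 2.05 fully open (leaning back beyond upright). Its hinge is stiff: the cover stays at any angle; opening takes about 2.5 N at the free edge. Cover: a shallow shell 132 x 258 x 18, top plate 4 thick, skirt 14 deep and 4 thick all round, standing on the case rim when shut
- notch (a point): point in the middle of the pry notch, on the cover's free edge, moves with the cover: the notch is a gap 50 wide and 8 high between case rim and cover skirt (z 48 to 56 when shut) at the case's -y end; this point is 4 above the rim and 2 inside the outer face. The top plate's underside is 10 above this point
- hinge (a point): point on the hinge line of the cover, centre of the case's +y end, at rim height (z 48). The hinge line runs along the case's x
- mod_a: white plug-in module, 70 (its x) x 40 (its y) x 24 thick (its z), about 120 g. Origin: centre of the underside; z points out of the label side (blue label; black grip ridges near the -x end). The underside has a green strip with brass contacts. It starts label up in a foam pocket; its -x end is the free end. Absent (None) in some starts
- mod_b: white plug-in module, 70 (its x) x 40 (its y) x 24 thick (its z), about 120 g. Origin: centre of the underside; z points out of the label side (green label; black grip ridges near the -x end). The underside has a green strip with brass contacts. It starts label up in a foam pocket; its -x end is the free end. Absent (None) in some starts
- mod_c: white plug-in module, 70 (its x) x 40 (its y) x 24 thick (its z), about 120 g. Origin: centre of the underside; z points out of the label side (yellow label; black grip ridges near the -x end). The underside has a green strip with brass contacts. It starts label up in a foam pocket; its -x end is the free end. Absent (None) in some starts
- blade: blade tool, 175 long, about 70 g, lying on the bench: black handle 90 long x 22 wide x 14 thick with a red band, and a flat steel blade 85 long, 16 wide, 3 thick, in mid-thickness. x runs from handle to blade tip, z up as it lies. Origin: underside, at handle level, 60 from the handle's rear end, 30 from its front end and 115 from the tip
- blade_tip (a point): end of the steel blade, mid-thickness (local 115, 0, 7)
- blade_mid (a point): middle of the blade tool's length (local 27.5, 0, 7)
- mod_a_mid (a point): middle of the block of mod_a (12 above its underside)
- mod_b_mid (a point): middle of the block of mod_b (12 above its underside)
- mod_c_mid (a point): middle of the block of mod_c (12 above its underside)
- mat: fixed blue mat with white edge lines, 170 (its x) x 280 (its y) x 2 thick; origin: centre of its underside
- tray: fixed shallow steel tray, 210 (its x) x 90 (its y) x 16 high, walls and floor 4; origin: centre of its underside
- heatsink: bystander: aluminium finned block 40 x 40 x 25, leave it
- screwjar: bystander: clear jar 42 across, 55 high, red cap, leave it
- fan: bystander: black fan 60 x 60 x 25, leave it
- driver: bystander: screwdriver, leave it
- memory: bystander: green memory board 133 x 30 x 4, leave it
There are look-alikes about, which are no part of the job. Of the things like the blade, leave any that is pink or turquoise; of the rest the larger one is meant.

How it is judged:
On the way, in this order (a step that is already met when the one before it is completed fails the run):
1. the cover is levered open with the blade tool (over 0.3 rad, blade on the cover, no finger on it) (value of joint cover above 0.3 rad and contact force between blade and cover above 0.1 N and contact force between the fingers and cover below 0.1 N), for 0.1 s.
2. every module lies turned over on the mat (x of mod_a_mid in the frame of mat between -0.07 and 0.07 m and y of mod_a_mid in the frame of mat between -0.125 and 0.125 m and z of each of mod_a_mid, mod_b_mid, mod_c_mid in the frame of mat below 0.021 m and angle between each of mod_a, mod_b, mod_c's own z axis and vertical above 3 rad and linear speed of each of mod_a, mod_b, mod_c below 0.02 m/s and x of mod_b_mid in the frame of mat between -0.07 and 0.07 m and y of mod_b_mid in the frame of mat between -0.125 and 0.125 m and x of mod_c_mid in the frame of mat between -0.07 and 0.07 m and y of mod_c_mid in the frame of mat between -0.125 and 0.125 m), for 0.3 s.
At the end, for the whole second after the job is handed in: Every module lies on the mat contacts up (within 8 degrees), its middle within 70 mm (mat x) and 125 mm (mat y) of the mat's centre; the cover is shut (under 0.06 rad); the blade tool lies in the tray, its middle within 50 mm (x) and 36 mm (y) of the tray's centre; all at rest (all of step 2 and value of joint cover below 0.06 rad and x of blade_mid in the frame of tray between -0.05 and 0.05 m and y of blade_mid in the frame of tray between -0.036 and 0.036 m and z of blade_mid in the frame of tray below 0.026 m and linear speed of blade below 0.02 m/s); the robot touches nothing.
It fails at once if a bystander (heatsink) is pushed more than 40 mm (distance of heatsink from where it was at the start of the episode above 0.04 m).
It fails at once if a bystander (screwjar) is pushed more than 40 mm (distance of screwjar from where it was at the start of the episode above 0.04 m).
It fails at once if a bystander (fan) is pushed more than 40 mm (distance of fan from where it was at the start of the episode above 0.04 m).
It fails at once if a bystander (driver) is pushed more than 40 mm (distance of driver from where it was at the start of the episode above 0.04 m).
It fails at once if a bystander (memory) is pushed more than 40 mm (distance of memory from where it was at the start of the episode above 0.04 m).
Of mod_a, mod_b, mod_c only 2 to 3 are there at a start; the rules pass over those that are not, and their reading is None.
At some moment in a run one of blade may be knocked a few centimetres aside while the robot is not near it.
Once in a run the grip may slacken for a moment while it holds something.
It also fails if it takes over 210 s, if anything falls off the work surface, if the arm or the gripper's body presses on something with over 40 N, if the wrist force passes 120 N, or if a joint passes its speed limit or range.

## Working session

There is one attempt and no reset: what is moved stays moved. The work goes in short steps, Python scripts to look and compute and a tool call to move; the robot and the scene stay as the last step left them, time stands still between calls to the robot, and variables do not carry over. Pictures are saved under pics/ and viewed, and the job is handed in when it is done.

Besides the shell and the picture viewer there is one more tool, called after "Request:" as name(argument=value, ...), one argument or row to a line, values as JSON. servo_tool: Moves the arm, as the interface text tells. Its arguments: {"type":"object","properties":{"rows":{"type":"array"},"grip":{"type":"number"}},"required":["rows"]}

```bash
mkdir -p pics; ls
cat > h.py <<'E'
import numpy as np,cv2
from bench import robot
def snap(c,name,crop=None,scale=1):
    s=robot.snapshot(c); im=s["pixels"][:,:,::-1].copy()
    np.savez(f"pics/{name}.npz",K=s["camera_matrix"],D=s["D"],T=s["world_from_camera"],im=im)
    cv2.imwrite(f"pics/{name}.png",im); return s
def load(name):
    d=np.load(f"pics/{name}.npz"); return d
def px2w(d,uv,z):
    uv=np.array(uv,float).reshape(-1,1,2)
    n=cv2.undistortPoints(uv,d["K"],np.array(d["D"]))[:,0]
    T=d["T"]; r=np.c_[n,np.ones(len(n))]@T[:3,:3].T; o=T[:3,3]
    z=np.broadcast_to(z,(len(n),))
    return o+r*((z-o[2])/r[:,2])[:,None]
def w2px(d,P):
    P=np.array(P,float).reshape(-1,3); Ti=np.linalg.inv(d["T"])
    rv=cv2.Rodrigues(Ti[:3,:3])[0]
    return cv2.projectPoints(P,rv,Ti[:3,3],d["K"],np.array(d["D"]))[0][:,0]
def crop(name,x0,y0,x1,y1,f,out):
    im=load(name)["im"][y0:y1,x0:x1]
    cv2.imwrite(f"pics/{out}.png",cv2.resize(im,None,fx=f,fy=f,interpolation=cv2.INTER_CUBIC))
def st():
    o=robot.get_obs()
    for k in o: print(k,np.round(o[k],4))
E
python3 -c "
from h import *
for c in ('top','side','wrist'):
    s=snap(c,c+'0'); print(c,np.round(s['world_from_camera'],3).tolist(),np.round(s['camera_matrix'],1).tolist(),s['D'])
st()"
```

```text
pics
top [[0.027, -0.993, 0.114, 0.405], [-1.0, -0.028, -0.006, -0.084], [0.009, -0.114, -0.993, 1.414], [0.0, 0.0, 0.0, 1.0]] [[614.3, 0.0, 318.8], [0.0, 614.3, 249.9], [0.0, 0.0, 1.0]] [0.02088904 0.         0.         0.         0.        ]
side [[0.982, -0.136, 0.134, 0.41], [-0.191, -0.648, 0.738, -0.878], [-0.013, -0.75, -0.662, 0.785], [0.0, 0.0, 0.0, 1.0]] [[433.2, 0.0, 318.7], [0.0, 433.2, 227.1], [0.0, 0.0, 1.0]] [-0.06480926  0.          0.          0.          0.        ]
wrist [[0.304, 0.918, 0.254, 0.093], [0.953, -0.292, -0.083, 0.548], [-0.002, 0.268, -0.964, 0.385], [0.0, 0.0, 0.0, 1.0]] [[427.2, 0.0, 312.9], [0.0, 427.2, 242.0], [0.0, 0.0, 1.0]] [-0.0951829  0.         0.         0.         0.       ]
time 0.15
joint_positions [ 1.1579  0.0878  1.3719 -0.      1.6836 -0.1031]
qvel [ 0.0009 -0.0017 -0.0024  0.0028  0.0015  0.0018]
joint_torque [ 1.20000e-03 -3.40642e+01 -3.02793e+01  7.19000e-02  3.05000e-02
 -1.00000e-04]
tool_pos [0.1675 0.5234 0.2046]
ee_rot [-3.1398e+00 -2.0000e-04  2.8318e+00]
wrist_force [-0.4975 -0.5785 -0.3423]
wrist_torque [0.0122 0.0401 0.0486]
width 0.0937
```

View pics/top0.png

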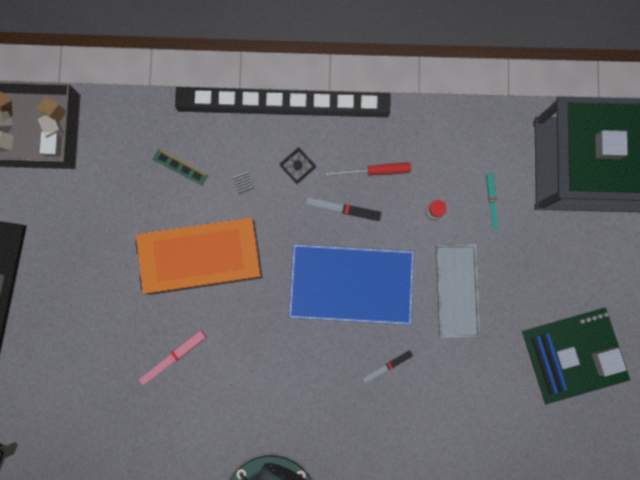

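View pics/side0.png

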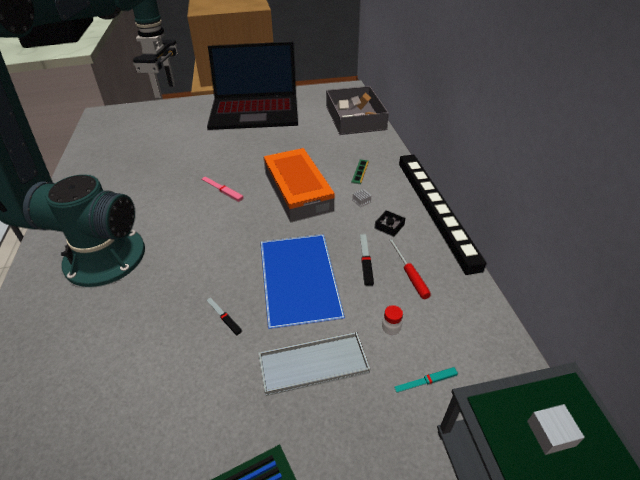

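```bash
python3 -c "
from h import *
d=load('top0')
n=['bladeL tip','bladeL end','bladeS tip','bladeS end']
for a,p in zip(n,px2w(d,[(307,202),(380,215),(364,380),(411,353)],.007)): print(a,p.round(4))
print('case',px2w(d,[(136,235),(251,218),(262,277),(146,293)],.066).round(4))
print('mat',px2w(d,[(293,245),(413,251),(410,323),(290,317)],.002).round(4))
print('tray',px2w(d,[(437,245),(476,245),(479,337),(440,338)],.016).round(4))
print('by',px2w(d,[(437,209),(297,165),(243,182),(180,167),(390,169),(350,172)],.02).round(4))
crop('top0',120,140,440,400,2.4,'c1')
crop('side0',240,130,440,300,4,'c2')
"
```

```text
bladeL tip [ 0.6778 -0.0622  0.007 ]
bladeL end [ 0.6519 -0.2326  0.007 ]
bladeS tip [ 0.2746 -0.2022  0.007 ]
bladeS end [ 0.3374 -0.3075  0.007 ]
case [[0.5815 0.3116 0.066 ]
 [0.6267 0.0601 0.066 ]
 [0.4963 0.0308 0.066 ]
 [0.4545 0.2822 0.066 ]]
mat [[ 0.5767 -0.0327  0.002 ]
 [ 0.5705 -0.3109  0.002 ]
 [ 0.4047 -0.3055  0.002 ]
 [ 0.4109 -0.031   0.002 ]]
tray [[ 0.5842 -0.3636  0.016 ]
 [ 0.5867 -0.4531  0.016 ]
 [ 0.3777 -0.4592  0.016 ]
 [ 0.373  -0.3712  0.016 ]]
by [[ 0.6673 -0.3623  0.02  ]
 [ 0.7617 -0.0367  0.02  ]
 [ 0.7179  0.0867  0.02  ]
 [ 0.7489  0.2334  0.02  ]
 [ 0.7584 -0.2527  0.02  ]
 [ 0.7487 -0.16    0.02  ]]
```

View pics/c1.png

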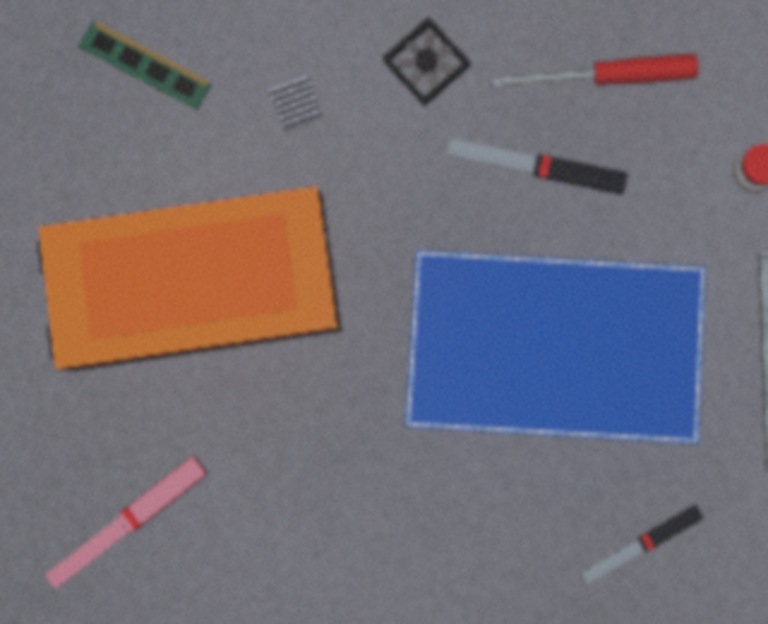

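View pics/c2.png

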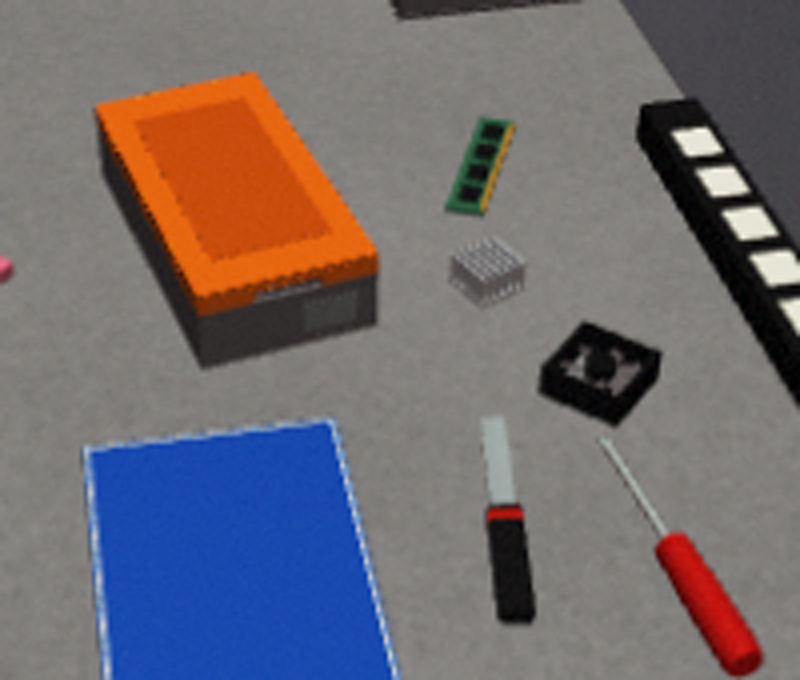

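```bash
cat > go.py <<'E'
import sys
from h import *
# usage: go.py x y z yaw : prints the moves needed (normalised), from measured pose
o=robot.get_obs(); p=np.array(o["tool_pos"]); yaw=o["ee_rot"][2]
t=np.array([float(a) for a in sys.argv[1:4]]); ty=float(sys.argv[4])
d=t-p; w=lambda a:(a+np.pi)%(2*np.pi)-np.pi
def norm(d,yaw):
    c,s=np.cos(yaw),np.sin(yaw)
    return np.array([c*d[0]+s*d[1],s*d[0]-c*d[1],-d[2]])/0.08
print("pos",p.round(4),"yaw",round(yaw,4),"F",np.round(o["wrist_force"],2),"w",round(float(o["width"]),4),"t",round(o["time"],2))
print("now-axes shift",norm(d,yaw).round(3),"turn",round(-w(ty-yaw)/(np.pi/2),3),"| shift if already turned",norm(d,ty).round(3))
E
echo
```

```text
(no output)
```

Request:
servo_tool(
  rows=[
    [[-0.5,-0.3,-0.3],0.4],
    [[-1,-0.64,-0.6],0.694],
    [[-1,-0.64,-0.6],0.694],
    [[-1,-0.64,-0.6],0.694],
    [[-1,-0.64,-0.6],0.694],
    [[-1,-0.64,-0.6],0.694],
    [[-1,-0.64,-0.6],0.694],
    [[-1,-0.64,-0.6],0.694],
    [[-1,-0.64,-0.6],0.694],
    [[-1,-0.64,-0.6],0.694],
  ],
)

```text
time: 0.98
tool_pos: [0.2282, 0.4505, 0.2531]
ee_rot: [-3.141, 0.001, 1.74]
wrist_force: [0.7, 0.2, 0.2]
width: 0.0941
```

```bash
python3 go.py 0.52 0.08 0.25 1.74
```

```text
pos [0.2282 0.4505 0.2531] yaw 1.7402 F [0.67 0.24 0.2 ] w 0.0941 t 0.98
now-axes shift [-5.18   2.814  0.039] turn 0.0 | shift if already turned [-5.179  2.815  0.039]
```

Request:
servo_tool(
  rows=[
    [[-0.5,0.28,0],0],
    [[-1,0.56,0],0],
    [[-1,0.56,0],0],
  ],
)

```text
time: 1.23
tool_pos: [0.2884, 0.3762, 0.2533]
ee_rot: [3.14, 0.003, 1.74]
wrist_force: [0.0, 0.6, -0.2]
width: 0.094
```

Request:
servo_tool(
  rows=[
    [[-0.5,0.28,0],0],
    [[-1,0.56,0],0],
    [[-1,0.56,0],0],
  ],
)

```text
time: 1.48
tool_pos: [0.3464, 0.3046, 0.2533]
ee_rot: [3.141, 0.002, 1.738]
wrist_force: [-0.7, 0.1, -1.0]
width: 0.0941
```

Request:
servo_tool(
  rows=[
    [[-0.5,0.28,0],0],
    [[-1,0.56,0],0],
    [[-1,0.56,0],0],
  ],
)

```text
time: 1.73
tool_pos: [0.4041, 0.2335, 0.2531]
ee_rot: [3.141, 0.002, 1.738]
wrist_force: [0.6, -0.1, -0.5]
width: 0.0941
```

Request:
servo_tool(
  rows=[
    [[-0.5,0.28,0],0],
    [[-1,0.56,0],0],
    [[-1,0.56,0],0],
    [[-1,0.56,0],0],
  ],
)

```text
time: 2.07
tool_pos: [0.4602, 0.1646, 0.2527]
ee_rot: [-3.14, -0.0, 1.739]
wrist_force: [-1.0, -0.3, 0.1]
width: 0.0935
```

```bash
python3 go.py 0.52 0.08 0.25 1.74; python3 -c "
from h import *
snap('wrist','w1')"
```

```text
pos [0.4602 0.1646 0.2527] yaw 1.7388 F [-1.03 -0.26  0.06] w 0.0935 t 2.07
now-axes shift [-1.167  0.56   0.034] turn -0.001 | shift if already turned [-1.168  0.559  0.034]
```

View pics/w1.png

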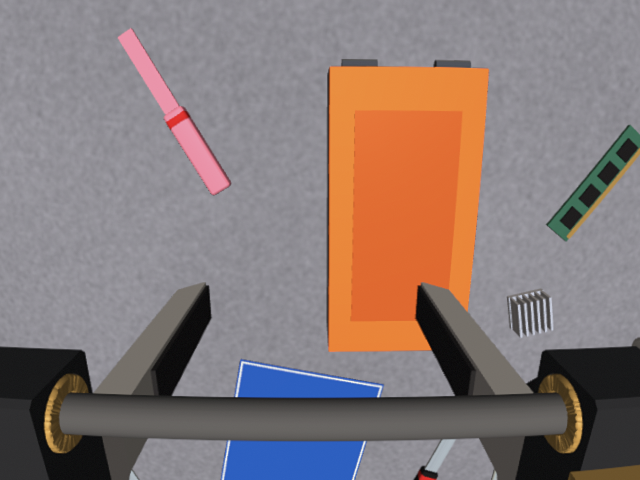

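```bash
python3 -c "
from h import *
crop('w1',310,50,510,90,4,'c3');crop('w1',310,320,510,370,4,'c4')
d=load('w1')
P=px2w(d,[(329.5,67.5),(488,69),(328,351.5),(466,352)],.066);print(P.round(4))
print(np.linalg.norm(P[0]-P[2]),np.linalg.norm(P[0]-P[1]),np.linalg.norm(P[2]-P[3]))
print(np.arctan2(-(P[0]-P[2])[0],(P[0]-P[2])[1]),np.arctan2((P[1]-P[0])[1],(P[1]-P[0])[0]))
"
```

```text
[[0.4526 0.2887 0.066 ]
 [0.5818 0.3119 0.066 ]
 [0.4969 0.0352 0.066 ]
 [0.6309 0.0561 0.066 ]]
0.257345308733795 0.1312671053675337 0.13560569566225078
0.1730784475065676 0.17773135255102498
```

View pics/c3.png

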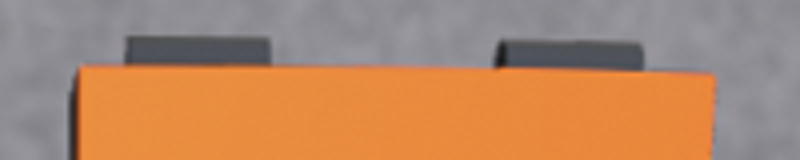

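View pics/c4.png

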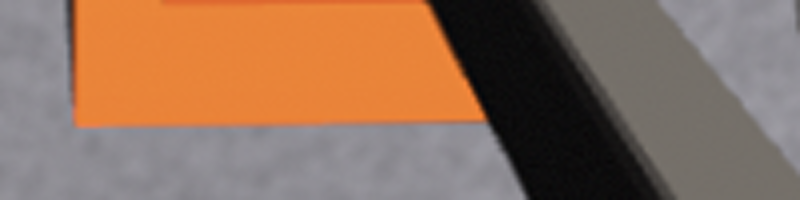

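Request:
servo_tool(
  rows=[
    [[-0.5,0.2,0],0.08],
    [[-1,0.4,0],0.16],
    [[-1,0.4,0],0.204],
    [[-1,0.4,0],0.204],
  ],
)

```text
time: 2.45
tool_pos: [0.5043, 0.0929, 0.2531]
ee_rot: [-3.14, -0.001, 1.42]
wrist_force: [-0.1, 1.1, 0.4]
width: 0.0943
```

```bash
python3 go.py 0.655 -0.17 0.2 1.42
```

```text
pos [0.5043 0.0929 0.2531] yaw 1.4201 F [-0.12  1.1   0.44] w 0.0943 t 2.45
now-axes shift [-2.966  2.355  0.664] turn 0.0 | shift if already turned [-2.966  2.356  0.664]
```

Request:
servo_tool(
  rows=[
    [[-0.5,0.4,0.1],0],
    [[-1,0.8,0.2],0],
    [[-1,0.8,0.2],0],
  ],
)

```text
time: 2.7
tool_pos: [0.5562, 0.0038, 0.2367]
ee_rot: [-3.141, 0.0, 1.426]
wrist_force: [0.1, 0.0, -0.3]
width: 0.0943
```

Request:
servo_tool(
  rows=[
    [[-0.5,0.4,0.1],0],
    [[-1,0.8,0.2],0],
    [[-1,0.8,0.2],0],
  ],
)

```text
time: 2.95
tool_pos: [0.608, -0.0852, 0.2202]
ee_rot: [-3.141, 0.0, 1.425]
wrist_force: [-0.8, 0.8, 0.0]
width: 0.094
```

Request:
servo_tool(
  rows=[
    [[-0.5,0.4,0.1],0],
    [[-1,0.8,0.2],0],
    [[-1,0.8,0.2],0],
    [[-1,0.8,0.2],0],
  ],
)

```text
time: 3.28
tool_pos: [0.6593, -0.1741, 0.2026]
ee_rot: [-3.138, -0.001, 1.423]
wrist_force: [-1.0, 2.0, -0.6]
width: 0.0942
```

```bash
python3 go.py 0.655 -0.17 0.2 1.42; python3 -c "
from h import *
snap('wrist','w2')"
```

```text
pos [ 0.6593 -0.1741  0.2026] yaw 1.4225 F [-0.99  2.05 -0.58] w 0.0942 t 3.28
now-axes shift [ 0.043 -0.061  0.032] turn 0.002 | shift if already turned [ 0.043 -0.061  0.032]
```

View pics/w2.png

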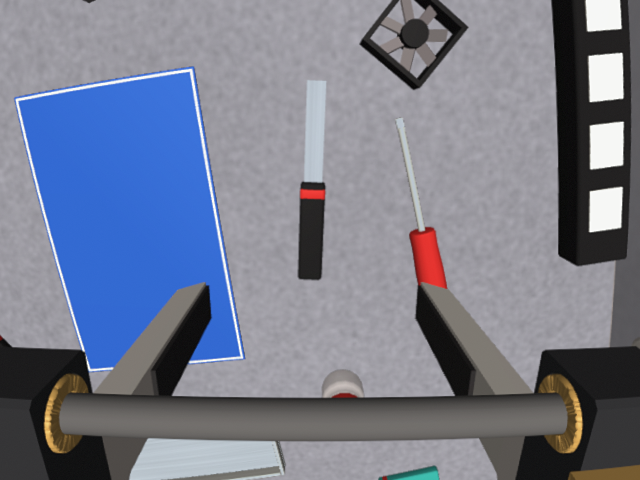

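```bash
python3 -c "
from h import *
d=load('w2')
P=px2w(d,[(316,80.5),(313,183),(310,279)],[.0085,.014,.014]);print(P.round(4)); q=P[0]-P[2]; print(np.linalg.norm(q),np.arctan2(q[1],q[0]),np.linalg.norm(P[1]-P[2]))
P=px2w(d,[(17,98),(193,68),(243,358),(89,370)],.002);print(P.round(4),P.mean(0)); 
print(np.arctan2(*(P[1]-P[2])[:2][::-1]),np.arctan2(*(P[1]-P[0])[:2][::-1]),np.linalg.norm(P[1]-P[2]),np.linalg.norm(P[1]-P[0]))
"
```

```text
[[ 0.678  -0.0615  0.0085]
 [ 0.663  -0.1455  0.014 ]
 [ 0.6473 -0.2325  0.014 ]]
0.17383065108608203 1.3931673331423284 0.0883665175588774
[[ 0.4103 -0.0289  0.002 ]
 [ 0.5762 -0.0342  0.002 ]
 [ 0.5666 -0.3116  0.002 ]
 [ 0.4001 -0.3055  0.002 ]] [ 0.48829718 -0.17002741  0.002     ]
1.536239968576228 -0.03219252681813484 0.27751022843670264 0.16598837855733622
```

```bash
python3 go.py 0.6603 -0.160 0.003 1.393
```

```text
pos [ 0.6588 -0.172   0.2038] yaw 1.4239 F [ 0.01  1.17 -0.2 ] w 0.094 t 3.33
now-axes shift [ 0.151 -0.004  2.51 ] turn 0.02 | shift if already turned [ 0.151 -0.008  2.51 ]
```

Request:
servo_tool(
  rows=[
    [[0.15,0,0.5],0.02],
    [[0.15,0,1],0.02],
    [[0.15,0,1],0.02],
  ],
  grip=0,
)

```text
time: 3.58
tool_pos: [0.6539, -0.1554, 0.1149]
ee_rot: [-3.122, -0.004, 1.395]
wrist_force: [-1.4, 0.4, -3.3]
width: 0.0776
```

Request:
servo_tool(
  rows=[
    [[0,0,0.5],0],
    [[0,0,1],0],
    [[0,0,1],0],
    [[0,0,1],0],
    [[0,0,1],0],
  ],
)

```text
time: 4.0
tool_pos: [0.6622, -0.161, 0.0495]
ee_rot: [3.137, 0.0, 1.392]
wrist_force: [0.5, -0.6, 0.4]
width: 0.0479
```

```bash
python3 go.py 0.6603 -0.160 0.003 1.393;python3 -c "
from h import *
snap('wrist','w3')"
```

```text
pos [ 0.6622 -0.161   0.0495] yaw 1.3916 F [ 0.47 -0.56  0.36] w 0.0479 t 4.0
now-axes shift [ 0.008 -0.026  0.581] turn -0.001 | shift if already turned [ 0.008 -0.026  0.581]
```

View pics/w3.png

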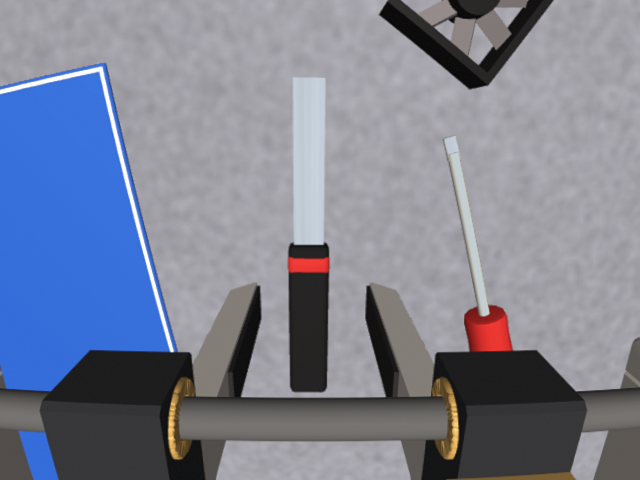

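Request:
servo_tool(
  rows=[
    [[0,-0.03,0.3],0],
    [[0,-0.03,0.58],0],
    [[0,-0.03,0.58],0],
    [[0,-0.03,0.58],0],
  ],
)

```text
time: 4.38
tool_pos: [0.6595, -0.1616, 0.0022]
ee_rot: [3.138, 0.0, 1.39]
wrist_force: [-0.6, -0.5, -0.2]
width: 0.0469
```

Request:
servo_tool(
  rows=[
    [[0,0,0],0],
    [[0,0,0],0],
    [[0,0,0],0],
    [[0,0,0],0],
    [[0,0,0],0],
    [[0,0,0],0],
  ],
  grip=1,
)

```text
time: 4.88
tool_pos: [0.6583, -0.1613, 0.0003]
ee_rot: [3.141, 0.0, 1.39]
wrist_force: [-1.1, 0.2, 5.4]
width: 0.0218
```

Request:
servo_tool(
  rows=[
    [[0,0,-0.5],0],
    [[0,0,-1],0],
    [[0,0,-1],0],
    [[0,0,-1],0],
  ],
)

```text
time: 5.22
tool_pos: [0.6602, -0.1619, 0.0829]
ee_rot: [3.134, 0.001, 1.39]
wrist_force: [-0.4, -0.1, -1.2]
width: 0.0217
```

```bash
python3 -c "
from h import *
st();snap('wrist','w4');snap('side','s4')"
```

```text
time 5.2167
joint_positions [-3.2400e-01  4.1650e-01  1.2126e+00  2.0000e-04  1.5049e+00 -1.4300e-01]
qvel [-0.0005  0.0481  0.0809 -0.0009  0.0017 -0.0007]
joint_torque [ 2.35000e-02 -4.86836e+01 -3.08977e+01  7.31000e-02  1.37000e-02
  1.30000e-03]
tool_pos [ 0.6602 -0.1619  0.0829]
ee_rot [3.1341e+00 9.0000e-04 1.3898e+00]
wrist_force [-0.4179 -0.0764 -1.1686]
wrist_torque [-0.0294  0.0806  0.0279]
width 0.0217
```

View pics/w4.png

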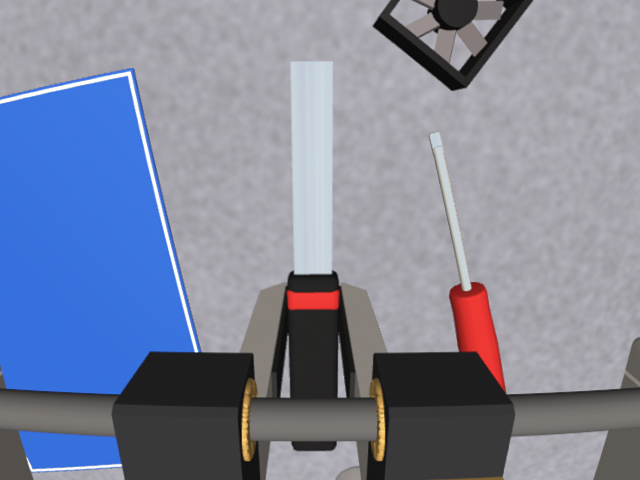

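View pics/s4.png

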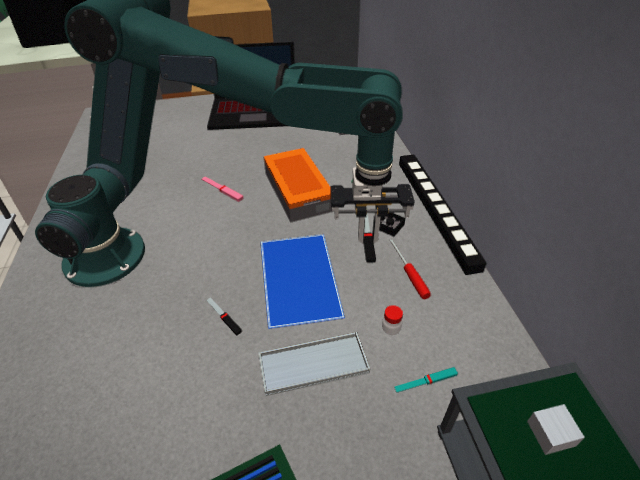

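```bash
python3 -c "
from h import *
d=load('w4')
o=np.array([.6602,-.1619])
c,s=np.cos(1.39),np.sin(1.39)
for z in (.085,.09,.095):
  for P in px2w(d,[(291,62),(333,62)],z):
    q=P[:2]-o; print(z,(c*q[0]+s*q[1]).round(4),(s*q[0]-c*q[1]).round(4))
"; python3 go.py 0.585 -0.08 0.11 1.746
```

```text
0.085 0.1025 -0.0087
0.085 0.1025 0.0079
0.09 0.1018 -0.0085
0.09 0.1018 0.0076
0.095 0.1011 -0.0083
0.095 0.1012 0.0073
pos [ 0.6572 -0.161   0.0777] yaw 1.3898 F [ 0.3  -0.43 -0.76] w 0.0216 t 5.32
now-axes shift [ 0.833 -1.07  -0.404] turn -0.227 | shift if already turned [ 1.154 -0.712 -0.404]
```

Request:
servo_tool(
  rows=[
    [[0.2,-0.5,-0.3],-0.06],
    [[0.5,-1,-0.4],-0.13],
    [[0.83,-1,-0.4],-0.2],
    [[0.83,-1,-0.4],-0.227],
    [[0.83,-1,-0.4],-0.227],
    [[0.83,-1,-0.4],-0.227],
    [[0.83,-1,-0.4],-0.227],
    [[0.83,-1,-0.4],-0.227],
  ],
)

```text
time: 5.98
tool_pos: [0.5909, -0.0823, 0.1097]
ee_rot: [-3.14, -0.001, 1.745]
wrist_force: [-0.1, 0.2, -0.9]
width: 0.0217
```

```bash
python3 go.py 0.5843 -0.0786 0.046 1.746;python3 -c "
from h import *
snap('wrist','w5')"
```

```text
pos [ 0.5909 -0.0823  0.1097] yaw 1.7445 F [-0.15  0.18 -0.94] w 0.0217 t 5.98
now-axes shift [ 0.059 -0.073  0.796] turn -0.001 | shift if already turned [ 0.059 -0.073  0.796]
```

View pics/w5.png

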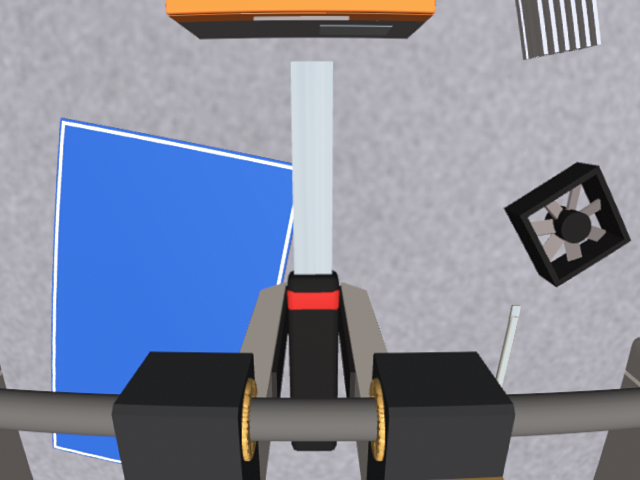

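Request:
servo_tool(
  rows=[
    [[0,-0.07,0.4],0],
    [[0,-0.07,0.79],0],
    [[0,-0.07,0.79],0],
    [[0,-0.07,0.79],0],
    [[0,-0.07,0.79],0],
  ],
)

```text
time: 6.45
tool_pos: [0.5866, -0.083, 0.0491]
ee_rot: [3.14, 0.001, 1.746]
wrist_force: [0.5, 0.9, -0.8]
width: 0.0218
```

```bash
python3 go.py 0.5764 -0.0343 0.046 1.746;python3 -c "
from h import *
snap('wrist','w6');snap('side','s6');crop('side',0,0,1,1,1,'x') if 0 else crop('s6',250,130,410,250,5,'c6')"
```

```text
pos [ 0.5866 -0.083   0.0491] yaw 1.7457 F [ 0.52  0.91 -0.76] w 0.0218 t 6.45
now-axes shift [ 0.622 -0.02   0.038] turn -0.0 | shift if already turned [ 0.622 -0.019  0.038]
```

View pics/w6.png

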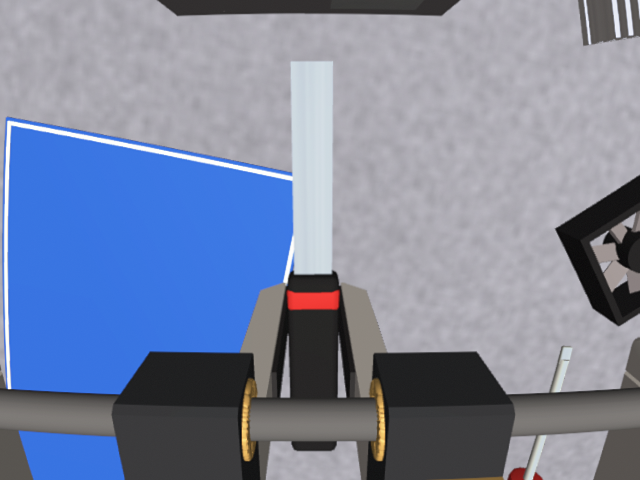

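View pics/c6.png

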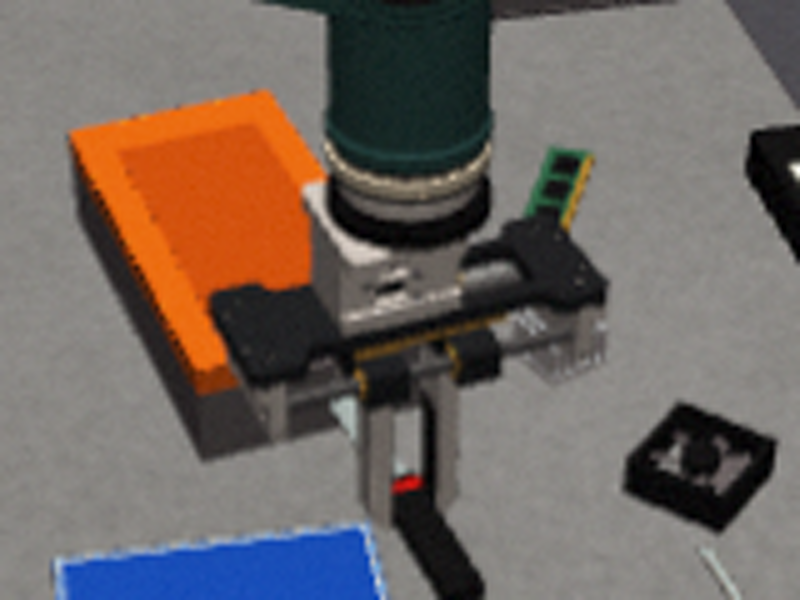

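Request:
servo_tool(
  rows=[
    [[0,-0.02,0.03],0],
    [[0,-0.02,0.03],0],
    [[0.15,-0.02,0.03],0],
    [[0.3,-0.02,0.03],0],
    [[0.4,-0.02,0.03],0],
    [[0.4,-0.02,0.03],0],
  ],
)

```text
time: 7.05
tool_pos: [0.578, -0.0487, 0.0456]
ee_rot: [-3.142, -0.001, 1.749]
wrist_force: [-1.1, 0.6, -1.2]
width: 0.0215
```

```bash
python3 go.py 0.5764 -0.0343 0.0453 1.746;python3 -c "
from h import *
snap('wrist','w7')"
```

```text
pos [ 0.578  -0.0487  0.0456] yaw 1.749 F [-1.15  0.57 -1.19] w 0.0215 t 7.05
now-axes shift [0.181 0.012 0.003] turn 0.002 | shift if already turned [0.181 0.012 0.003]
```

View pics/w7.png

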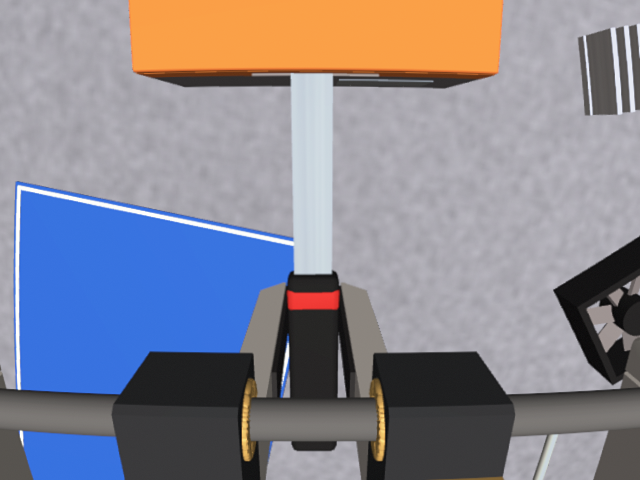

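Request:
servo_tool(
  rows=[
    [[0.12,0,0],0],
    [[0.25,0,0],0],
    [[0.25,0,0],0],
    [[0.25,0,-0.1],0],
    [[0.25,0,-0.2],0],
    [[0.26,0,-0.3],0],
    [[0.26,0,-0.3],0],
  ],
)

```text
time: 7.68
tool_pos: [0.5758, -0.031, 0.0717]
ee_rot: [3.139, 0.001, 1.746]
wrist_force: [-0.4, 0.8, -1.9]
width: 0.022
```

```bash
python3 go.py 0.5764 -0.0343 0.0453 1.746;python3 -c "
from h import *
st();snap('wrist','w8');snap('side','s8')
crop('s8',250,110,410,250,5,'c8')"
```

```text
pos [ 0.5758 -0.031   0.0717] yaw 1.7464 F [-0.38  0.79 -1.9 ] w 0.022 t 7.68
now-axes shift [-0.042 -0.     0.331] turn 0.0 | shift if already turned [-0.042 -0.     0.331]
time 7.6833
joint_positions [-0.1521  0.2066  1.5046 -0.      1.4275 -0.3277]
qvel [-0.0048  0.0071  0.0138 -0.0017 -0.0299  0.0002]
joint_torque [-4.82300e-01 -3.79175e+01 -2.94093e+01  1.00000e-04 -1.18700e-01
  7.92000e-02]
tool_pos [ 0.5758 -0.031   0.0717]
ee_rot [3.1389e+00 9.0000e-04 1.7464e+00]
wrist_force [-0.3775  0.7922 -1.898 ]
wrist_torque [-0.1148  0.1206  0.0495]
width 0.022
```

View pics/w8.png

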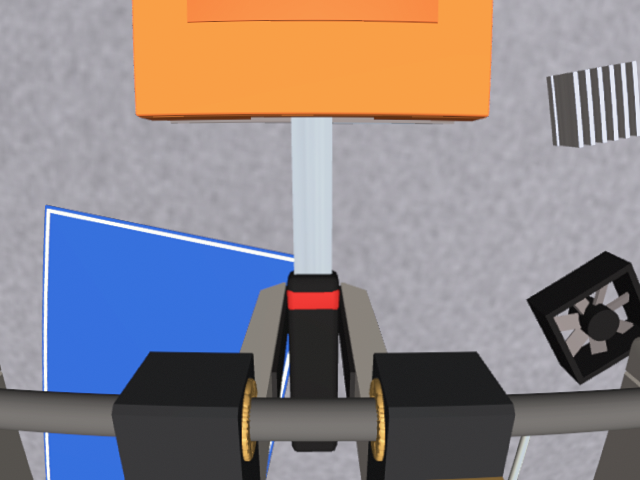

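View pics/c8.png

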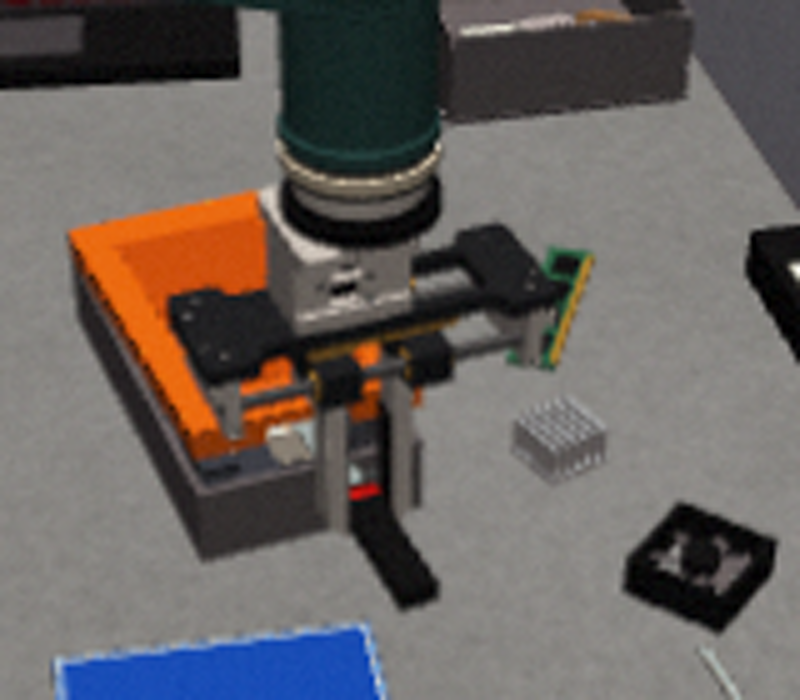

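Request:
servo_tool(
  rows=[
    [[0.02,0,-0.2],0],
    [[0.05,0,-0.4],0],
    [[0.1,0,-0.6],0],
    [[0.15,0,-0.8],0],
    [[0.2,0,-1],0],
    [[0.2,0,-1],0],
  ],
)

```text
time: 8.28
tool_pos: [0.5736, -0.0148, 0.1528]
ee_rot: [3.136, 0.001, 1.747]
wrist_force: [0.9, -0.2, -1.5]
width: 0.0219
```

```bash
python3 -c "
from h import *
st();snap('wrist','w9');snap('side','s9')
crop('s9',230,60,430,230,4,'c9')"
```

```text
time 8.2833
joint_positions [-1.2480e-01  1.5140e-01  1.4040e+00  2.0000e-04  1.5807e+00 -3.0090e-01]
qvel [-0.0111  0.0161  0.0368 -0.0121 -0.0518 -0.0073]
joint_torque [ -0.2889 -35.4662 -29.4549   0.0587   0.126    0.0922]
tool_pos [ 0.5736 -0.0148  0.1528]
ee_rot [3.1363e+00 1.4000e-03 1.7469e+00]
wrist_force [ 0.8571 -0.2316 -1.503 ]
wrist_torque [-0.071   0.0766  0.084 ]
width 0.0219
```

View pics/w9.png

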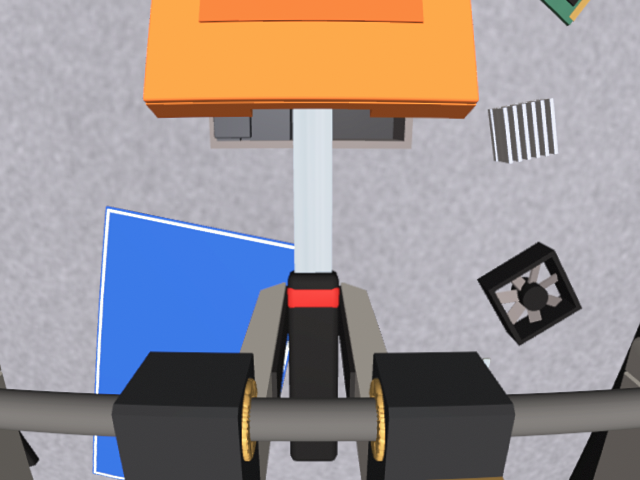

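View pics/c9.png

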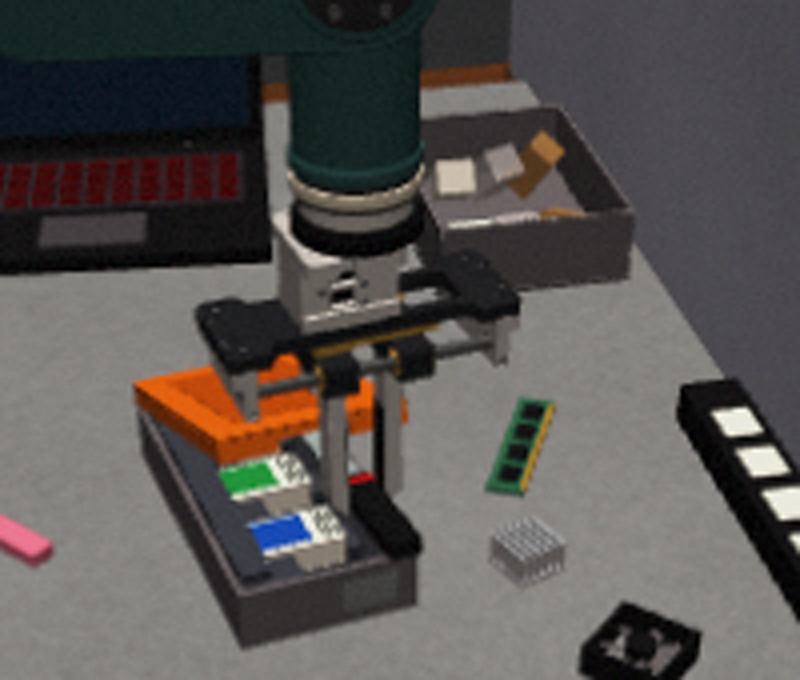

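Request:
servo_tool(
  rows=[
    [[0.12,0,-0.2],0],
    [[0.25,0,-0.4],0],
    [[0.4,0,-0.6],0],
    [[0.56,0,-0.8],0],
    [[0.74,0,-1],0],
    [[0.74,0,-1],0],
  ],
)

```text
time: 8.88
tool_pos: [0.5626, 0.0443, 0.2317]
ee_rot: [3.137, 0.001, 1.748]
wrist_force: [-0.4, -0.1, -0.4]
width: 0.0215
```

```bash
python3 -c "
from h import *
st();snap('wrist','w10');snap('side','s10')
crop('s10',230,60,430,230,4,'c10')"
```

```text
time 8.8833
joint_positions [-2.2100e-02  1.1250e-01  1.2917e+00  2.0000e-04  1.7332e+00 -1.9910e-01]
qvel [-0.0277  0.0135  0.0366 -0.0175 -0.0501 -0.0293]
joint_torque [  0.5195 -33.3622 -29.164    0.262    0.2612   0.1827]
tool_pos [0.5626 0.0443 0.2317]
ee_rot [3.1374e+00 7.0000e-04 1.7478e+00]
wrist_force [-0.3679 -0.1226 -0.4435]
wrist_torque [-0.022   0.0646  0.0312]
width 0.0215
```

View pics/w10.png

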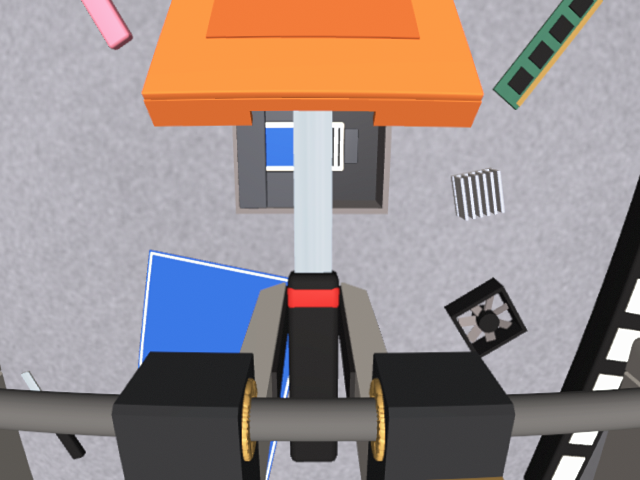

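View pics/c10.png

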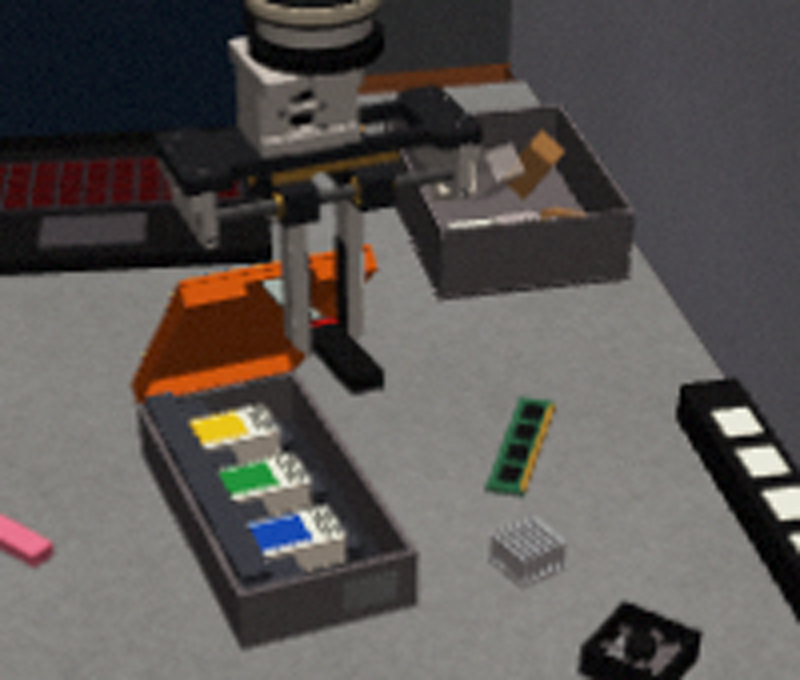

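Request:
servo_tool(
  rows=[
    [[0.2,0,-0.15],0],
    [[0.4,0,-0.3],0],
    [[0.6,0,-0.42],0],
    [[0.8,0,-0.52],0],
    [[1,0,-0.6],0],
    [[1,0,-0.6],0],
  ],
)

```text
time: 9.48
tool_pos: [0.5478, 0.123, 0.2768]
ee_rot: [-3.141, -0.001, 1.748]
wrist_force: [0.3, 0.4, -0.3]
width: 0.0215
```

Request:
servo_tool(
  rows=[
    [[0.2,0,-0.05],0],
    [[0.4,0,-0.1],0],
    [[0.6,0,-0.14],0],
    [[0.8,0,-0.17],0],
    [[1,0,-0.2],0],
    [[1,0,-0.2],0],
  ],
)

```text
time: 9.98
tool_pos: [0.5338, 0.2015, 0.2919]
ee_rot: [-3.14, -0.0, 1.748]
wrist_force: [-0.3, -0.4, -0.7]
width: 0.0217
```

```bash
python3 -c "
from h import *
st();snap('wrist','w11');snap('side','s11')
crop('s11',230,30,430,230,3,'c11')"
```

```text
time 9.9833
joint_positions [2.6110e-01 1.3500e-01 1.1485e+00 7.0000e-04 1.8596e+00 8.4300e-02]
qvel [-0.0312 -0.0075  0.0052 -0.0222  0.0016 -0.035 ]
joint_torque [ 6.15600e-01 -3.61823e+01 -3.05988e+01  1.16000e-01  3.57000e-02
  2.01300e-01]
tool_pos [0.5338 0.2015 0.2919]
ee_rot [-3.1400e+00 -5.0000e-04  1.7478e+00]
wrist_force [-0.2769 -0.4092 -0.709 ]
wrist_torque [-0.029   0.0561 -0.024 ]
width 0.0217
```

View pics/w11.png

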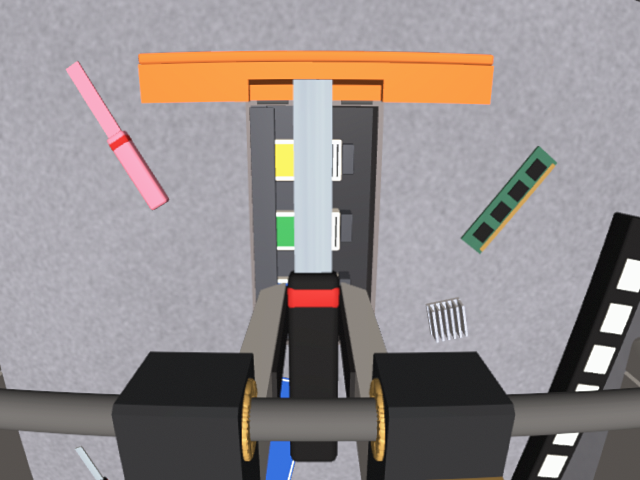

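View pics/c11.png

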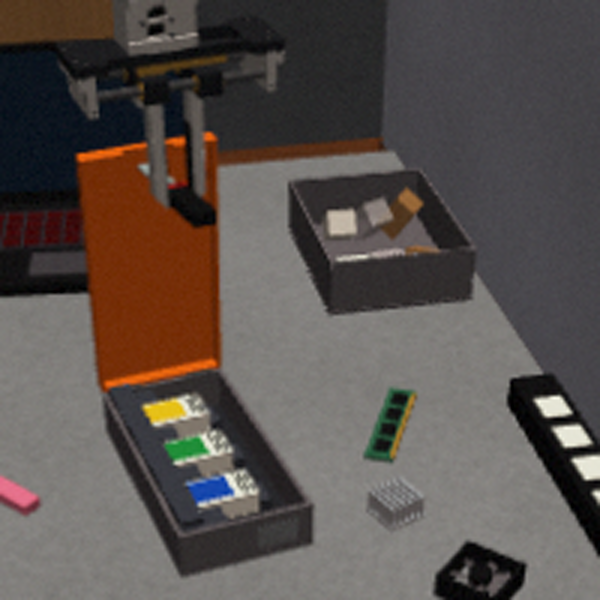

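Request:
servo_tool(
  rows=[
    [[0.15,0,0.08],0],
    [[0.35,0,0.12],0],
    [[0.55,0,0.2],0],
    [[0.75,0,0.3],0],
    [[0.95,0,0.4],0],
    [[0.95,0,0.4],0],
  ],
)

```text
time: 10.58
tool_pos: [0.5193, 0.2771, 0.2586]
ee_rot: [-3.138, -0.001, 1.748]
wrist_force: [0.1, 0.1, -0.4]
width: 0.0216
```

Request:
servo_tool(
  rows=[
    [[0.1,0,0.08],0],
    [[0.2,0,0.16],0],
    [[0.3,0,0.24],0],
    [[0.4,0,0.3],0],
    [[0.4,0,0.3],0],
  ],
)

```text
time: 11.0
tool_pos: [0.5141, 0.3082, 0.2357]
ee_rot: [-3.139, -0.0, 1.748]
wrist_force: [-0.8, -0.0, -0.5]
width: 0.0216
```

```bash
python3 -c "
from h import *
st();snap('wrist','w12');snap('side','s12')
crop('s12',230,30,430,230,3,'c12')"
```

```text
time 11.0
joint_positions [4.4500e-01 1.9670e-01 1.1883e+00 9.0000e-04 1.7589e+00 2.6840e-01]
qvel [-0.0151 -0.0093 -0.0086 -0.0153  0.0232 -0.0203]
joint_torque [  0.1614 -40.2185 -31.4988   0.1048  -0.0889   0.0965]
tool_pos [0.5141 0.3082 0.2357]
ee_rot [-3.1392e+00 -3.0000e-04  1.7475e+00]
wrist_force [-0.8086 -0.0234 -0.5325]
wrist_torque [-0.073   0.0366 -0.0029]
width 0.0216
```

View pics/w12.png

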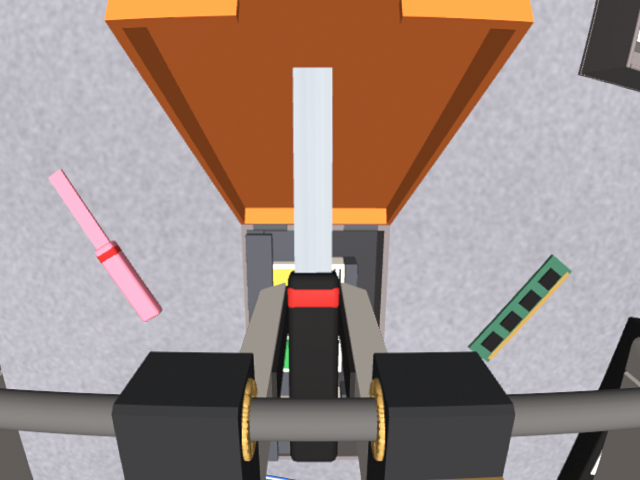

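View pics/c12.png

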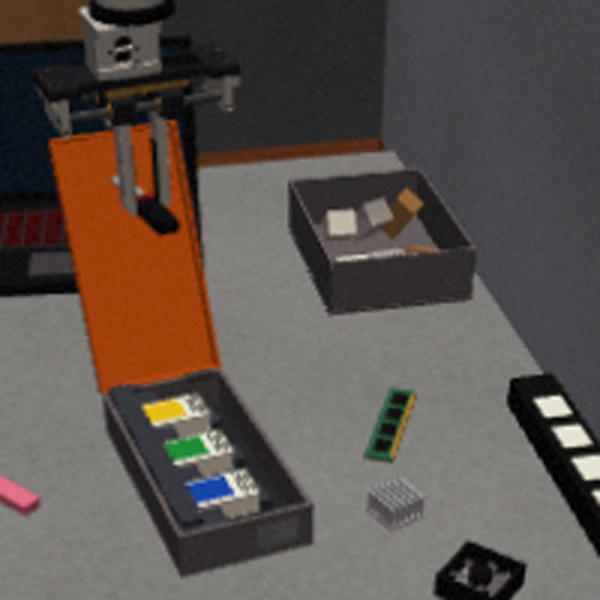

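Request:
servo_tool(
  rows=[
    [[0.1,0,0],0],
    [[0.2,0,0],0],
    [[0.25,0,0],0],
    [[0.25,0,0],0],
  ],
)

```text
time: 11.43
tool_pos: [0.5144, 0.3132, 0.2389]
ee_rot: [-3.141, 0.028, 1.734]
wrist_force: [3.2, -31.5, 5.0]
width: 0.0218
```

```bash
python3 -c "
from h import *
st();snap('wrist','w13');snap('side','s13')
crop('s13',230,30,430,230,3,'c13')"
```

```text
time 11.4333
joint_positions [ 0.4681  0.21    1.1665 -0.0268  1.7738  0.2996]
qvel [-0.0143 -0.0044  0.0065  0.0206 -0.0055 -0.008 ]
joint_torque [ 17.3582 -34.8973 -31.7608   9.7354  -3.9309   0.3172]
tool_pos [0.5144 0.3132 0.2389]
ee_rot [-3.1411  0.0276  1.734 ]
wrist_force [  3.1971 -31.5105   5.0366]
wrist_torque [-6.0223 -0.4061  0.3335]
width 0.0218
```

View pics/w13.png

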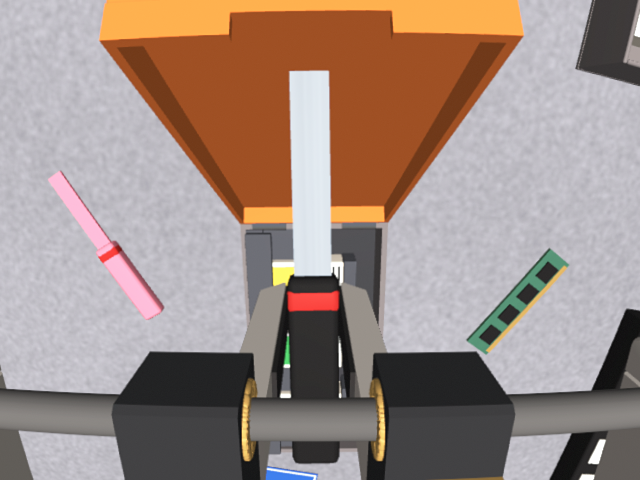

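Request:
servo_tool(
  rows=[
    [[-0.5,0,0],0],
    [[-1,0,0],0],
    [[-1,0,0],0],
  ],
)

```text
time: 11.78
tool_pos: [0.5271, 0.2421, 0.2383]
ee_rot: [3.14, 0.004, 1.739]
wrist_force: [-0.2, -0.3, 0.1]
width: 0.022
```

Request:
servo_tool(
  rows=[
    [[-0.5,-0.2,0],0],
    [[-1,-0.4,0],0],
    [[-1,-0.4,0],0],
  ],
)

```text
time: 12.03
tool_pos: [0.5072, 0.1589, 0.2382]
ee_rot: [-3.141, 0.003, 1.741]
wrist_force: [-0.2, 0.2, 0.3]
width: 0.0217
```

Request:
servo_tool(
  rows=[
    [[-0.5,-0.2,0],0],
    [[-1,-0.4,0],0],
    [[-1,-0.4,0],0],
  ],
)

```text
time: 12.28
tool_pos: [0.4897, 0.0747, 0.2383]
ee_rot: [3.141, 0.003, 1.74]
wrist_force: [0.2, -0.1, -0.5]
width: 0.0216
```

Request:
servo_tool(
  rows=[
    [[-0.5,-0.2,0],0.05],
    [[-1,-0.4,0],0.15],
    [[-1,-0.4,0],0.25],
    [[-1,-0.4,0],0.35],
    [[-1,-0.4,0],0.45],
    [[-1,-0.4,0],0.55],
    [[-1,-0.4,0],0.55],
    [[-1,-0.4,0],0.55],
  ],
)

```text
time: 12.95
tool_pos: [0.4734, -0.0043, 0.238]
ee_rot: [3.141, -0.001, 0.878]
wrist_force: [-0.4, 0.0, -0.2]
width: 0.0219
```

```bash
python3 go.py 0.46 -0.38 0.24 0.03
```

```text
pos [ 0.4734 -0.0043  0.238 ] yaw 0.8775 F [-0.41  0.   -0.17] w 0.0219 t 12.95
now-axes shift [-3.719  2.873 -0.025] turn 0.54 | shift if already turned [-0.308  4.69  -0.025]
```

Request:
servo_tool(
  rows=[
    [[-0.4,0.3,0],0.05],
    [[-0.8,0.6,0],0.13],
    [[-0.8,0.6,0],0.21],
    [[-0.8,0.6,0],0.29],
    [[-0.8,0.6,0],0.37],
    [[-0.8,0.6,0],0.45],
    [[-0.8,0.6,0],0.54],
    [[-0.8,0.6,0],0.54],
  ],
)

```text
time: 13.62
tool_pos: [0.4699, -0.0843, 0.2379]
ee_rot: [-3.141, -0.001, 0.031]
wrist_force: [0.3, 0.3, -0.2]
width: 0.0218
```

Request:
servo_tool(
  rows=[
    [[-0.03,0.5,0],0],
    [[-0.07,1,0],0],
    [[-0.07,1,0],0],
  ],
)

```text
time: 13.87
tool_pos: [0.4663, -0.17, 0.2372]
ee_rot: [3.138, 0.001, 0.031]
wrist_force: [0.2, 0.2, -1.0]
width: 0.0219
```

Request:
servo_tool(
  rows=[
    [[-0.03,0.5,0],0],
    [[-0.07,1,0],0],
    [[-0.07,1,0],0],
  ],
)

```text
time: 14.12
tool_pos: [0.4631, -0.2504, 0.2368]
ee_rot: [3.139, 0.001, 0.03]
wrist_force: [0.0, 0.5, -1.8]
width: 0.0215
```

Request:
servo_tool(
  rows=[
    [[-0.03,0.5,0],0],
    [[-0.07,1,0],0],
    [[-0.07,1,0],0],
  ],
)

```text
time: 14.37
tool_pos: [0.4601, -0.3304, 0.2362]
ee_rot: [3.139, 0.002, 0.03]
wrist_force: [-1.1, 0.3, -1.2]
width: 0.0219
```

```bash
python3 go.py 0.46 -0.41 0.24 0.03; python3 -c "
from h import *
snap('wrist','w14')"
```

```text
pos [ 0.4601 -0.3304  0.2362] yaw 0.0301 F [-1.06  0.28 -1.23] w 0.0219 t 14.37
now-axes shift [-0.031  0.995 -0.048] turn 0.0 | shift if already turned [-0.031  0.995 -0.048]
```

View pics/w14.png

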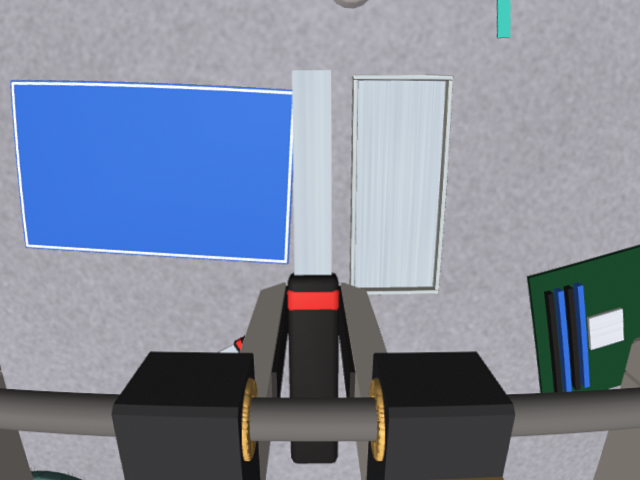

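Tray visible: rim corners at about (353,76), (452,77), (438,292), (351,291).

```bash
python3 -c "
from h import *
d=load('w14')
P=px2w(d,[(354,76.5),(452,77.5),(438.5,292),(351.5,291)],.016);print(P.round(4),P.mean(0)); 
print(np.arctan2(*(P[1]-P[2])[:2][::-1]),np.arctan2(*(P[0]-P[3])[:2][::-1]),np.linalg.norm(P[1]-P[2]),np.linalg.norm(P[1]-P[0]))
P=px2w(d,[(13,82),(296,91.5),(289,262),(27,246)],.002);print(P.round(4),P.mean(0)); 
c=P.mean(0)
"
```

```text
[[ 0.5805 -0.3634  0.016 ]
 [ 0.5838 -0.452   0.016 ]
 [ 0.3773 -0.461   0.016 ]
 [ 0.3761 -0.3721  0.016 ]] [ 0.47938904 -0.41210933  0.016     ]
0.04362881240705209 0.04218182662193659 0.20670583448307125 0.08860512783799065
[[ 0.5749 -0.0354  0.002 ]
 [ 0.5667 -0.3116  0.002 ]
 [ 0.4003 -0.3079  0.002 ]
 [ 0.4087 -0.0292  0.002 ]] [ 0.4876874  -0.17102545  0.002     ]
```

Request:
servo_tool(
  rows=[
    [[0,0.5,0],-0.008],
    [[0.02,1,0.3],-0.008],
    [[0.02,1,0.8],-0.008],
    [[0.02,1,1],-0.008],
  ],
)

```text
time: 14.75
tool_pos: [0.4643, -0.4043, 0.1524]
ee_rot: [-3.136, 0.004, 0.047]
wrist_force: [-0.4, 1.2, -2.3]
width: 0.0214
```

Request:
servo_tool(
  rows=[
    [[0,0,0.5],0],
    [[0,0,1],0],
    [[0,0,1],0],
    [[0,0,1],0],
    [[0,0,1],0],
  ],
)

```text
time: 15.17
tool_pos: [0.4666, -0.4053, 0.0801]
ee_rot: [3.139, -0.003, 0.048]
wrist_force: [-0.2, -1.2, 0.4]
width: 0.0219
```

```bash
python3 go.py 0.4655 -0.4125 0.008 0.042; python3 -c "
from h import *
snap('wrist','w15')"
```

```text
pos [ 0.4666 -0.4053  0.0801] yaw 0.0483 F [-0.18 -1.15  0.38] w 0.0219 t 15.17
now-axes shift [-0.018  0.089  0.902] turn 0.004 | shift if already turned [-0.018  0.089  0.902]
```

View pics/w15.png

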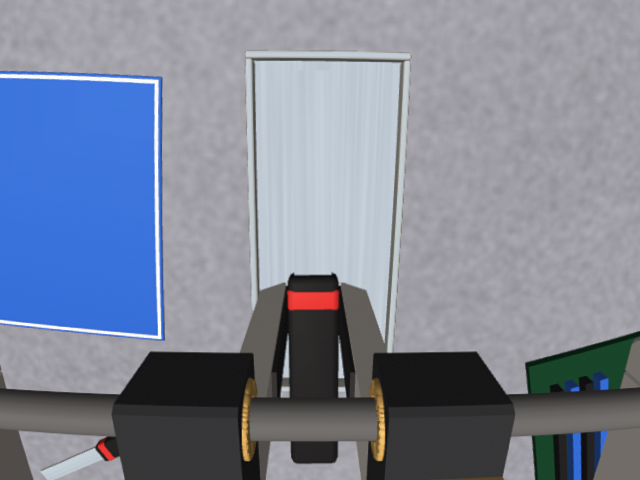

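Request:
servo_tool(
  rows=[
    [[-0.01,0.09,0.3],0],
    [[-0.01,0.09,0.6],0],
    [[-0.01,0.09,0.8],0],
    [[-0.01,0.09,0.88],0],
    [[-0.01,0.09,0.88],0],
    [[-0.01,0.09,0.88],0],
  ],
)

```text
time: 15.72
tool_pos: [0.466, -0.4138, 0.01]
ee_rot: [3.138, -0.003, 0.047]
wrist_force: [-0.6, -0.1, -1.1]
width: 0.022
```

```bash
python3 go.py 0.4655 -0.4125 0.0055 0.042
```

```text
pos [ 0.466  -0.4138  0.01  ] yaw 0.047 F [-0.56 -0.07 -1.05] w 0.022 t 15.72
now-axes shift [-0.006 -0.016  0.056] turn 0.003 | shift if already turned [-0.006 -0.016  0.056]
```

Request:
servo_tool(
  rows=[
    [[0,0,0.04],0],
    [[0,0,0.05],0],
    [[0,0,0.05],0],
    [[0,0,0.05],0],
  ],
)

```text
time: 16.05
tool_pos: [0.4661, -0.4139, 0.0057]
ee_rot: [3.138, -0.004, 0.047]
wrist_force: [0.9, -0.3, 6.5]
width: 0.0218
```

Request:
servo_tool(
  rows=[
    [[0,0,0],0],
    [[0,0,0],0],
    [[0,0,0],0],
    [[0,0,-0.5],0],
    [[0,0,-1],0],
    [[0,0,-1],0],
  ],
  grip=0.1,
)

```text
time: 16.55
tool_pos: [0.4676, -0.4153, 0.0914]
ee_rot: [3.132, -0.009, 0.047]
wrist_force: [1.4, -1.0, 0.5]
width: 0.0423
```

Request:
servo_tool(
  rows=[
    [[0,-0.4,-0.5],0],
    [[-0.2,-0.8,-1],0],
    [[-0.2,-0.8,-1],0],
    [[-0.2,-0.8,-1],0],
  ],
)

```text
time: 16.88
tool_pos: [0.4465, -0.3482, 0.1678]
ee_rot: [3.137, -0.005, 0.049]
wrist_force: [0.2, -0.2, -0.2]
width: 0.0422
```

```bash
python3 go.py 0.4655 -0.4125 0.0055 0.042; python3 -c "
from h import *
snap('wrist','w16');snap('side','s16')"
```

```text
pos [ 0.4465 -0.3482  0.1678] yaw 0.0487 F [ 0.21 -0.22 -0.17] w 0.0422 t 16.88
now-axes shift [0.198 0.814 2.029] turn 0.004 | shift if already turned [0.203 0.812 2.029]
```

View pics/w16.png

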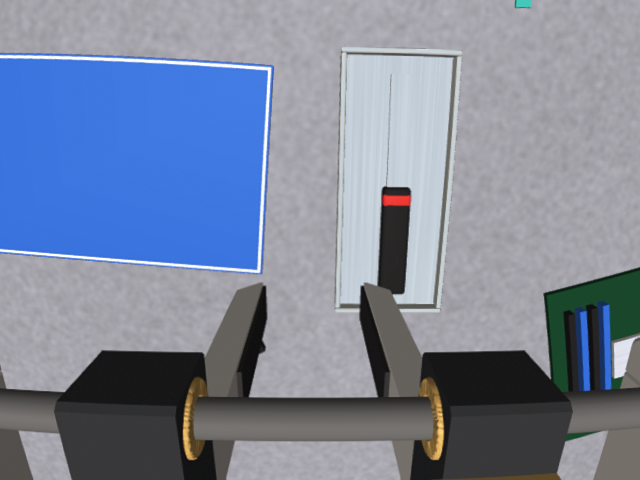

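View pics/s16.png

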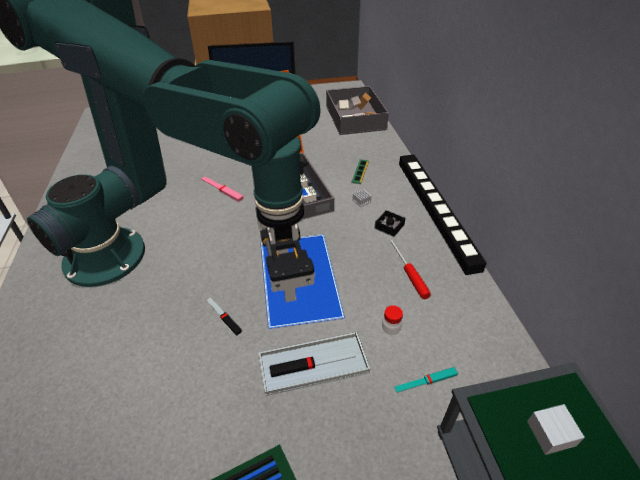

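Request:
servo_tool(
  rows=[
    [[0.1,-0.5,-0.2],-0.04],
    [[0.3,-1,-0.4],-0.08],
    [[0.3,-1,-0.4],-0.08],
  ],
)

```text
time: 17.23
tool_pos: [0.4673, -0.2647, 0.1947]
ee_rot: [-3.138, -0.001, 0.178]
wrist_force: [0.1, -0.0, -0.2]
width: 0.042
```

Request:
servo_tool(
  rows=[
    [[0.1,-0.5,0],0],
    [[0.2,-1,0],0],
    [[0.2,-1,0],0],
  ],
)

```text
time: 17.48
tool_pos: [0.4675, -0.1814, 0.1925]
ee_rot: [-3.135, 0.003, 0.178]
wrist_force: [0.8, 0.6, 0.5]
width: 0.0422
```

Request:
servo_tool(
  rows=[
    [[0.1,-0.5,0],0],
    [[0.2,-1,0],0],
    [[0.2,-1,0],0],
  ],
)

```text
time: 17.73
tool_pos: [0.4694, -0.1001, 0.1926]
ee_rot: [-3.136, 0.003, 0.178]
wrist_force: [0.2, -0.6, 0.5]
width: 0.0422
```

Request:
servo_tool(
  rows=[
    [[0.1,-0.5,0],0],
    [[0.2,-1,0],0],
    [[0.2,-1,0],0],
  ],
)

```text
time: 17.98
tool_pos: [0.4715, -0.0188, 0.1928]
ee_rot: [-3.137, 0.003, 0.179]
wrist_force: [0.6, 0.3, 0.6]
width: 0.0427
```

Request:
servo_tool(
  rows=[
    [[0.2,-0.5,0],0],
    [[0.4,-1,0],0],
    [[0.4,-1,0],0],
    [[0.4,-1,0],0],
  ],
)

```text
time: 18.32
tool_pos: [0.4897, 0.0612, 0.1928]
ee_rot: [-3.142, 0.004, 0.175]
wrist_force: [0.4, -0.2, -0.4]
width: 0.042
```

```bash
python3 go.py 0.566 0.105 0.2 0.175
```

```text
pos [0.4897 0.0612 0.1928] yaw 0.1755 F [ 0.39 -0.19 -0.41] w 0.042 t 18.32
now-axes shift [ 1.034 -0.372 -0.089] turn 0.0 | shift if already turned [ 1.034 -0.373 -0.089]
```

```bash
python3 -c "
from h import *
snap('wrist','w17')"
```

```text
(no output)
```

View pics/w17.png

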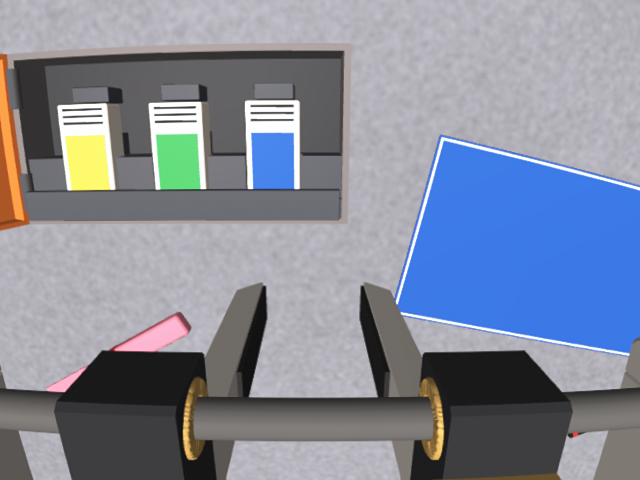

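```bash
cat > case.py <<'E'
import numpy as np
C=np.array([0.5397,0.1735]);Y=0.175
u=np.array([np.cos(Y),np.sin(Y)]);v=np.array([-u[1],u[0]])
def l2w(x,y): return C+x/1000*u+y/1000*v
def w2l(p): q=np.array(p)[...,:2]-C; return np.stack([q@u,q@v],-1)*1000
E
python3 -c "
from h import *
from case import *
crop('w17',20,80,340,210,2.5,'c17')
d=load('w17')
print(w2l(px2w(d,[(246.5,100.5),(299,100.5),(150,102),(202,101.5),(59,104.5),(110,103)],.048)).round(1))
print(w2l(px2w(d,[(250,189),(299,190)],.0585)).round(1))
print(w2l(px2w(d,[(350.5,44),(347,221)],.048)).round(1))
"
```

```text
[[ 25.8 -52.8]
 [ 25.6 -91.2]
 [ 25.9  19.3]
 [ 25.5 -19.8]
 [ 26.3  91.1]
 [ 26.   50.3]]
[[-38.  -54.8]
 [-38.8 -91.1]]
[[  65.  -128.1]
 [ -64.7 -128.1]]
```

View pics/c17.png

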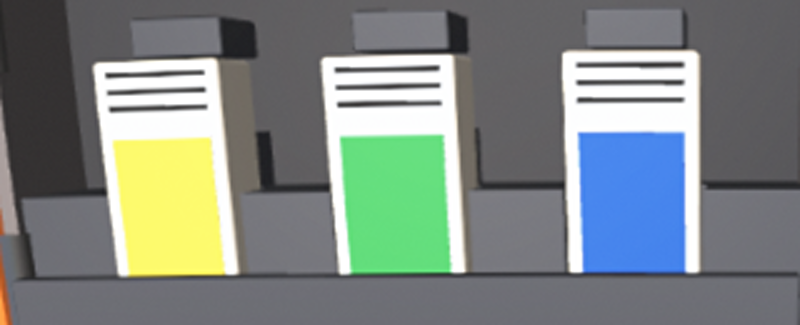

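Request:
servo_tool(
  rows=[
    [[0.5,-0.19,0],0],
    [[1,-0.37,0],0],
    [[1,-0.37,0],0],
    [[1,-0.37,0],0],
    [[1,-0.37,0],0],
  ],
  grip=-0.3,
)

```text
time: 18.78
tool_pos: [0.5632, 0.1015, 0.194]
ee_rot: [3.141, 0.003, 0.17]
wrist_force: [0.1, 0.1, 0.4]
width: 0.0609
```

```bash
cat > gl.py <<'E'
import sys,subprocess
from case import *
x,y,z=map(float,sys.argv[1:4]); p=l2w(x,y)
from h import robot
o=robot.get_obs(); print("local now",w2l(o["tool_pos"]).round(1),round(o["tool_pos"][2]*1000,1))
sys.argv=["go",str(p[0]),str(p[1]),str(z/1000),sys.argv[4] if len(sys.argv)>4 else "0.175"]
exec(open("go.py").read())
E
python3 gl.py 14 -72 22
```

```text
local now [ 10.7 -75. ] 194.0
pos [0.5632 0.1015 0.194 ] yaw 0.1703 F [0.14 0.14 0.39] w 0.0609 t 18.78
now-axes shift [ 0.042 -0.037  2.15 ] turn -0.003 | shift if already turned [ 0.042 -0.037  2.15 ]
```

Request:
servo_tool(
  rows=[
    [[0.04,-0.04,0.5],0],
    [[0.04,-0.04,1],0],
    [[0.04,-0.04,1],0],
    [[0.04,-0.04,1],0],
    [[0.04,-0.04,1],0],
  ],
)

```text
time: 19.2
tool_pos: [0.567, 0.1064, 0.1181]
ee_rot: [3.141, -0.004, 0.171]
wrist_force: [0.9, -0.4, 0.7]
width: 0.061
```

```bash
python3 gl.py 14 -72 22; python3 -c "
from h import *
snap('wrist','w18')"
```

```text
local now [ 15.2 -70.8] 118.1
pos [0.567  0.1064 0.1181] yaw 0.1712 F [ 0.93 -0.37  0.73] w 0.061 t 19.2
now-axes shift [-0.014  0.015  1.201] turn -0.002 | shift if already turned [-0.014  0.015  1.201]
```

View pics/w18.png

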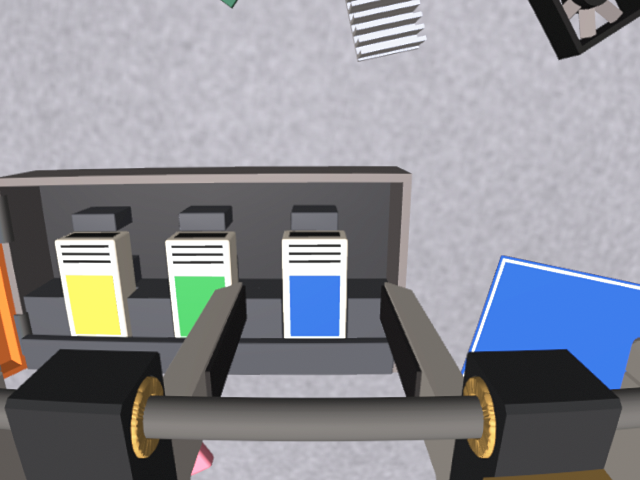

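Request:
servo_tool(
  rows=[
    [[-0.01,0.01,0.3],0],
    [[-0.01,0.01,0.6],0],
    [[-0.01,0.01,0.8],0],
    [[-0.01,0.01,0.8],0],
    [[-0.01,0.01,0.8],0],
  ],
)

```text
time: 19.67
tool_pos: [0.5669, 0.1063, 0.0536]
ee_rot: [3.141, -0.004, 0.172]
wrist_force: [-0.4, 0.1, 0.4]
width: 0.0614
```

```bash
python3 gl.py 14 -72 22; python3 -c "
from h import *
snap('wrist','w19')"
```

```text
local now [ 15.1 -70.9] 53.6
pos [0.5669 0.1063 0.0536] yaw 0.1722 F [-0.38  0.15  0.36] w 0.0614 t 19.67
now-axes shift [-0.013  0.014  0.395] turn -0.002 | shift if already turned [-0.013  0.014  0.395]
```

View pics/w19.png

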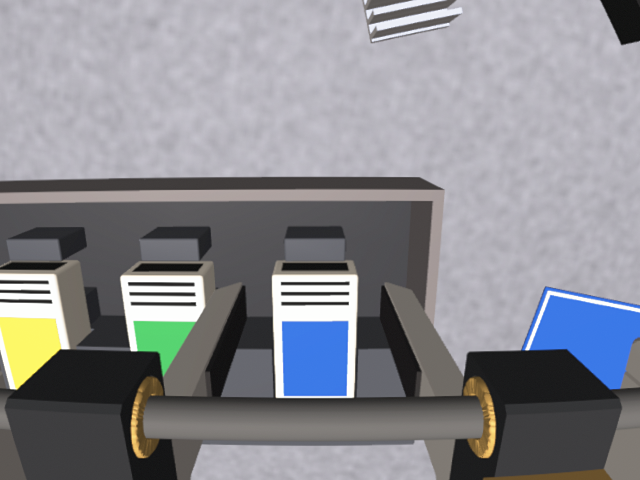

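Request:
servo_tool(
  rows=[
    [[0,0.01,0.2],0],
    [[0,0.01,0.37],0],
    [[0,0.01,0.37],0],
    [[0,0.01,0.37],0],
  ],
)

```text
time: 20.05
tool_pos: [0.5666, 0.1057, 0.0233]
ee_rot: [3.141, -0.002, 0.172]
wrist_force: [-0.6, 0.3, 0.0]
width: 0.0608
```

Request:
servo_tool(
  rows=[
    [[0,0,0],0],
    [[0,0,0],0],
    [[0,0,0],0],
    [[0,0,0],0],
    [[0,0,0],0],
    [[0,0,0],0],
  ],
  grip=1,
)

```text
time: 20.55
tool_pos: [0.5663, 0.1056, 0.0227]
ee_rot: [3.141, -0.002, 0.172]
wrist_force: [-0.2, -0.6, 4.8]
width: 0.0397
```

```bash
python3 gl.py 14 -72 22
```

```text
local now [ 14.4 -71.5] 22.7
pos [0.5663 0.1056 0.0227] yaw 0.1724 F [-0.21 -0.59  4.81] w 0.0397 t 20.55
now-axes shift [-0.005  0.007  0.008] turn -0.002 | shift if already turned [-0.005  0.007  0.008]
```

Request:
servo_tool(
  rows=[
    [[0,0,-0.06],0],
    [[0,0,-0.125],0],
    [[0,0,-0.125],0],
    [[0.024,0,-0.17],0],
    [[0.024,0,-0.21],0],
    [[0.01,0,-0.3],0],
    [[-0.006,0,-0.383],0],
    [[-0.006,0,-0.383],0],
  ],
)

```text
time: 21.22
tool_pos: [0.5659, 0.1058, 0.0539]
ee_rot: [-3.141, -0.003, 0.172]
wrist_force: [-0.8, 1.1, -3.6]
width: 0.04
```

```bash
python3 gl.py 14 -72 22; python3 -c "
from h import *
snap('wrist','w20');snap('side','s20');crop('s20',250,80,410,240,4,'c20')"
```

```text
local now [ 14.  -71.2] 53.9
pos [0.5659 0.1058 0.0539] yaw 0.1724 F [-0.81  1.06 -3.56] w 0.04 t 21.22
now-axes shift [0.    0.01  0.399] turn -0.002 | shift if already turned [-0.     0.01   0.399]
```

View pics/w20.png

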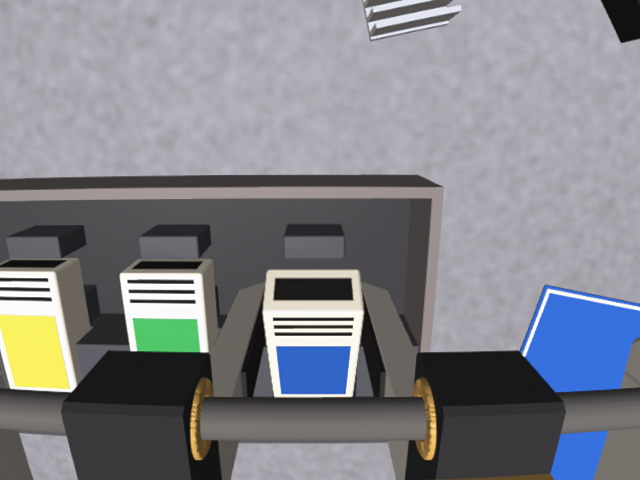

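View pics/c20.png

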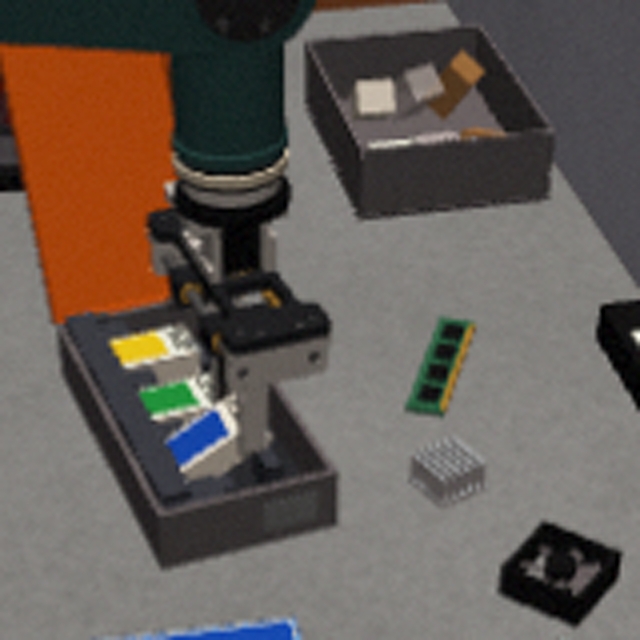

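Request:
servo_tool(
  rows=[
    [[-0.03,0,-0.08],0],
    [[-0.074,0,-0.161],0],
    [[-0.13,0,-0.23],0],
    [[-0.188,0,-0.297],0],
    [[-0.26,0,-0.35],0],
    [[-0.332,0,-0.4],0],
    [[-0.332,0,-0.4],0],
  ],
)

```text
time: 21.9
tool_pos: [0.5387, 0.1009, 0.0859]
ee_rot: [3.141, -0.002, 0.172]
wrist_force: [1.8, 0.3, -2.7]
width: 0.0399
```

```bash
python3 gl.py 14 -72 22; python3 -c "
from h import *
snap('wrist','w21');snap('side','s21');crop('s21',250,80,410,240,4,'c21')"
```

```text
local now [-13.6 -71.3] 85.9
pos [0.5387 0.1009 0.0859] yaw 0.1725 F [ 1.79  0.26 -2.73] w 0.0399 t 21.9
now-axes shift [0.345 0.008 0.799] turn -0.002 | shift if already turned [0.345 0.009 0.799]
```

View pics/w21.png

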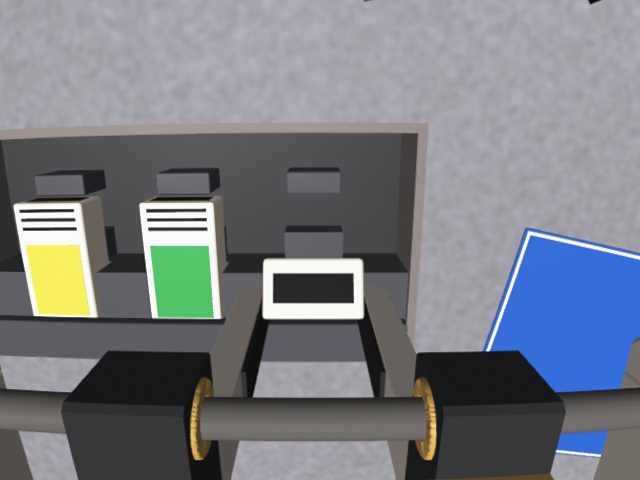

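View pics/c21.png

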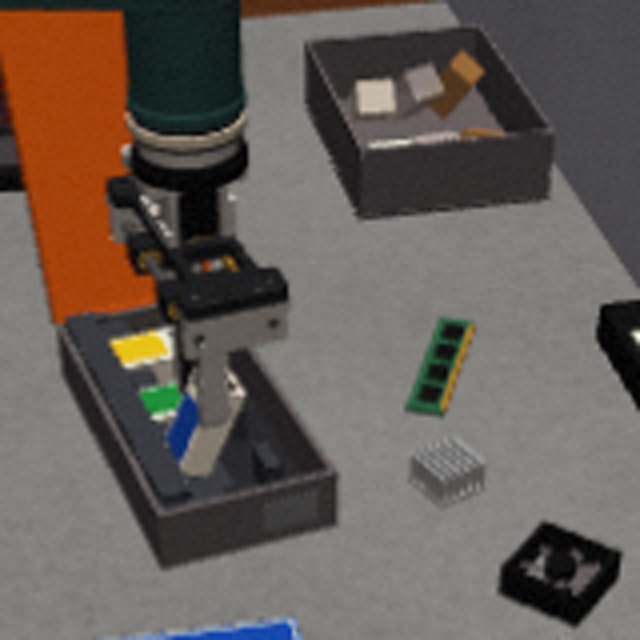

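Request:
servo_tool(
  rows=[
    [[-0.08,0,-0.035],0],
    [[-0.168,0,-0.061],0],
    [[-0.24,0,-0.07],0],
    [[-0.317,0,-0.081],0],
    [[-0.4,0,-0.07],0],
    [[-0.469,0,-0.061],0],
    [[-0.52,0,-0.045],0],
    [[-0.564,0,-0.026],0],
    [[-0.564,0,-0.026],0],
  ],
)

```text
time: 22.75
tool_pos: [0.4938, 0.093, 0.0871]
ee_rot: [3.141, 0.0, 0.172]
wrist_force: [-0.2, -1.3, -0.4]
width: 0.0373
```

```bash
python3 gl.py 14 -72 22; python3 -c "
from h import *
snap('wrist','w22');snap('side','s22');crop('s22',250,80,410,240,4,'c22')"
```

```text
local now [-59.2 -71.3] 87.1
pos [0.4938 0.093  0.0871] yaw 0.1725 F [-0.18 -1.31 -0.38] w 0.0373 t 22.75
now-axes shift [0.915 0.007 0.814] turn -0.002 | shift if already turned [0.915 0.009 0.814]
```

View pics/w22.png

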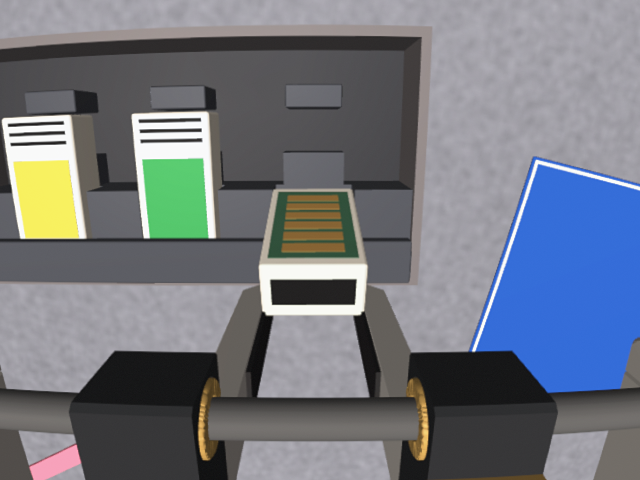

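View pics/c22.png

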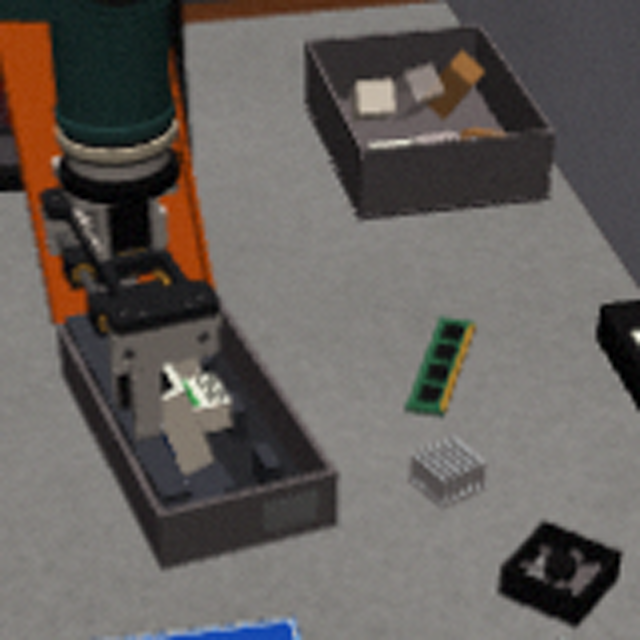

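Request:
servo_tool(
  rows=[
    [[0,0,-0.1],0],
    [[0,0,-0.25],0],
    [[0,0,-0.25],0],
  ],
)

```text
time: 23.1
tool_pos: [0.4954, 0.0933, 0.1088]
ee_rot: [3.141, -0.003, 0.172]
wrist_force: [-0.0, 0.6, -0.7]
width: 0.0371
```

```bash
python3 gl.py 14 -72 22; python3 -c "
from h import *
snap('wrist','w23');snap('side','s23');crop('s23',250,80,410,240,4,'c23')"
```

```text
local now [-57.5 -71.3] 108.8
pos [0.4954 0.0933 0.1088] yaw 0.1724 F [-0.02  0.63 -0.7 ] w 0.0371 t 23.1
now-axes shift [0.894 0.006 1.085] turn -0.002 | shift if already turned [0.894 0.009 1.085]
```

View pics/w23.png

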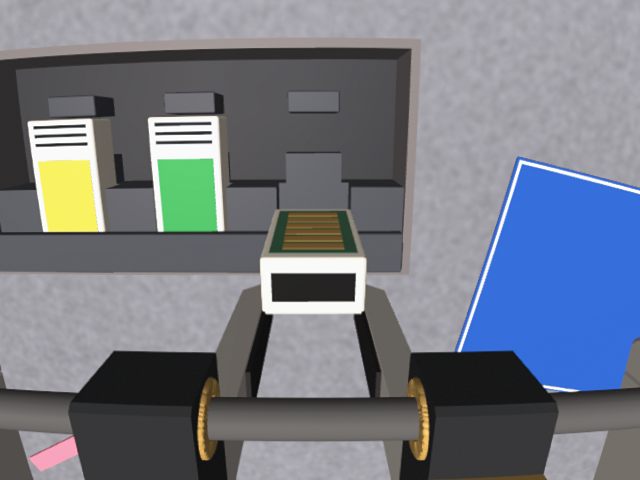

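View pics/c23.png

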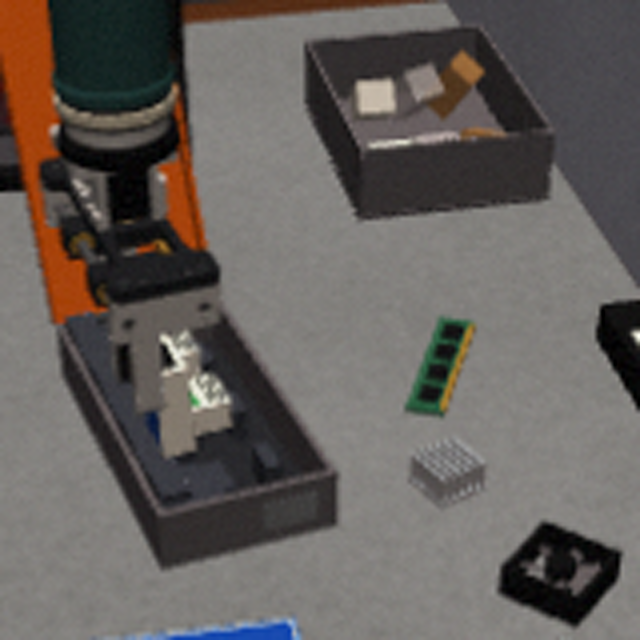

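Request:
servo_tool(
  rows=[
    [[0,0,-0.15],0],
    [[0,0.1,-0.3],0],
    [[0,0.35,-0.4],0.03],
    [[0,0.65,-0.4],0.06],
    [[0,0.9,-0.4],0.09],
    [[0,1,-0.4],0.11],
    [[0,1,-0.4],0.11],
  ],
)

```text
time: 23.78
tool_pos: [0.5086, 0.0126, 0.139]
ee_rot: [3.141, -0.001, -0.004]
wrist_force: [-0.5, 0.6, -1.2]
width: 0.0386
```

```bash
python3 go.py 0.513 -0.25 0.1 0
```

```text
pos [0.5086 0.0126 0.139 ] yaw -0.0039 F [-0.47  0.61 -1.19] w 0.0386 t 23.78
now-axes shift [0.068 3.282 0.488] turn -0.002 | shift if already turned [0.055 3.282 0.488]
```

Request:
servo_tool(
  rows=[
    [[0.01,0.2,0],0],
    [[0.02,0.5,0],0],
    [[0.02,0.8,0],0],
    [[0.02,1,0],0],
    [[0.02,1,0],0],
  ],
)

```text
time: 24.2
tool_pos: [0.5096, -0.0673, 0.1384]
ee_rot: [3.141, 0.0, -0.002]
wrist_force: [0.1, -0.3, -1.1]
width: 0.0385
```

Request:
servo_tool(
  rows=[
    [[0.01,0.2,0],0],
    [[0.02,0.5,0],0],
    [[0.02,0.8,0],0],
    [[0.02,1,0],0],
    [[0.02,1,0],0],
  ],
)

```text
time: 24.62
tool_pos: [0.5114, -0.1468, 0.1382]
ee_rot: [3.141, 0.0, -0.002]
wrist_force: [-0.2, 1.0, -0.7]
width: 0.0387
```

Request:
servo_tool(
  rows=[
    [[0.01,0.2,0],0],
    [[0.02,0.5,0],0],
    [[0.02,0.8,0],0],
    [[0.02,1,0],0],
    [[0.02,1.0,0],0],
  ],
)

```text
time: 25.03
tool_pos: [0.5131, -0.2264, 0.1381]
ee_rot: [-3.142, 0.0, -0.002]
wrist_force: [0.0, -0.0, -1.7]
width: 0.0388
```

```bash
python3 go.py 0.513 -0.25 0.1 0; python3 -c "
from h import *
snap('wrist','w24');snap('side','s24');crop('s24',220,130,400,330,3,'c24')"
```

```text
pos [ 0.5131 -0.2264  0.1381] yaw -0.0015 F [ 0.05 -0.03 -1.75] w 0.0388 t 25.03
now-axes shift [-0.001  0.295  0.476] turn -0.001 | shift if already turned [-0.002  0.295  0.476]
```

View pics/w24.png

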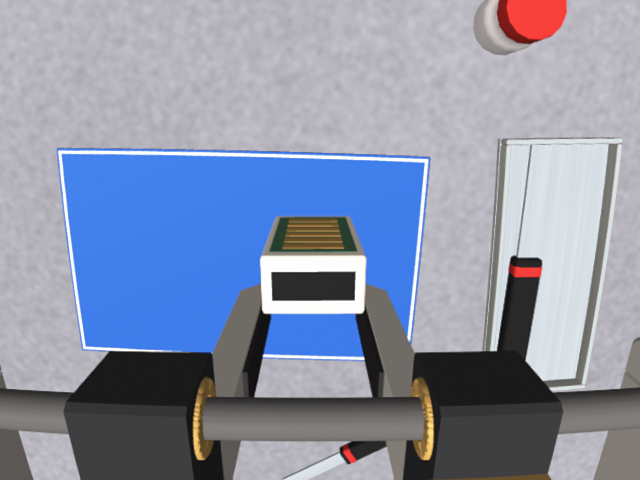

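View pics/c24.png

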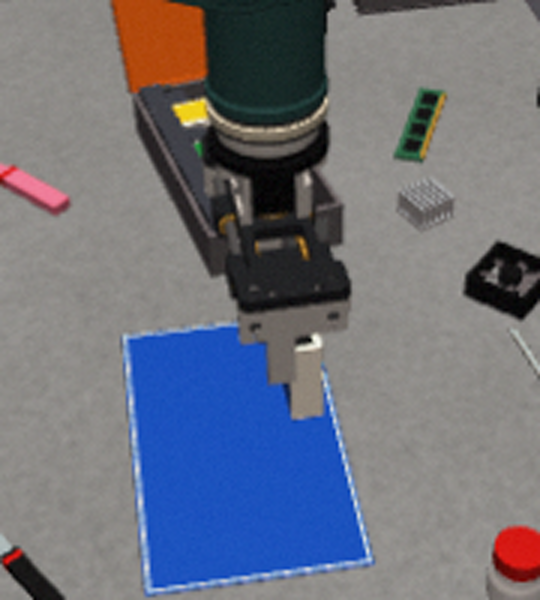

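Request:
servo_tool(
  rows=[
    [[0.04,0.2,0.3],0],
    [[0.04,0.3,0.6],0],
    [[0.04,0.3,0.8],0],
    [[0.04,0.3,1],0],
    [[0.04,0.3,1],0],
    [[0.04,0.3,1],0],
  ],
)

```text
time: 25.63
tool_pos: [0.5157, -0.2474, 0.0574]
ee_rot: [-3.139, 0.002, 0.002]
wrist_force: [0.7, -0.3, -2.2]
width: 0.0387
```

```bash
python3 go.py 0.513 -0.25 0.05 0; python3 -c "
from h import *
snap('wrist','w25')"
```

```text
pos [ 0.5157 -0.2474  0.0574] yaw 0.0015 F [ 0.71 -0.26 -2.16] w 0.0387 t 25.63
now-axes shift [-0.034  0.032  0.092] turn 0.001 | shift if already turned [-0.034  0.032  0.092]
```

View pics/w25.png

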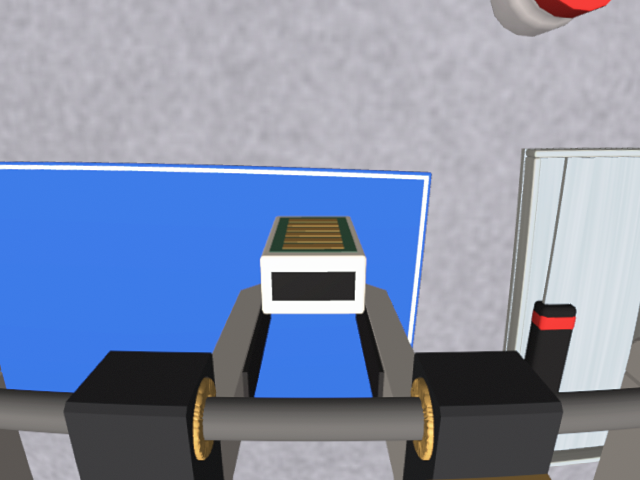

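Request:
servo_tool(
  rows=[
    [[0,0,0.07],0],
    [[0,0,0.13],0],
    [[-0.07,0,0.15],0],
    [[-0.15,0,0.175],0],
    [[-0.24,0,0.21],0],
    [[-0.325,0,0.26],0],
    [[-0.4,0,0.32],0],
    [[-0.47,0,0.385],0],
    [[-0.47,0,0.385],0],
  ],
)

```text
time: 26.43
tool_pos: [0.4773, -0.2515, 0.0355]
ee_rot: [3.137, -0.001, -0.001]
wrist_force: [-15.8, 4.3, 31.5]
width: 0.0369
```

```bash
python3 go.py 0.513 -0.25 0.05 0; python3 -c "
from h import *
snap('wrist','w26');snap('side','s26');crop('s26',220,130,400,330,3,'c26')"
```

```text
pos [ 0.4773 -0.2515  0.0355] yaw -0.0007 F [-15.77   4.25  31.54] w 0.0369 t 26.43
now-axes shift [ 0.447 -0.019 -0.181] turn -0.0 | shift if already turned [ 0.447 -0.019 -0.181]
```

View pics/w26.png

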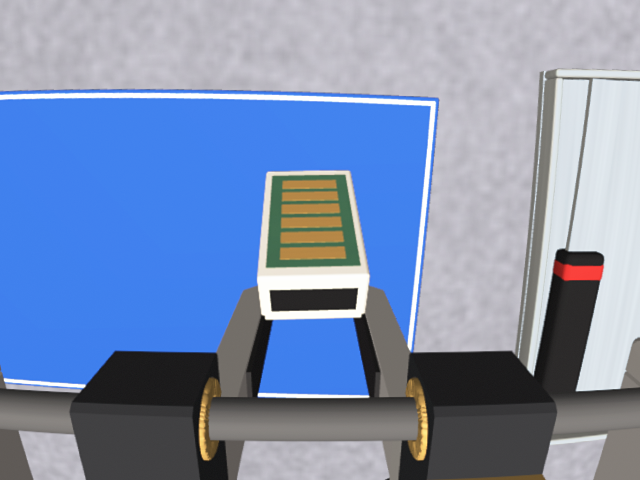

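View pics/c26.png

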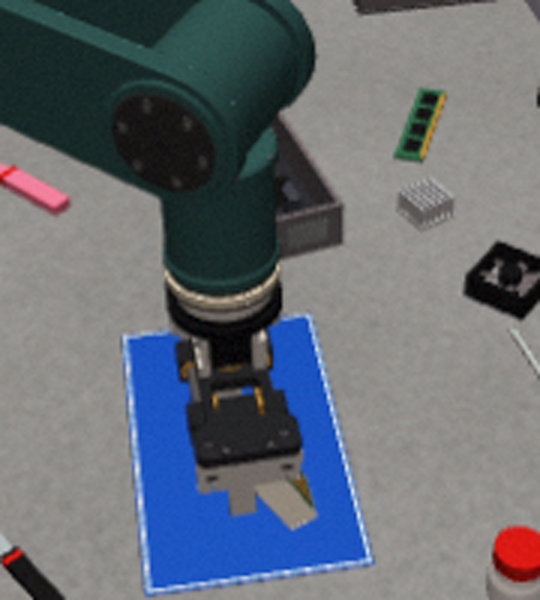

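Request:
servo_tool(
  rows=[
    [[-0.06,0,-0.05],0],
    [[-0.1,0,-0.02],0],
    [[-0.13,0,0.03],0],
    [[-0.13,0,0.03],0],
  ],
)

```text
time: 26.87
tool_pos: [0.4663, -0.251, 0.0277]
ee_rot: [3.138, 0.001, -0.001]
wrist_force: [-2.6, -0.6, 5.3]
width: 0.0361
```

```bash
python3 go.py 0.513 -0.25 0.05 0; python3 -c "
from h import *
snap('wrist','w27')"
```

```text
pos [ 0.4663 -0.251   0.0277] yaw -0.0012 F [-2.61 -0.59  5.25] w 0.0361 t 26.87
now-axes shift [ 0.584 -0.013 -0.278] turn -0.001 | shift if already turned [ 0.584 -0.013 -0.278]
```

View pics/w27.png

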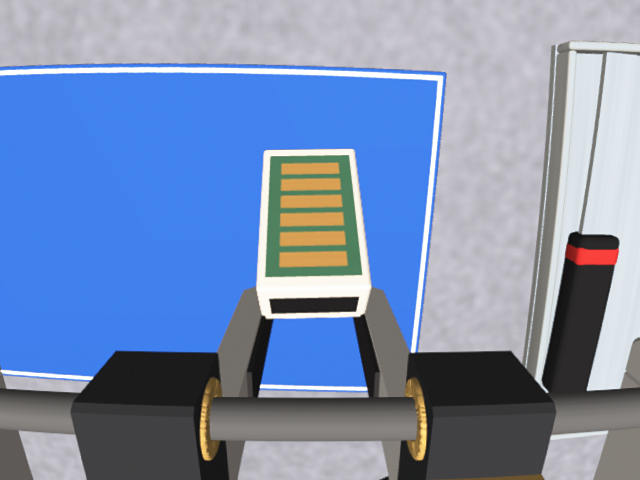

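Request:
servo_tool(
  rows=[
    [[-0.05,0,0.05],0],
    [[-0.08,0,0.11],0],
    [[-0.11,0,0.17],0],
    [[-0.12,0,0.22],0],
    [[-0.12,0,0.22],0],
  ],
)

```text
time: 27.33
tool_pos: [0.4572, -0.249, 0.0056]
ee_rot: [-3.14, 0.002, -0.001]
wrist_force: [-0.8, 0.2, 1.7]
width: 0.0347
```

```bash
python3 go.py 0.513 -0.25 0.05 0; python3 -c "
from h import *
snap('wrist','w28');snap('side','s28');crop('s28',220,130,400,330,3,'c28')"
```

```text
pos [ 0.4572 -0.249   0.0056] yaw -0.0007 F [-0.85  0.16  1.72] w 0.0347 t 27.33
now-axes shift [ 0.697  0.012 -0.555] turn -0.0 | shift if already turned [ 0.697  0.012 -0.555]
```

View pics/w28.png

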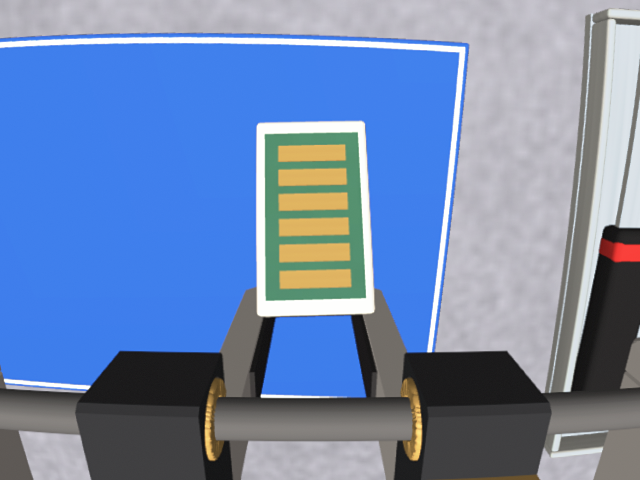

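View pics/c28.png

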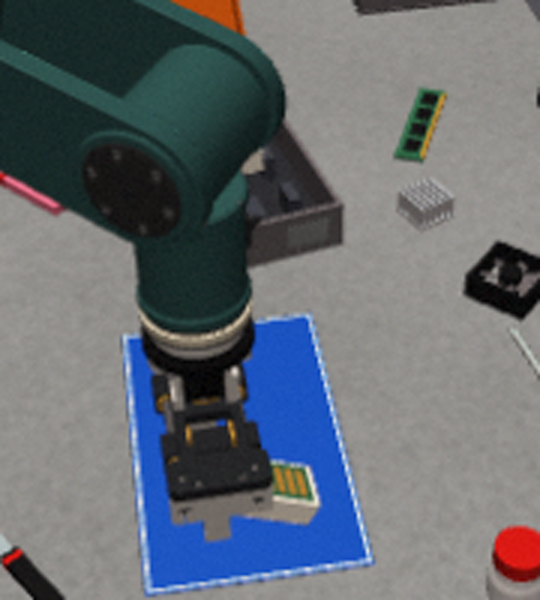

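Request:
servo_tool(
  rows=[
    [[0,0,0],0],
    [[0,0,0],0],
    [[0,0,0],0],
    [[0,0,-0.02],0],
    [[0,0,-0.3],0],
    [[0,0,-0.7],0],
    [[0,0,-1],0],
    [[0,0,-1],0],
  ],
  grip=-0.2,
)

```text
time: 28.1
tool_pos: [0.4622, -0.2518, 0.094]
ee_rot: [3.135, -0.01, -0.0]
wrist_force: [0.3, -0.1, 0.5]
width: 0.0565
```

Request:
servo_tool(
  rows=[
    [[0,-0.3,-0.5],0],
    [[0.1,-0.8,-1],0],
    [[0.1,-0.8,-1],0],
    [[0.1,-0.8,-1],0],
  ],
)

```text
time: 28.43
tool_pos: [0.4692, -0.1843, 0.1719]
ee_rot: [3.139, -0.008, 0.003]
wrist_force: [-0.2, 0.1, 0.0]
width: 0.0564
```

```bash
python3 go.py 0.513 -0.25 0.05 0; python3 -c "
from h import *
snap('wrist','w29')
d=load('w29')"
```

```text
pos [ 0.4692 -0.1843  0.1719] yaw 0.0031 F [-0.22  0.07  0.01] w 0.0564 t 28.43
now-axes shift [0.545 0.823 1.523] turn 0.002 | shift if already turned [0.548 0.822 1.523]
```

View pics/w29.png

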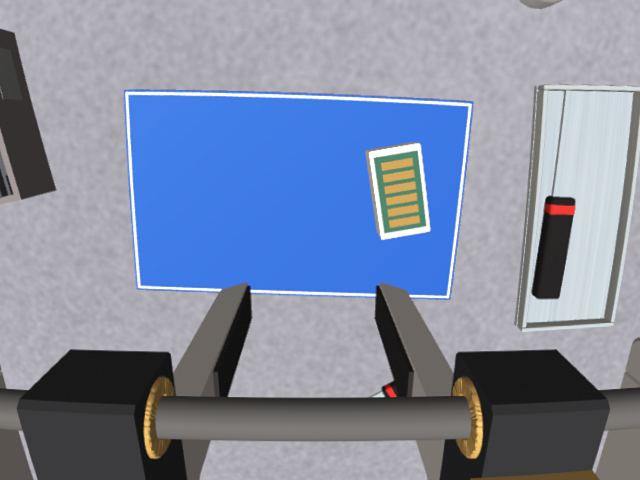

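```bash
python3 -c "
from h import *
d=load('w29')
P=px2w(d,[(399,191),(367,151),(421,143),(430,232),(382,240)],.026);print(P.round(4))
m=np.array([.4877,-.171]);a=-.033
q=P[:,:2]-m;c,s=np.cos(a),np.sin(a);print(np.c_[q@[c,s],q@[-s,c]].round(4))
"; python3 gl.py 14 0 150
```

```text
[[ 0.4986 -0.2507  0.026 ]
 [ 0.5288 -0.2249  0.026 ]
 [ 0.5353 -0.2657  0.026 ]
 [ 0.4661 -0.2774  0.026 ]
 [ 0.4594 -0.2392  0.026 ]]
[[ 0.0136 -0.0793]
 [ 0.0429 -0.0525]
 [ 0.0507 -0.0931]
 [-0.018  -0.107 ]
 [-0.026  -0.0691]]
local now [-133.2 -340.7] 169.2
pos [ 0.4678 -0.1852  0.1692] yaw 0.0022 F [-0.24 -0.45 -0.5 ] w 0.0566 t 28.48
now-axes shift [ 1.081 -4.512  0.24 ] turn -0.11 | shift if already turned [ 1.84  -4.259  0.24 ]
```

Request:
servo_tool(
  rows=[
    [[0.1,-0.5,0],-0.05],
    [[0.2,-1,0],-0.11],
    [[0.2,-1,0],-0.11],
    [[0.2,-1,0],-0.11],
  ],
  grip=-0.3,
)

```text
time: 28.82
tool_pos: [0.4817, -0.1046, 0.1649]
ee_rot: [-3.14, 0.004, 0.175]
wrist_force: [0.1, -0.5, -0.1]
width: 0.0614
```

Request:
servo_tool(
  rows=[
    [[0.2,-0.5,0],0],
    [[0.4,-1,0],0],
    [[0.4,-1,0],0],
  ],
)

```text
time: 29.07
tool_pos: [0.5004, -0.0179, 0.1656]
ee_rot: [-3.138, 0.001, 0.175]
wrist_force: [-0.3, -0.2, 0.4]
width: 0.0613
```

Request:
servo_tool(
  rows=[
    [[0.2,-0.5,0],0],
    [[0.4,-1,0],0],
    [[0.4,-1,0],0],
  ],
)

```text
time: 29.32
tool_pos: [0.5184, 0.0664, 0.1657]
ee_rot: [-3.139, 0.001, 0.176]
wrist_force: [-0.2, 0.6, -0.7]
width: 0.0612
```

Request:
servo_tool(
  rows=[
    [[0.3,-0.5,0],0],
    [[0.6,-1,0],0],
    [[0.6,-1,0],0],
    [[0.6,-1,0],0],
  ],
)

```text
time: 29.65
tool_pos: [0.5521, 0.15, 0.1655]
ee_rot: [3.141, 0.003, 0.174]
wrist_force: [-0.3, -1.1, -0.0]
width: 0.061
```

```bash
python3 gl.py 14 0 118
```

```text
local now [  8.1 -25.3] 165.5
pos [0.5521 0.15   0.1655] yaw 0.1739 F [-0.33 -1.14 -0.01] w 0.061 t 29.65
now-axes shift [ 0.073 -0.316  0.594] turn -0.001 | shift if already turned [ 0.074 -0.316  0.594]
```

Request:
servo_tool(
  rows=[
    [[0.07,-0.3,0.3],0],
    [[0.07,-0.3,0.7],0],
    [[0.07,-0.3,1],0],
    [[0.07,-0.3,1],0],
    [[0.07,-0.3,1],0],
    [[0.07,-0.3,1],0],
  ],
)

```text
time: 30.15
tool_pos: [0.554, 0.1729, 0.0888]
ee_rot: [3.141, -0.002, 0.17]
wrist_force: [0.2, 0.9, 0.2]
width: 0.0612
```

```bash
python3 gl.py 14 -0.3 22; python3 -c "
from h import *
snap('wrist','w30')"
```

```text
local now [14.  -3.1] 88.8
pos [0.554  0.1729 0.0888] yaw 0.1703 F [0.23 0.87 0.24] w 0.0612 t 30.15
now-axes shift [-0.    -0.035  0.835] turn -0.003 | shift if already turned [ 0.    -0.035  0.835]
```

View pics/w30.png

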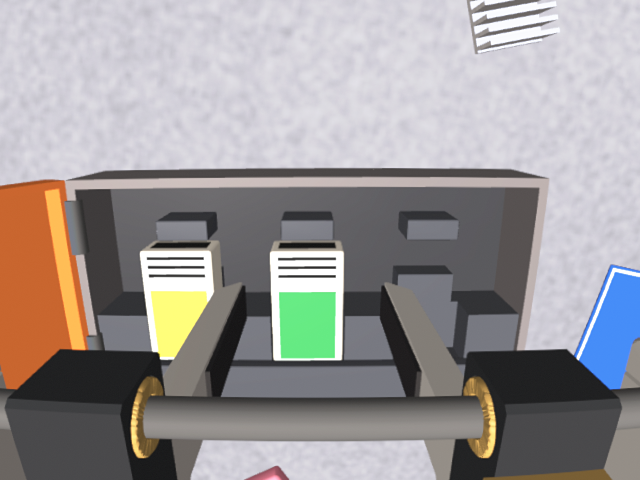

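Request:
servo_tool(
  rows=[
    [[0,-0.035,0.2],0],
    [[0,-0.035,0.45],0],
    [[0,-0.035,0.45],0],
    [[0,-0.035,0.45],0],
  ],
)

```text
time: 30.53
tool_pos: [0.5528, 0.177, 0.0523]
ee_rot: [3.141, -0.0, 0.172]
wrist_force: [-0.2, -0.5, 0.2]
width: 0.0616
```

```bash
python3 gl.py 14 -0.3 22.5; python3 -c "
from h import *
snap('wrist','w31')"
```

```text
local now [13.5  1.1] 52.3
pos [0.5528 0.177  0.0523] yaw 0.172 F [-0.15 -0.47  0.15] w 0.0616 t 30.53
now-axes shift [0.006 0.018 0.373] turn -0.002 | shift if already turned [0.006 0.018 0.373]
```

View pics/w31.png

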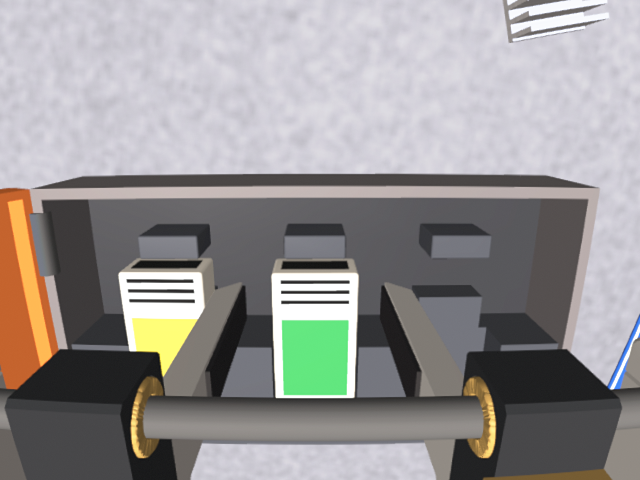

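Request:
servo_tool(
  rows=[
    [[0.01,0.015,0.2],0],
    [[0.01,0.015,0.36],0],
    [[0.01,0.015,0.36],0],
    [[0.01,0.015,0.36],0],
  ],
)

```text
time: 30.92
tool_pos: [0.5532, 0.1762, 0.0224]
ee_rot: [-3.142, 0.001, 0.172]
wrist_force: [-0.4, 0.2, 0.2]
width: 0.0614
```

Request:
servo_tool(
  rows=[
    [[0,0,0],0],
    [[0,0,0],0],
    [[0,0,0],0],
    [[0,0,0],0],
    [[0,0,0],0],
    [[0,0,0],0],
  ],
  grip=1,
)

```text
time: 31.42
tool_pos: [0.5541, 0.1765, 0.0234]
ee_rot: [-3.141, -0.001, 0.172]
wrist_force: [-0.4, 0.2, 1.5]
width: 0.0399
```

```bash
python3 gl.py 14 -0.3 22.5
```

```text
local now [14.7  0.4] 23.4
pos [0.5541 0.1765 0.0234] yaw 0.1724 F [-0.36  0.2   1.53] w 0.0399 t 31.42
now-axes shift [-0.008  0.009  0.011] turn -0.002 | shift if already turned [-0.008  0.009  0.011]
```

Request:
servo_tool(
  rows=[
    [[0,0,-0.06],0],
    [[0,0,-0.125],0],
    [[0,0,-0.125],0],
    [[0.024,0,-0.17],0],
    [[0.024,0,-0.21],0],
    [[0.01,0,-0.3],0],
    [[-0.006,0,-0.383],0],
    [[-0.006,0,-0.383],0],
  ],
)

```text
time: 32.08
tool_pos: [0.5541, 0.1766, 0.0552]
ee_rot: [-3.141, -0.003, 0.172]
wrist_force: [0.3, 0.0, -5.4]
width: 0.0396
```

```bash
python3 gl.py 14 -0.3 22.5; python3 -c "
from h import *
snap('wrist','w32')"
```

```text
local now [14.8  0.5] 55.2
pos [0.5541 0.1766 0.0552] yaw 0.1724 F [ 0.35  0.04 -5.43] w 0.0396 t 32.08
now-axes shift [-0.01   0.01   0.409] turn -0.002 | shift if already turned [-0.01   0.01   0.409]
```

View pics/w32.png

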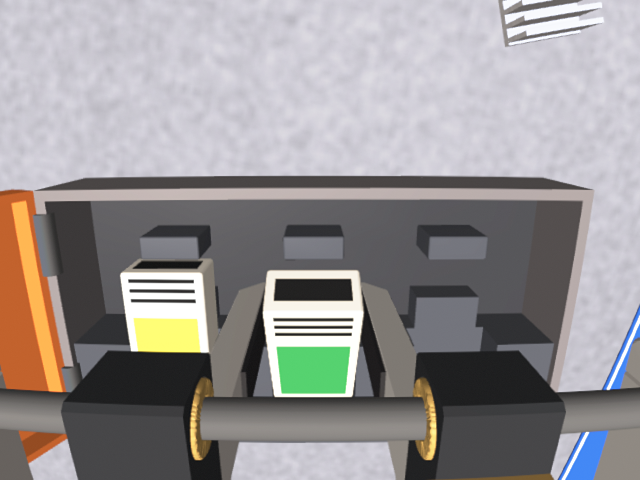

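Same as before. Continue the arc.

Request:
servo_tool(
  rows=[
    [[-0.03,0,-0.08],0],
    [[-0.074,0,-0.161],0],
    [[-0.13,0,-0.23],0],
    [[-0.188,0,-0.297],0],
    [[-0.26,0,-0.35],0],
    [[-0.332,0,-0.4],0],
    [[-0.332,0,-0.4],0],
  ],
)

```text
time: 32.72
tool_pos: [0.5269, 0.1718, 0.0871]
ee_rot: [-3.141, -0.003, 0.173]
wrist_force: [1.7, 0.3, -3.7]
width: 0.0394
```

Request:
servo_tool(
  rows=[
    [[-0.08,0,-0.035],0],
    [[-0.168,0,-0.061],0],
    [[-0.24,0,-0.07],0],
    [[-0.317,0,-0.081],0],
    [[-0.4,0,-0.07],0],
    [[-0.469,0,-0.061],0],
    [[-0.52,0,-0.045],0],
    [[-0.564,0,-0.026],0],
    [[-0.564,0,-0.026],0],
  ],
)

```text
time: 33.47
tool_pos: [0.4827, 0.1641, 0.0893]
ee_rot: [-3.141, -0.003, 0.173]
wrist_force: [1.6, 0.2, 0.6]
width: 0.038
```

```bash
python3 gl.py 14 -0.3 22.5; python3 -c "
from h import *
snap('wrist','w33')"
```

```text
local now [-57.8   0.6] 89.3
pos [0.4827 0.1641 0.0893] yaw 0.1725 F [1.61 0.17 0.6 ] w 0.038 t 33.47
now-axes shift [0.897 0.01  0.835] turn -0.002 | shift if already turned [0.897 0.012 0.835]
```

View pics/w33.png

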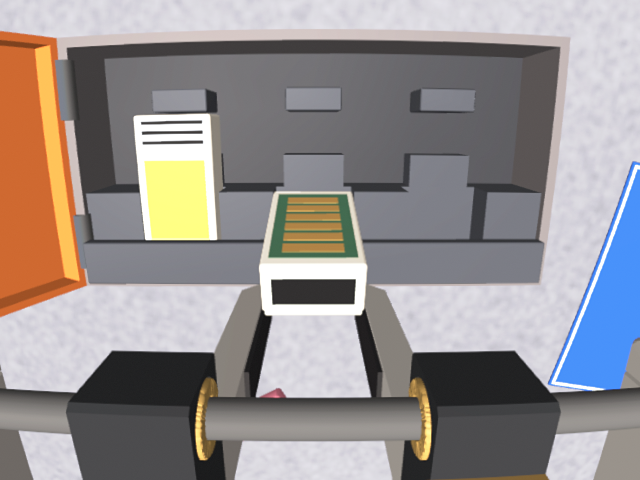

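Request:
servo_tool(
  rows=[
    [[0,0,-0.2],0],
    [[0,0,-0.45],0],
    [[0,0.15,-0.65],0.02],
    [[0,0.4,-0.65],0.05],
    [[0,0.7,-0.65],0.08],
    [[0,0.95,-0.65],0.11],
    [[0,1,-0.65],0.11],
    [[0,1,-0.65],0.11],
  ],
)

```text
time: 34.18
tool_pos: [0.495, 0.0843, 0.1383]
ee_rot: [-3.141, 0.004, -0.002]
wrist_force: [-0.4, 0.0, -1.0]
width: 0.0391
```

```bash
python3 go.py 0.516 -0.16 0.06 0
```

```text
pos [0.495  0.0843 0.1383] yaw -0.0018 F [-0.37  0.03 -0.99] w 0.0391 t 34.18
now-axes shift [0.268 3.053 0.979] turn -0.001 | shift if already turned [0.263 3.054 0.979]
```

Request:
servo_tool(
  rows=[
    [[0.03,0.25,0],0],
    [[0.06,0.55,0],0],
    [[0.09,0.85,0],0],
    [[0.09,1,0],0],
    [[0.09,1,0],0],
  ],
)

```text
time: 34.6
tool_pos: [0.5027, 0.0043, 0.1387]
ee_rot: [-3.141, 0.002, -0.002]
wrist_force: [0.3, 0.3, -0.4]
width: 0.0386
```

Request:
servo_tool(
  rows=[
    [[0.03,0.25,0],0],
    [[0.06,0.55,0],0],
    [[0.09,0.85,0],0],
    [[0.09,1,0],0],
    [[0.09,1,0],0],
  ],
)

```text
time: 35.02
tool_pos: [0.5104, -0.0753, 0.139]
ee_rot: [-3.141, 0.001, -0.002]
wrist_force: [-0.2, -0.2, -2.0]
width: 0.0389
```

Request:
servo_tool(
  rows=[
    [[0.03,0.25,0],0],
    [[0.06,0.55,0],0],
    [[0.09,0.85,0.2],0],
    [[0.09,1.03,0.4],0],
    [[0.09,1,0.6],0],
    [[0.09,1,0.9],0],
    [[0.09,1,0.9],0],
    [[0.09,1,0.9],0],
  ],
)

```text
refused, shift out of range in row 4
```

```bash
python3 go.py 0.516 -0.16 0.06 0; python3 -c "
from h import *
snap('wrist','w34');snap('side','s34');crop('s34',220,130,400,330,3,'c34')"
```

```text
pos [ 0.5104 -0.0753  0.139 ] yaw -0.002 F [-0.23 -0.24 -2.04] w 0.0389 t 35.02
now-axes shift [0.073 1.058 0.987] turn -0.001 | shift if already turned [0.07  1.058 0.987]
```

View pics/w34.png

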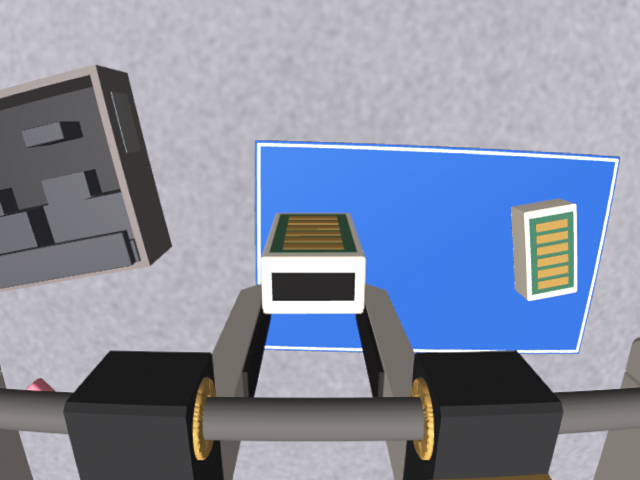

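View pics/c34.png

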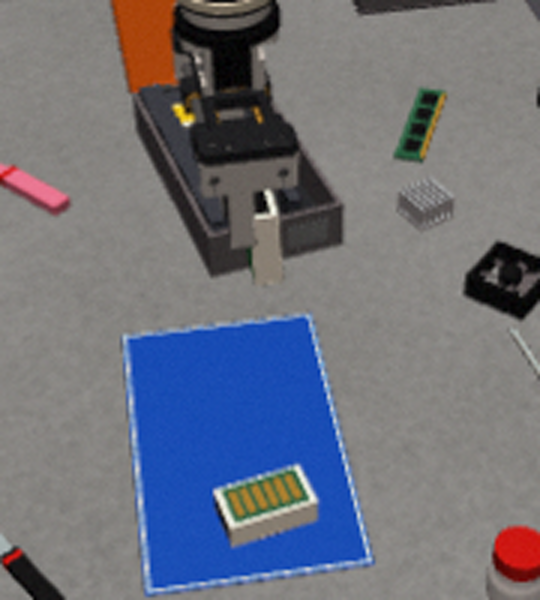

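Request:
servo_tool(
  rows=[
    [[0.03,0.25,0],0],
    [[0.06,0.55,0],0],
    [[0.08,0.85,0.2],0],
    [[0.08,1,0.4],0],
    [[0.08,1,0.7],0],
    [[0.08,1,1],0],
    [[0.08,1,1],0],
    [[0.08,1,1],0],
  ],
)

```text
time: 35.78
tool_pos: [0.5158, -0.1528, 0.058]
ee_rot: [-3.139, 0.004, 0.001]
wrist_force: [0.4, -0.2, -0.8]
width: 0.0388
```

```bash
python3 go.py 0.516 -0.16 0.05 0; python3 -c "
from h import *
snap('wrist','w35')"
```

```text
pos [ 0.5158 -0.1528  0.058 ] yaw 0.0012 F [ 0.43 -0.22 -0.81] w 0.0388 t 35.78
now-axes shift [0.002 0.09  0.099] turn 0.001 | shift if already turned [0.002 0.09  0.099]
```

View pics/w35.png

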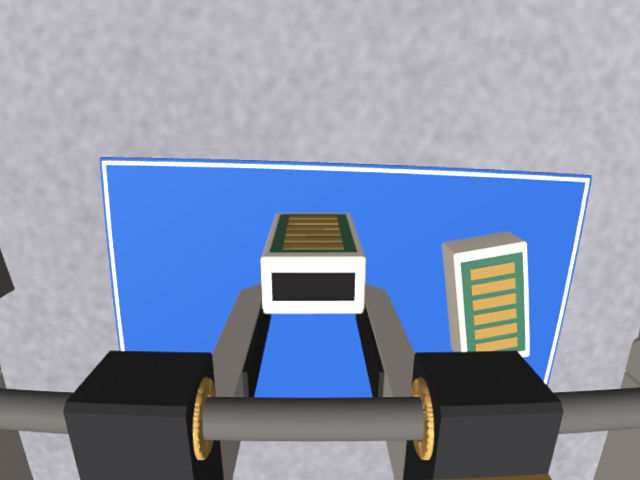

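Request:
servo_tool(
  rows=[
    [[0,0.06,0.05],0],
    [[0,0.06,0.1],0],
    [[-0.08,0.06,0.11],0],
    [[-0.17,0.06,0.125],0],
    [[-0.26,0.06,0.16],0],
    [[-0.345,0.06,0.21],0],
    [[-0.42,0.06,0.27],0],
    [[-0.5,0.06,0.34],0],
    [[-0.5,0.06,0.34],0],
  ],
)

```text
time: 36.58
tool_pos: [0.4808, -0.1609, 0.0414]
ee_rot: [3.138, -0.013, -0.0]
wrist_force: [-7.5, 5.3, 30.1]
width: 0.0375
```

```bash
python3 go.py 0.516 -0.16 0.05 0; python3 -c "
from h import *
snap('wrist','w36')"
```

```text
pos [ 0.4808 -0.1609  0.0414] yaw -0.0002 F [-7.46  5.32 30.15] w 0.0375 t 36.58
now-axes shift [ 0.44  -0.011 -0.107] turn -0.0 | shift if already turned [ 0.44  -0.011 -0.107]
```

View pics/w36.png

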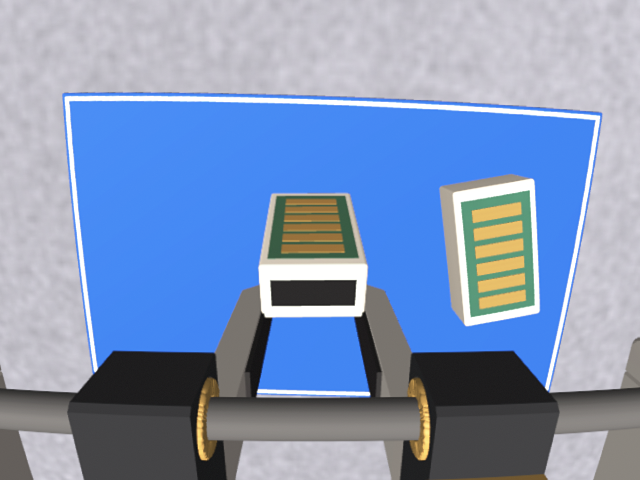

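Request:
servo_tool(
  rows=[
    [[-0.06,0,-0.05],0],
    [[-0.1,0,-0.02],0],
    [[-0.14,0,0.02],0],
    [[-0.17,0,0.06],0],
    [[-0.17,0,0.06],0],
  ],
)

```text
time: 37.05
tool_pos: [0.4611, -0.1607, 0.0336]
ee_rot: [3.139, 0.002, -0.0]
wrist_force: [-18.5, 3.5, 31.5]
width: 0.0371
```

```bash
python3 go.py 0.516 -0.16 0.05 0; python3 -c "
from h import *
snap('wrist','w37')"
```

```text
pos [ 0.4611 -0.1607  0.0336] yaw -0.0002 F [-18.48   3.47  31.53] w 0.0371 t 37.05
now-axes shift [ 0.686 -0.009 -0.205] turn -0.0 | shift if already turned [ 0.686 -0.009 -0.205]
```

View pics/w37.png

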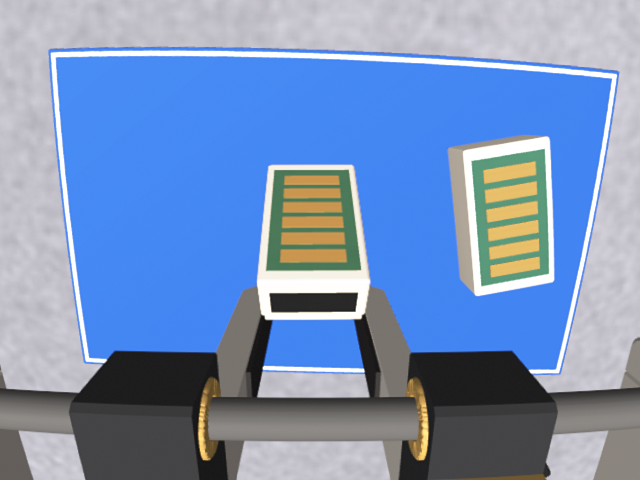

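Request:
servo_tool(
  rows=[
    [[-0.05,0,0.02],0],
    [[-0.08,0,0.07],0],
    [[-0.1,0,0.12],0],
    [[-0.12,0,0.17],0],
    [[-0.13,0,0.22],0],
    [[-0.13,0,0.24],0],
    [[-0.13,0,0.24],0],
  ],
)

```text
time: 37.68
tool_pos: [0.4508, -0.1601, 0.0092]
ee_rot: [3.141, 0.003, -0.001]
wrist_force: [-7.5, 0.3, 9.7]
width: 0.0395
```

```bash
python3 go.py 0.516 -0.16 0.05 0; python3 -c "
from h import *
snap('wrist','w38')"
```

```text
pos [ 0.4508 -0.1601  0.0092] yaw -0.0008 F [-7.53  0.25  9.75] w 0.0395 t 37.68
now-axes shift [ 0.815 -0.002 -0.509] turn -0.001 | shift if already turned [ 0.815 -0.002 -0.509]
```

View pics/w38.png

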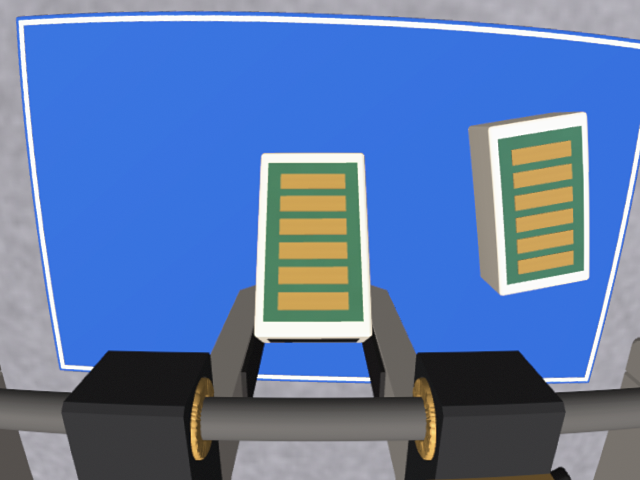

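Request:
servo_tool(
  rows=[
    [[0,0,0],0],
    [[0,0,0],0],
    [[0,0,0],0],
    [[0,0,-0.02],0],
    [[0,0,-0.3],0],
    [[0,0,-0.7],0],
    [[0,0,-1],0],
    [[0,0,-1],0],
  ],
  grip=-0.2,
)

```text
time: 38.4
tool_pos: [0.4565, -0.1612, 0.0939]
ee_rot: [3.137, -0.01, -0.0]
wrist_force: [0.3, 0.3, 0.4]
width: 0.0566
```

Request:
servo_tool(
  rows=[
    [[0,-0.3,-0.5],0],
    [[0.1,-0.8,-1],0],
    [[0.1,-0.8,-1],0],
    [[0.1,-0.8,-1],0],
  ],
)

```text
time: 38.73
tool_pos: [0.4634, -0.094, 0.1721]
ee_rot: [3.14, -0.008, 0.003]
wrist_force: [0.1, -0.5, 0.2]
width: 0.0563
```

```bash
python3 gl.py 14 72 120; python3 -c "
from h import *
snap('wrist','w39')"
```

```text
local now [-121.7 -250.2] 172.1
pos [ 0.4634 -0.094   0.1721] yaw 0.0032 F [ 0.14 -0.51  0.19] w 0.0563 t 38.73
now-axes shift [ 0.983 -4.258  0.651] turn -0.109 | shift if already turned [ 1.696 -4.027  0.651]
```

View pics/w39.png

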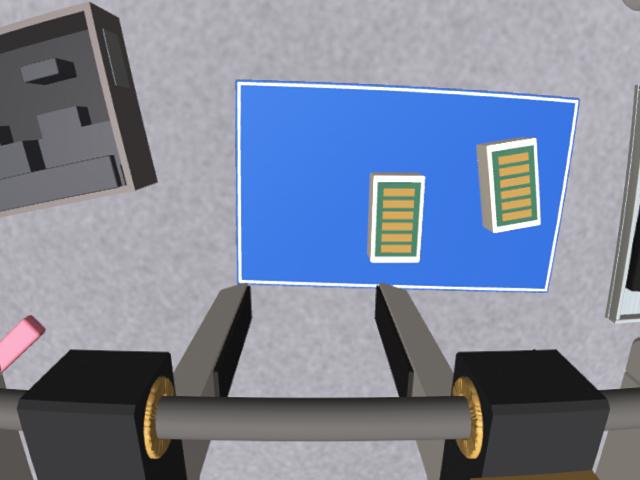

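Request:
servo_tool(
  rows=[
    [[0.1,-0.5,0],-0.05],
    [[0.2,-1,0],-0.11],
    [[0.2,-1,0],-0.11],
    [[0.2,-1,0],-0.11],
  ],
  grip=-0.3,
)

```text
time: 39.12
tool_pos: [0.4759, -0.0148, 0.1654]
ee_rot: [-3.141, 0.004, 0.175]
wrist_force: [0.2, -0.5, 0.1]
width: 0.0612
```

Request:
servo_tool(
  rows=[
    [[0.2,-0.5,0],0],
    [[0.4,-1,0],0],
    [[0.4,-1,0],0],
  ],
)

```text
time: 39.37
tool_pos: [0.4947, 0.0718, 0.1661]
ee_rot: [-3.139, 0.002, 0.175]
wrist_force: [-0.9, 0.1, -0.5]
width: 0.0608
```

Request:
servo_tool(
  rows=[
    [[0.2,-0.5,0],0],
    [[0.4,-1,0],0],
    [[0.4,-1,0],0],
  ],
)

```text
time: 39.62
tool_pos: [0.5128, 0.1561, 0.1661]
ee_rot: [-3.139, 0.002, 0.175]
wrist_force: [-0.5, -1.7, -0.1]
width: 0.0611
```

Request:
servo_tool(
  rows=[
    [[0.3,-0.5,0],0],
    [[0.5,-0.9,0],0],
    [[0.5,-0.9,0],0],
    [[0.5,-0.9,0],0],
  ],
)

```text
time: 39.95
tool_pos: [0.5397, 0.2297, 0.1658]
ee_rot: [3.14, 0.004, 0.173]
wrist_force: [0.3, -0.2, -1.3]
width: 0.0614
```

```bash
python3 -c "
from h import *
d=load('w39')
P=px2w(d,[(397,219.5)],.026);q=P[:,:2]-[.4877,-.171];a=-.033;c,s=np.cos(a),np.sin(a);print(np.c_[q@[c,s],q@[-s,c]].round(4))"; python3 gl.py 14 71.5 90
```

```text
[[-0.0178  0.0105]]
local now [ 9.8 55.3] 165.8
pos [0.5397 0.2297 0.1658] yaw 0.1727 F [ 0.27 -0.19 -1.27] w 0.0614 t 39.95
now-axes shift [ 0.052 -0.202  0.947] turn -0.001 | shift if already turned [ 0.053 -0.202  0.947]
```

Request:
servo_tool(
  rows=[
    [[0.04,-0.19,0.2],0],
    [[0.04,-0.19,0.5],0],
    [[0.04,-0.19,0.8],0],
    [[0.04,-0.19,0.95],0],
    [[0.04,-0.19,0.95],0],
    [[0.04,-0.19,0.95],0],
  ],
)

```text
time: 40.45
tool_pos: [0.5399, 0.2444, 0.0916]
ee_rot: [3.141, 0.002, 0.17]
wrist_force: [-0.4, -0.2, -0.2]
width: 0.0611
```

```bash
python3 gl.py 14 71.2 54; python3 -c "
from h import *
snap('wrist','w40');snap('side','s40');crop('s40',230,30,400,200,4,'c40')"
```

```text
local now [12.6 69.8] 91.6
pos [0.5399 0.2444 0.0916] yaw 0.1704 F [-0.4  -0.23 -0.22] w 0.0611 t 40.45
now-axes shift [ 0.018 -0.018  0.47 ] turn -0.003 | shift if already turned [ 0.018 -0.018  0.47 ]
```

View pics/w40.png

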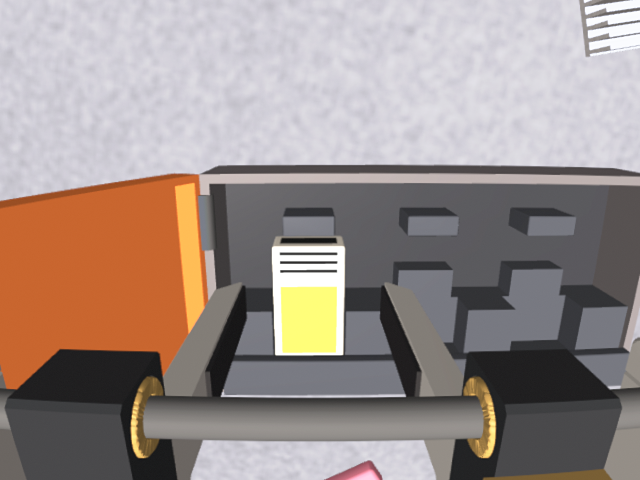

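View pics/c40.png

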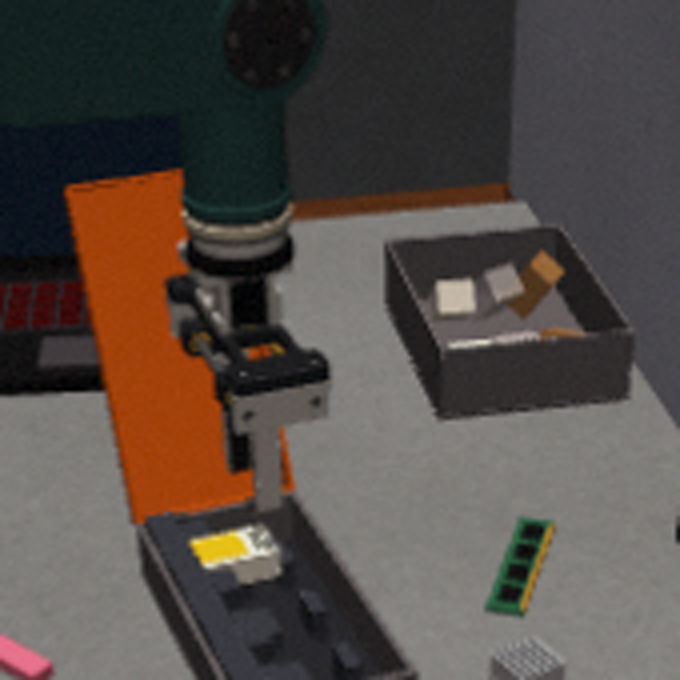

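Request:
servo_tool(
  rows=[
    [[0.01,-0.015,0.2],0],
    [[0.01,-0.015,0.45],0],
    [[0.01,-0.015,0.45],0],
    [[0.01,-0.015,0.45],0],
  ],
)

```text
time: 40.88
tool_pos: [0.5407, 0.2474, 0.0566]
ee_rot: [3.141, 0.0, 0.172]
wrist_force: [1.4, 1.3, 0.2]
width: 0.0613
```

```bash
python3 gl.py 14 71.2 22.5; python3 -c "
from h import *
snap('wrist','w41')"
```

```text
local now [13.9 72.6] 56.6
pos [0.5407 0.2474 0.0566] yaw 0.1723 F [1.39 1.26 0.17] w 0.0613 t 40.88
now-axes shift [0.002 0.017 0.426] turn -0.002 | shift if already turned [0.002 0.017 0.426]
```

View pics/w41.png

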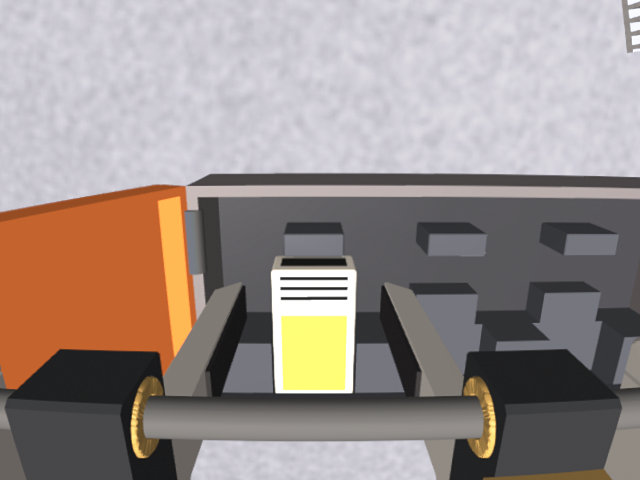

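Request:
servo_tool(
  rows=[
    [[0.01,0,0.2],0],
    [[0.01,0,0.41],0],
    [[0.01,0,0.41],0],
    [[0.01,0,0.41],0],
  ],
)

```text
time: 41.27
tool_pos: [0.5418, 0.2478, 0.0242]
ee_rot: [-3.142, -0.0, 0.173]
wrist_force: [-0.1, -0.2, 0.6]
width: 0.0609
```

Request:
servo_tool(
  rows=[
    [[0,0,0],0],
    [[0,0,0],0],
    [[0,0,0],0],
    [[0,0,0],0],
    [[0,0,0],0],
    [[0,0,0],0],
  ],
  grip=1,
)

```text
time: 41.77
tool_pos: [0.5424, 0.248, 0.0246]
ee_rot: [-3.141, -0.002, 0.172]
wrist_force: [-0.0, -0.2, 4.7]
width: 0.0399
```

```bash
python3 gl.py 14 71.2 22.5
```

```text
local now [15.6 72.9] 24.6
pos [0.5424 0.248  0.0246] yaw 0.1724 F [-0.03 -0.21  4.73] w 0.0399 t 41.77
now-axes shift [-0.02   0.021  0.027] turn -0.002 | shift if already turned [-0.02   0.021  0.027]
```

Request:
servo_tool(
  rows=[
    [[0,0,-0.06],0],
    [[0,0,-0.125],0],
    [[0,0,-0.125],0],
    [[0.02,0,-0.17],0],
    [[0.02,0,-0.21],0],
    [[0.005,0,-0.3],0],
    [[-0.012,0,-0.383],0],
    [[-0.012,0,-0.383],0],
  ],
)

```text
time: 42.43
tool_pos: [0.5413, 0.248, 0.0558]
ee_rot: [-3.141, -0.003, 0.173]
wrist_force: [-0.5, -0.2, -4.8]
width: 0.0398
```

```bash
python3 gl.py 14 71.2 22.5; python3 -c "
from h import *
snap('wrist','w42')"
```

```text
local now [14.6 73.1] 55.8
pos [0.5413 0.248  0.0558] yaw 0.1725 F [-0.45 -0.15 -4.78] w 0.0398 t 42.43
now-axes shift [-0.007  0.024  0.416] turn -0.002 | shift if already turned [-0.007  0.024  0.416]
```

View pics/w42.png

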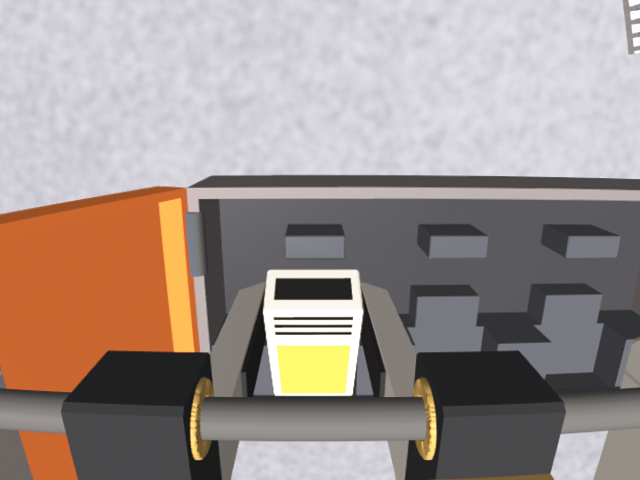

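Request:
servo_tool(
  rows=[
    [[-0.03,0,-0.08],0],
    [[-0.074,0,-0.161],0],
    [[-0.13,0,-0.23],0],
    [[-0.188,0,-0.297],0],
    [[-0.26,0,-0.35],0],
    [[-0.332,0,-0.4],0],
    [[-0.332,0,-0.4],0],
  ],
)

```text
time: 43.07
tool_pos: [0.5143, 0.2432, 0.0879]
ee_rot: [-3.141, -0.003, 0.173]
wrist_force: [2.4, 0.7, -2.0]
width: 0.0397
```

Request:
servo_tool(
  rows=[
    [[-0.08,0,-0.035],0],
    [[-0.168,0,-0.061],0],
    [[-0.24,0,-0.07],0],
    [[-0.317,0,-0.081],0],
    [[-0.4,0,-0.07],0],
    [[-0.469,0,-0.061],0],
    [[-0.52,0,-0.045],0],
    [[-0.564,0,-0.026],0],
    [[-0.564,0,-0.026],0],
  ],
)

```text
time: 43.82
tool_pos: [0.4699, 0.2355, 0.0898]
ee_rot: [-3.141, -0.002, 0.173]
wrist_force: [1.1, 0.5, 0.2]
width: 0.0381
```

```bash
python3 gl.py 14 71.2 22.5; python3 -c "
from h import *
snap('wrist','w43')"
```

```text
local now [-58.   73.2] 89.8
pos [0.4699 0.2355 0.0898] yaw 0.1726 F [1.07 0.47 0.18] w 0.0381 t 43.82
now-axes shift [0.899 0.022 0.841] turn -0.002 | shift if already turned [0.899 0.025 0.841]
```

View pics/w43.png

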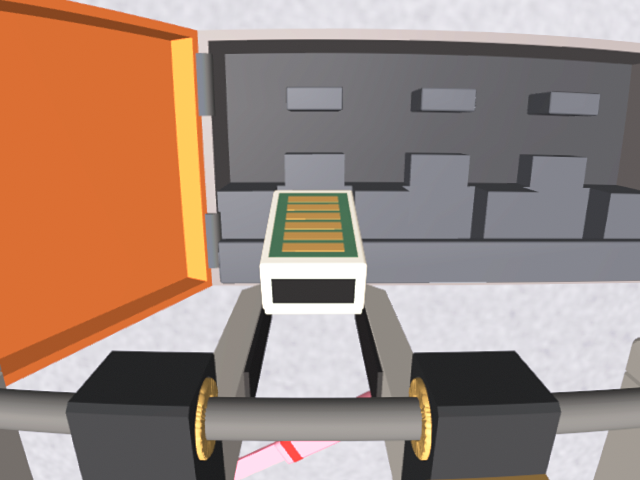

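Request:
servo_tool(
  rows=[
    [[0,0,-0.2],0],
    [[0,0,-0.45],0],
    [[0,0.15,-0.65],0],
    [[0,0.4,-0.65],0],
    [[0,0.7,-0.65],0],
    [[0,0.95,-0.65],0],
    [[0,1,-0.65],0],
    [[0,1,-0.65],0],
  ],
)

```text
time: 44.53
tool_pos: [0.4825, 0.1555, 0.139]
ee_rot: [-3.141, 0.004, 0.17]
wrist_force: [-0.6, 0.4, -0.7]
width: 0.0389
```

Request:
servo_tool(
  rows=[
    [[0,0.25,0],0.03],
    [[0,0.55,0],0.06],
    [[0,0.85,0],0.09],
    [[0,1,0],0.11],
    [[0,1,0],0.11],
  ],
)

```text
time: 44.95
tool_pos: [0.4971, 0.0767, 0.1395]
ee_rot: [-3.142, 0.002, -0.003]
wrist_force: [-1.0, 0.8, -0.8]
width: 0.0391
```

```bash
python3 go.py 0.516 -0.075 0.06 0
```

```text
pos [0.4971 0.0767 0.1395] yaw -0.0031 F [-1.02  0.84 -0.75] w 0.0391 t 44.95
now-axes shift [0.242 1.896 0.993] turn -0.002 | shift if already turned [0.236 1.897 0.993]
```

Request:
servo_tool(
  rows=[
    [[0.04,0.25,0],0],
    [[0.08,0.55,0],0],
    [[0.12,0.85,0],0],
    [[0.12,0.95,0],0],
    [[0.12,0.95,0],0],
  ],
)

```text
time: 45.37
tool_pos: [0.5068, 0.0017, 0.1397]
ee_rot: [-3.141, 0.001, -0.001]
wrist_force: [-0.4, 0.0, -1.5]
width: 0.0391
```

Request:
servo_tool(
  rows=[
    [[0.04,0.25,0],0],
    [[0.08,0.55,0],0],
    [[0.12,0.85,0.2],0],
    [[0.12,0.95,0.4],0],
    [[0.12,0.95,0.7],0],
    [[0.12,0.95,0.95],0],
    [[0.12,0.95,0.95],0],
    [[0.12,0.95,0.95],0],
  ],
)

```text
time: 46.03
tool_pos: [0.5156, -0.0723, 0.0629]
ee_rot: [-3.14, 0.003, 0.001]
wrist_force: [1.1, -0.1, -0.7]
width: 0.0389
```

```bash
python3 go.py 0.516 -0.075 0.06 0; python3 -c "
from h import *
snap('wrist','w44')"
```

```text
pos [ 0.5156 -0.0723  0.0629] yaw 0.0014 F [ 1.11 -0.06 -0.74] w 0.0389 t 46.03
now-axes shift [0.005 0.033 0.036] turn 0.001 | shift if already turned [0.005 0.033 0.036]
```

View pics/w44.png

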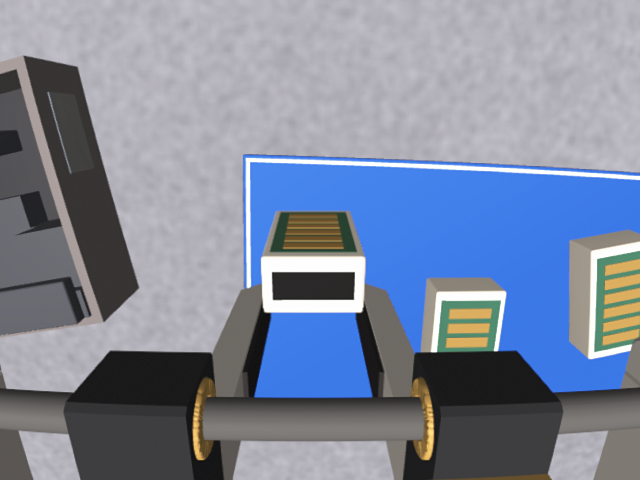

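Request:
servo_tool(
  rows=[
    [[0,0,0.1],0],
    [[0,0,0.17],0],
    [[-0.07,0,0.18],0],
    [[-0.15,0,0.2],0],
    [[-0.24,0,0.235],0],
    [[-0.33,0,0.28],0],
    [[-0.41,0,0.34],0],
    [[-0.48,0,0.4],0],
    [[-0.48,0,0.4],0],
  ],
)

```text
time: 46.83
tool_pos: [0.4791, -0.0749, 0.0391]
ee_rot: [3.14, -0.006, -0.0]
wrist_force: [-11.3, 2.3, 28.6]
width: 0.038
```

Request:
servo_tool(
  rows=[
    [[-0.06,0,-0.05],0],
    [[-0.1,0,-0.02],0],
    [[-0.13,0,0.03],0],
    [[-0.13,0,0.03],0],
  ],
)

```text
time: 47.17
tool_pos: [0.4666, -0.0748, 0.0333]
ee_rot: [3.14, 0.0, -0.0]
wrist_force: [-9.2, 0.6, 17.7]
width: 0.0381
```

```bash
python3 go.py 0.516 -0.075 0.06 0; python3 -c "
from h import *
snap('wrist','w45')"
```

```text
pos [ 0.4666 -0.0748  0.0333] yaw -0.0004 F [-9.23  0.59 17.68] w 0.0381 t 47.17
now-axes shift [ 0.618  0.002 -0.333] turn -0.0 | shift if already turned [ 0.618  0.003 -0.333]
```

View pics/w45.png

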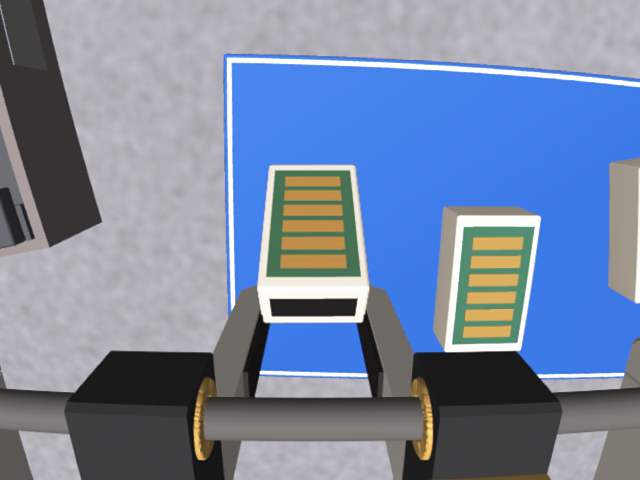

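Request:
servo_tool(
  rows=[
    [[-0.05,0,0.03],0],
    [[-0.08,0,0.08],0],
    [[-0.1,0,0.14],0],
    [[-0.12,0,0.2],0],
    [[-0.12,0,0.25],0],
    [[-0.12,0,0.26],0],
    [[-0.12,0,0.26],0],
  ],
)

```text
time: 47.8
tool_pos: [0.4563, -0.0745, 0.0096]
ee_rot: [3.141, 0.003, -0.001]
wrist_force: [-6.0, 0.4, 7.9]
width: 0.0396
```

```bash
python3 go.py 0.516 -0.075 0.06 0; python3 -c "
from h import *
snap('wrist','w46')"
```

```text
pos [ 0.4563 -0.0745  0.0096] yaw -0.0006 F [-5.96  0.38  7.87] w 0.0396 t 47.8
now-axes shift [ 0.746  0.006 -0.63 ] turn -0.0 | shift if already turned [ 0.746  0.006 -0.63 ]
```

View pics/w46.png

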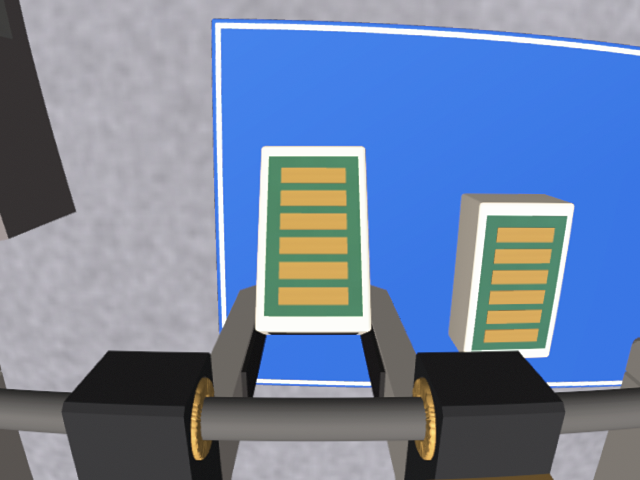

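Nearly flat; release and rise.

Request:
servo_tool(
  rows=[
    [[0,0,0],0],
    [[0,0,0],0],
    [[0,0,0],0],
    [[0,0,-0.02],0],
    [[0,0,-0.3],0],
    [[0,0,-0.7],0],
    [[0,0,-1],0],
    [[0,0,-1],0],
  ],
  grip=-0.2,
)

```text
time: 48.52
tool_pos: [0.462, -0.0753, 0.0947]
ee_rot: [3.139, -0.011, -0.0]
wrist_force: [0.8, 0.3, 0.3]
width: 0.0562
```

Request:
servo_tool(
  rows=[
    [[0,0.3,-0.5],0],
    [[-0.1,0.5,-1],0],
    [[-0.2,0.5,-1],0],
    [[-0.2,0.5,-1],0],
  ],
)

```text
time: 48.85
tool_pos: [0.443, -0.1157, 0.1719]
ee_rot: [3.139, -0.006, -0.002]
wrist_force: [0.9, -0.1, -0.1]
width: 0.0564
```

```bash
python3 go.py 0.516 -0.075 0.06 0; python3 -c "
from h import *
snap('wrist','w47');snap('side','s47')"
```

```text
pos [ 0.443  -0.1157  0.1719] yaw -0.0022 F [ 0.94 -0.11 -0.09] w 0.0564 t 48.85
now-axes shift [ 0.911 -0.511  1.398] turn -0.001 | shift if already turned [ 0.912 -0.509  1.398]
```

View pics/w47.png

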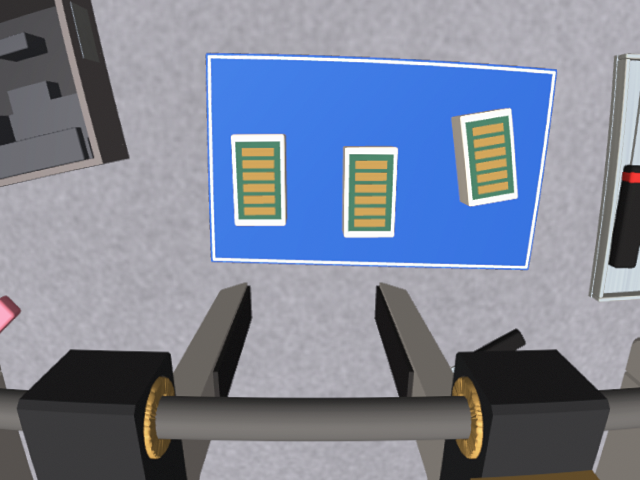

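View pics/s47.png

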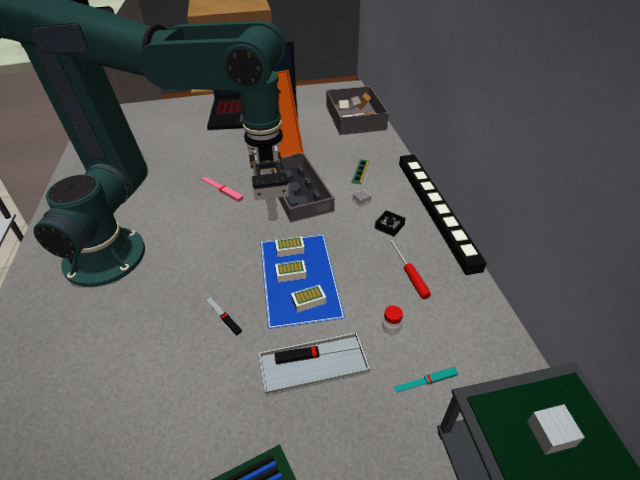

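```bash
python3 -c "
from h import *
d=load('w47')
P=px2w(d,[(259,180),(371,192),(490,157)],.026);q=P[:,:2]-[.4877,-.171];a=-.033;c,s=np.cos(a),np.sin(a);print(np.c_[q@[c,s],q@[-s,c]].round(4))
crop('s47',250,320,380,400,6,'c47')
from case import *
print(l2w(0,129+119),l2w(0,300),l2w(0,340))"; python3 go.py 0.4 0.2 0.3 0
```

```text
[[-0.0105  0.0961]
 [-0.0171  0.0098]
 [ 0.0135 -0.0805]]
[0.49652118 0.41771218] [0.48746756 0.46891796] [0.48050323 0.50830702]
pos [ 0.4418 -0.114   0.1678] yaw -0.0009 F [ 0.67 -0.73 -0.79] w 0.0562 t 48.95
now-axes shift [-0.526 -3.925 -1.652] turn -0.001 | shift if already turned [-0.522 -3.925 -1.652]
```

View pics/c47.png

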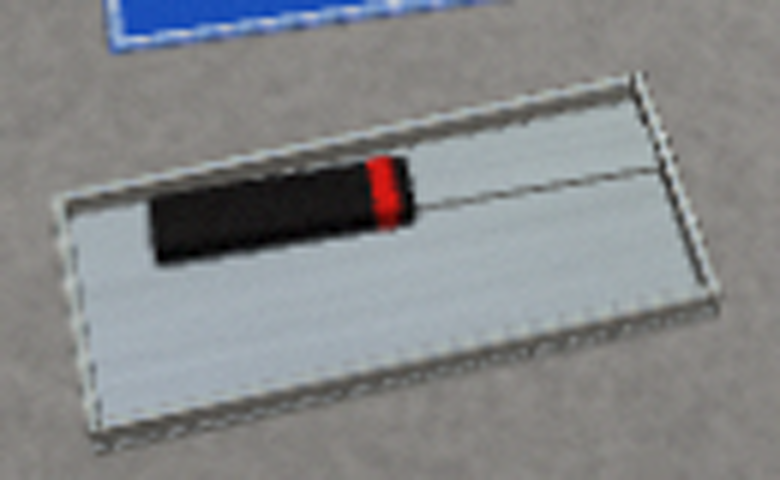

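Request:
servo_tool(
  rows=[
    [[0,-0.3,-0.3],-0.05],
    [[0,-0.6,-0.7],-0.12],
    [[0,-1,-1],-0.2],
    [[0,-1,-1],-0.28],
    [[0,-1,-1],-0.36],
    [[0,-1,-1],-0.44],
    [[0,-1,-1],-0.52],
    [[0,-1,-1],-0.55],
    [[0,-1,-1],-0.55],
  ],
  grip=1,
)

```text
time: 49.7
tool_pos: [0.4415, -0.0334, 0.246]
ee_rot: [-3.137, 0.002, 0.866]
wrist_force: [-0.2, 0.7, -0.2]
width: 0.0016
```

```bash
python3 gl.py 0 300 340 1.745
```

```text
local now [-132.7 -186.6] 246.0
pos [ 0.4415 -0.0334  0.246 ] yaw 0.8656 F [-0.17  0.65 -0.22] w 0.0016 t 49.7
now-axes shift [ 5.153 -3.632 -1.175] turn -0.56 | shift if already turned [ 6.084  1.654 -1.175]
```

Request:
servo_tool(
  rows=[
    [[0.3,-0.2,-0.3],-0.05],
    [[0.6,-0.4,-0.7],-0.12],
    [[0.8,-0.5,-1],-0.2],
    [[0.8,-0.5,-1],-0.28],
    [[0.8,-0.5,-1],-0.36],
    [[0.8,-0.5,-1],-0.44],
    [[0.8,-0.5,-1],-0.52],
    [[0.8,-0.5,-1],-0.56],
    [[0.8,-0.5,-1],-0.56],
  ],
)

```text
time: 50.45
tool_pos: [0.4532, 0.0409, 0.3268]
ee_rot: [-3.138, -0.001, 1.744]
wrist_force: [0.3, -0.2, 0.3]
width: 0.0005
```

Request:
servo_tool(
  rows=[
    [[0.5,0.1,-0.1],0],
    [[1,0.2,-0.2],0],
    [[1,0.2,-0.2],0],
  ],
)

```text
time: 50.7
tool_pos: [0.4552, 0.1274, 0.3446]
ee_rot: [3.142, -0.004, 1.748]
wrist_force: [-0.5, -0.3, 0.6]
width: 0.0007
```

Request:
servo_tool(
  rows=[
    [[0.5,0.1,0],0],
    [[1,0.2,0],0],
    [[1,0.2,0],0],
  ],
)

```text
time: 50.95
tool_pos: [0.4566, 0.209, 0.3425]
ee_rot: [-3.138, -0.003, 1.749]
wrist_force: [-0.3, -1.8, -0.2]
width: 0.0005
```

Request:
servo_tool(
  rows=[
    [[0.5,0.1,0],0],
    [[1,0.2,0],0],
    [[1,0.2,0],0],
    [[1,0.2,0],0],
  ],
)

```text
time: 51.28
tool_pos: [0.459, 0.2862, 0.3427]
ee_rot: [-3.138, 0.001, 1.745]
wrist_force: [0.4, 0.5, -0.4]
width: 0.0003
```

```bash
python3 gl.py 0 300 340 1.745
```

```text
local now [-59.8 125.1] 342.7
pos [0.459  0.2862 0.3427] yaw 1.7448 F [ 0.44  0.47 -0.44] w 0.0003 t 51.28
now-axes shift [2.188 0.745 0.033] turn -0.0 | shift if already turned [2.187 0.746 0.033]
```

Request:
servo_tool(
  rows=[
    [[0.5,0.18,0],0],
    [[1,0.35,0],0],
    [[1,0.35,0],0],
  ],
)

```text
time: 51.53
tool_pos: [0.4738, 0.3721, 0.3407]
ee_rot: [-3.137, -0.0, 1.745]
wrist_force: [-0.6, -1.1, -1.5]
width: 0.0006
```

Request:
servo_tool(
  rows=[
    [[0.5,0.18,0],0],
    [[1,0.35,0],0],
    [[1,0.35,0],0],
    [[1,0.35,0],0],
    [[1,0.35,0],0],
  ],
)

```text
time: 51.95
tool_pos: [0.4877, 0.4508, 0.3444]
ee_rot: [-3.141, 0.001, 1.741]
wrist_force: [0.1, -0.6, 0.2]
width: 0.0006
```

```bash
python3 gl.py 0 300 230 1.745; python3 -c "
from h import *
snap('wrist','w48');snap('side','s48');crop('s48',180,0,380,200,3,'c48')"
```

```text
local now [ -2.9 282.1] 344.4
pos [0.4877 0.4508 0.3444] yaw 1.7414 F [ 0.05 -0.58  0.21] w 0.0006 t 51.95
now-axes shift [0.224 0.036 1.43 ] turn -0.002 | shift if already turned [0.224 0.036 1.43 ]
```

View pics/w48.png

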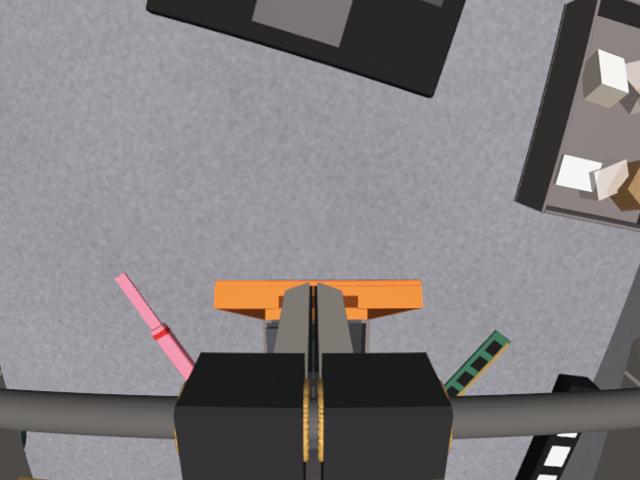

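View pics/c48.png

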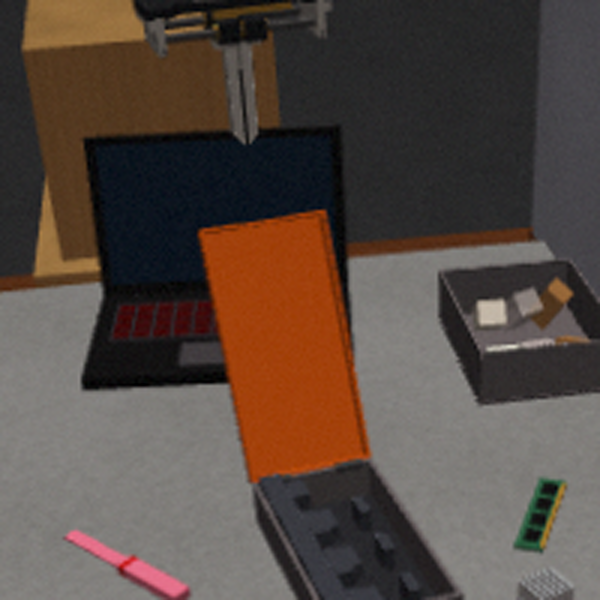

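```bash
python3 -c "
from h import *
from case import *
d=load('w48')
for z in (.27,.28): print(z,w2l(px2w(d,[(215,282),(420,282),(318,282)],z)).round(1))"
```

```text
0.27 [[-65.6 263.1]
 [ 65.7 262.7]
 [  0.3 263.1]]
0.28 [[-6.310e+01  2.670e+02]
 [ 6.300e+01  2.665e+02]
 [ 2.000e-01  2.669e+02]]
```

Request:
servo_tool(
  rows=[
    [[0.2,0.03,0],0],
    [[0.2,0.03,0.3],0],
    [[0.2,0.03,0.7],0],
    [[0.2,0.03,1],0],
    [[0.2,0.03,1],0],
  ],
)

```text
time: 52.47
tool_pos: [0.485, 0.4652, 0.2593]
ee_rot: [-3.133, 0.005, 1.741]
wrist_force: [-0.5, -0.5, -1.7]
width: 0.0003
```

Request:
servo_tool(
  rows=[
    [[0,0,0.3],0],
    [[0,0,0.5],0],
    [[0,0,0.5],0],
    [[0,0,0.5],0],
  ],
)

```text
time: 52.8
tool_pos: [0.4871, 0.4676, 0.2267]
ee_rot: [3.14, -0.001, 1.742]
wrist_force: [0.2, 0.1, 0.4]
width: 0.0004
```

```bash
python3 gl.py 0 239 230 1.745
```

```text
local now [ -0.6 298.7] 226.7
pos [0.4871 0.4676 0.2267] yaw 1.7421 F [0.19 0.08 0.38] w 0.0004 t 52.8
now-axes shift [-0.747  0.01  -0.041] turn -0.002 | shift if already turned [-0.747  0.008 -0.041]
```

Request:
servo_tool(
  rows=[
    [[-0.25,0,-0.05],0],
    [[-0.5,0,-0.1],0],
    [[-0.75,0,-0.12],0],
    [[-1,0,-0.15],0],
    [[-1,0,-0.15],0],
  ],
)

```text
time: 53.22
tool_pos: [0.5026, 0.3876, 0.2427]
ee_rot: [3.133, -0.002, 1.74]
wrist_force: [0.5, -0.2, 0.5]
width: 0.0007
```

Request:
servo_tool(
  rows=[
    [[-0.25,0,0],0],
    [[-0.5,0,0],0],
    [[-0.75,0,0],0],
    [[-0.75,0,0],0],
  ],
)

```text
time: 53.55
tool_pos: [0.5121, 0.3288, 0.2397]
ee_rot: [3.137, -0.0, 1.74]
wrist_force: [0.2, 0.2, 0.1]
width: 0.0007
```

```bash
python3 gl.py 0 109 222 1.745; python3 -c "
from h import *
snap('wrist','w49');snap('side','s49');crop('s49',180,0,380,200,3,'c49')"
```

```text
local now [-1.000e-01  1.578e+02] 239.7
pos [0.5121 0.3288 0.2397] yaw 1.7401 F [0.24 0.23 0.14] w 0.0007 t 53.55
now-axes shift [-0.609  0.005  0.221] turn -0.003 | shift if already turned [-0.609  0.002  0.221]
```

View pics/w49.png

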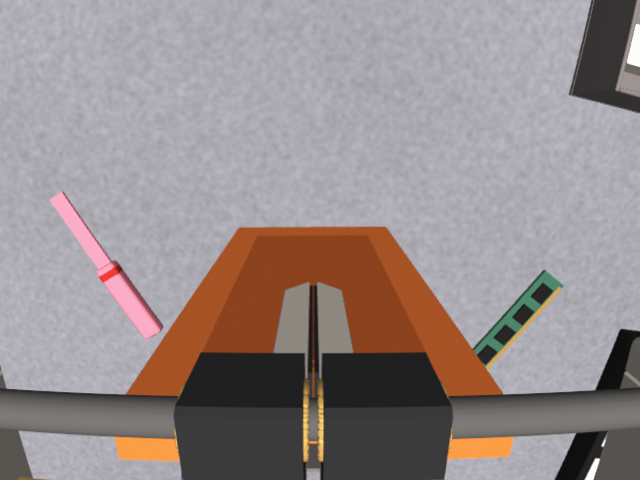

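View pics/c49.png

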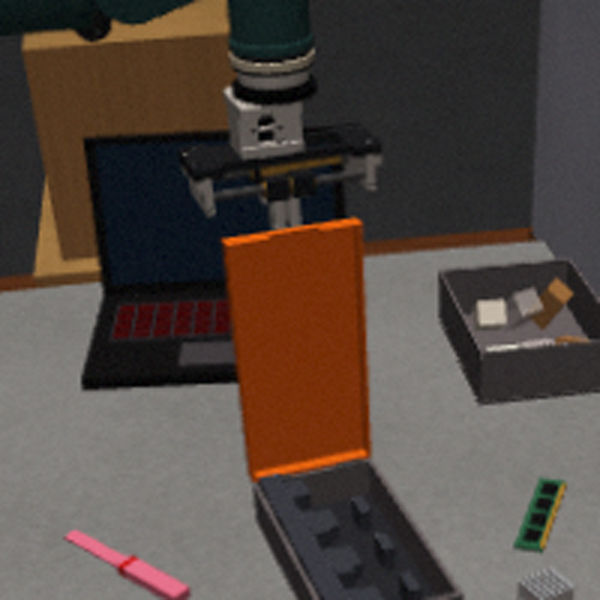

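Request:
servo_tool(
  rows=[
    [[-0.2,0,0.05],0],
    [[-0.4,0,0.1],0],
    [[-0.6,0,0.2],0],
    [[-0.8,0,0.3],0],
    [[-1,0,0.38],0],
    [[-1,0,0.38],0],
  ],
)

```text
time: 54.15
tool_pos: [0.5246, 0.2509, 0.2057]
ee_rot: [-3.14, 0.001, 1.742]
wrist_force: [-0.5, 0.5, -0.3]
width: 0.0008
```

```bash
python3 gl.py 0 10 199 1.745; python3 -c "
from h import *
snap('side','s50');crop('s50',180,0,380,200,3,'c50')"
```

```text
local now [-1.4 78.9] 205.7
pos [0.5246 0.2509 0.2057] yaw 1.7418 F [-0.5   0.49 -0.3 ] w 0.0008 t 54.15
now-axes shift [-0.861  0.02   0.084] turn -0.002 | shift if already turned [-0.861  0.018  0.084]
```

View pics/c50.png

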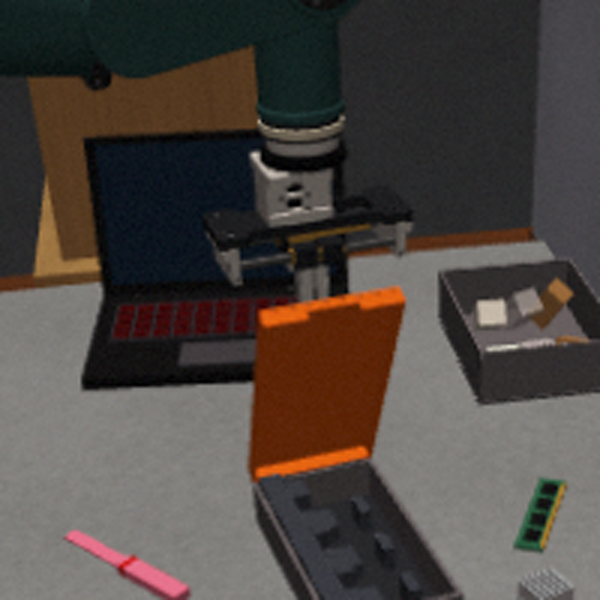

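Request:
servo_tool(
  rows=[
    [[-0.2,0,0.02],0],
    [[-0.4,0,0.04],0],
    [[-0.6,0,0.06],0],
    [[-0.86,0,0.09],0],
    [[-0.86,0,0.09],0],
  ],
)

```text
time: 54.62
tool_pos: [0.5368, 0.1831, 0.1993]
ee_rot: [-3.141, 0.001, 1.742]
wrist_force: [-0.1, -0.1, -0.6]
width: 0.0005
```

Request:
servo_tool(
  rows=[
    [[-0.2,0,0.06],0],
    [[-0.4,0,0.14],0],
    [[-0.6,0,0.24],0],
    [[-0.78,0,0.32],0],
    [[-0.78,0,0.32],0],
  ],
)

```text
time: 55.03
tool_pos: [0.5469, 0.1223, 0.1725]
ee_rot: [-3.139, 0.0, 1.742]
wrist_force: [-0.6, 0.0, -0.4]
width: 0.0003
```

```bash
python3 gl.py 0 -79 143 1.745; python3 -c "
from h import *
snap('wrist','w51');snap('side','s51');crop('s51',180,0,380,200,3,'c51')"
```

```text
local now [ -1.8 -51.7] 172.5
pos [0.5469 0.1223 0.1725] yaw 1.742 F [-0.6   0.   -0.37] w 0.0003 t 55.03
now-axes shift [-0.341  0.024  0.368] turn -0.002 | shift if already turned [-0.341  0.023  0.368]
```

View pics/c51.png

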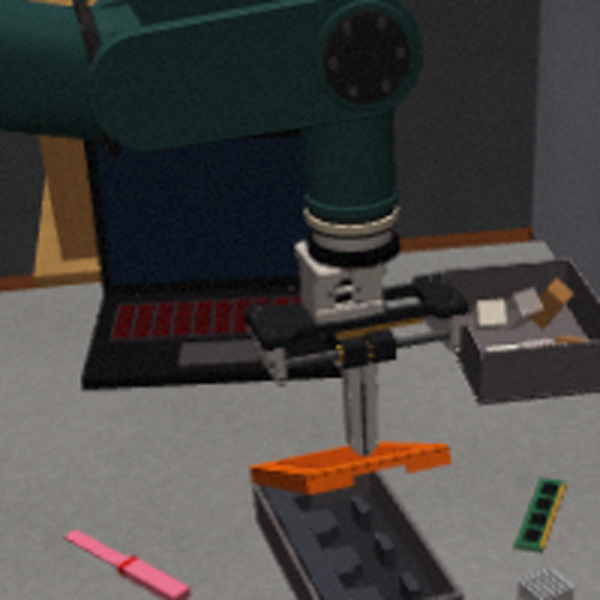

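Nearly closed; follow down.

Request:
servo_tool(
  rows=[
    [[-0.17,0,0.18],0],
    [[-0.34,0,0.37],0],
    [[-0.46,0,0.6],0],
    [[-0.58,0,0.82],0],
    [[-0.6,0,1],0],
    [[-0.6,0,1],0],
  ],
)

```text
time: 55.63
tool_pos: [0.5537, 0.0762, 0.0909]
ee_rot: [-3.136, -0.001, 1.744]
wrist_force: [0.1, -0.8, -0.5]
width: 0.0009
```

```bash
python3 gl.py 0 -104 65 1.745
```

```text
local now [ -3.2 -98.3] 90.9
pos [0.5537 0.0762 0.0909] yaw 1.7437 F [ 0.08 -0.84 -0.54] w 0.0009 t 55.63
now-axes shift [-0.072  0.04   0.324] turn -0.001 | shift if already turned [-0.072  0.04   0.324]
```

Request:
servo_tool(
  rows=[
    [[0,0,0.15],0],
    [[0,0,0.3],0],
    [[0,0,0.38],0],
    [[0,0,0.38],0],
  ],
)

```text
time: 55.97
tool_pos: [0.5561, 0.0762, 0.0661]
ee_rot: [3.139, -0.0, 1.744]
wrist_force: [-3.5, 0.2, 10.9]
width: 0.0007
```

```bash
python3 gl.py 0 -104 65 1.745; python3 -c "
from h import *
snap('wrist','w52');snap('side','s52');crop('s52',220,80,380,240,4,'c52')"
```

```text
local now [ -0.8 -98.7] 66.1
pos [0.5561 0.0762 0.0661] yaw 1.7442 F [-3.5  0.2 10.9] w 0.0007 t 55.97
now-axes shift [-0.066  0.011  0.014] turn -0.001 | shift if already turned [-0.066  0.011  0.014]
```

View pics/c52.png

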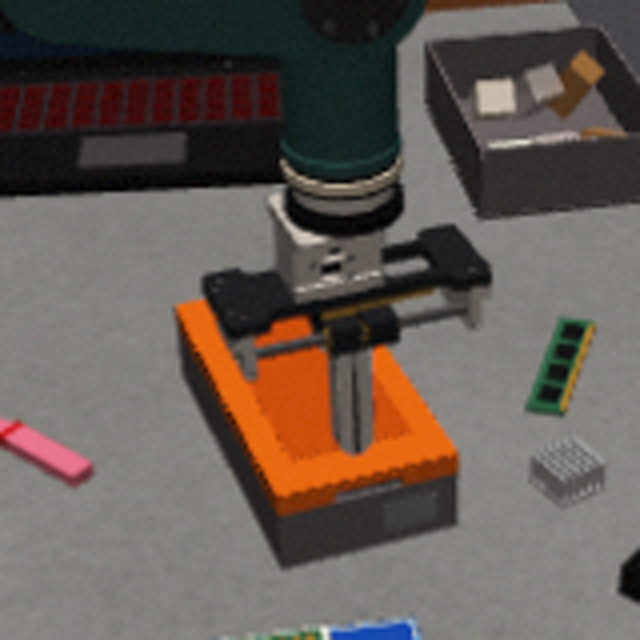

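Request:
servo_tool(
  rows=[
    [[0,0,-0.5],0],
    [[0,0,-1],0],
    [[0,0,-1],0],
  ],
)

```text
time: 56.32
tool_pos: [0.56, 0.0761, 0.1526]
ee_rot: [3.125, 0.002, 1.744]
wrist_force: [1.1, -0.2, 2.1]
width: 0.0006
```

Request:
servo_tool(
  rows=[
    [[-0.5,-0.2,-0.3],0],
    [[-1,-0.4,-0.6],0],
    [[-1,-0.4,-0.6],0],
  ],
)

```text
time: 56.57
tool_pos: [0.5383, -0.0118, 0.1946]
ee_rot: [3.137, 0.003, 1.742]
wrist_force: [0.3, 0.5, 0.2]
width: 0.0008
```

Request:
servo_tool(
  rows=[
    [[-0.5,-0.2,0],0],
    [[-1,-0.4,0],0],
    [[-1,-0.4,0],0],
  ],
)

```text
time: 56.82
tool_pos: [0.5188, -0.0986, 0.1911]
ee_rot: [-3.141, 0.003, 1.737]
wrist_force: [0.6, -0.7, -0.3]
width: 0.0002
```

Request:
servo_tool(
  rows=[
    [[-0.5,-0.2,0],0],
    [[-1,-0.4,0],0],
    [[-1,-0.4,0],0],
  ],
)

```text
time: 57.07
tool_pos: [0.5009, -0.1824, 0.1905]
ee_rot: [-3.14, 0.002, 1.737]
wrist_force: [-0.8, 0.0, 0.3]
width: 0.0003
```

Request:
servo_tool(
  rows=[
    [[-0.5,-0.2,0],0],
    [[-1,-0.4,0],0],
    [[-1,-0.4,0],0],
  ],
)

```text
time: 57.32
tool_pos: [0.4831, -0.2666, 0.1902]
ee_rot: [-3.14, 0.002, 1.737]
wrist_force: [0.6, 0.5, -0.4]
width: 0.0006
```

Request:
servo_tool(
  rows=[
    [[-0.5,-0.2,0],0],
    [[-1,-0.4,0],0],
    [[-1,-0.4,0],0],
  ],
)

```text
time: 57.57
tool_pos: [0.4652, -0.3508, 0.1899]
ee_rot: [-3.14, 0.002, 1.738]
wrist_force: [-0.2, 0.7, -1.1]
width: 0.0006
```

Request:
servo_tool(
  rows=[
    [[-0.5,0,0],0],
    [[-1,0,0],0],
    [[-1,0,0],0],
    [[-1,0,0],0],
  ],
)

```text
time: 57.9
tool_pos: [0.4806, -0.4251, 0.1886]
ee_rot: [-3.14, -0.004, 1.742]
wrist_force: [0.1, -0.2, -0.4]
width: 0.0002
```

```bash
python3 go.py 0.48 -0.4 0.25 1.745; python3 -c "
from h import *
snap('wrist','w53');snap('top','t53');snap('side','s53')"
```

```text
pos [ 0.4806 -0.4251  0.1886] yaw 1.7417 F [ 0.12 -0.18 -0.42] w 0.0002 t 57.9
now-axes shift [ 0.311  0.046 -0.767] turn -0.002 | shift if already turned [ 0.311  0.047 -0.767]
```

View pics/w53.png

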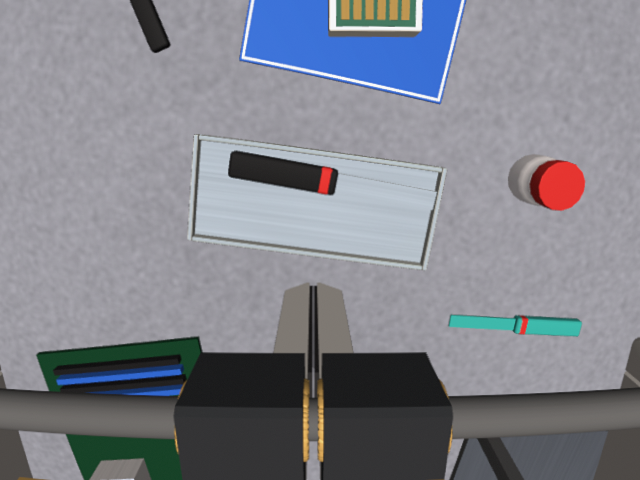

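View pics/t53.png

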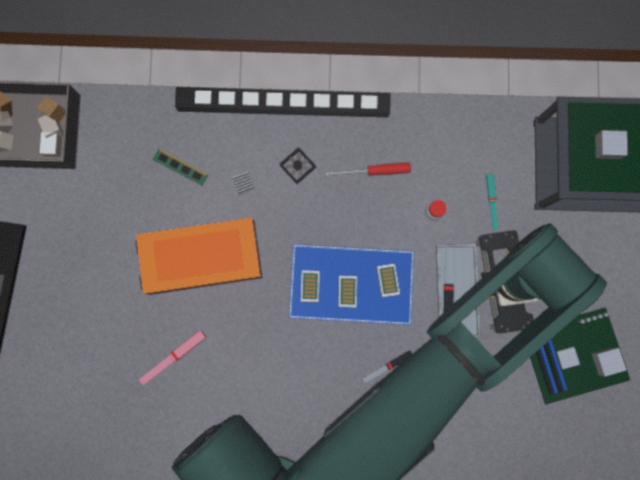

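```bash
python3 -c "
from h import *
crop('w53',180,120,460,280,2.8,'c53')
d=load('w53')
P=px2w(d,[(231,165),(337,182.5)],.018);t=np.array([.479,-.412]);a=.042;c,s=np.cos(a),np.sin(a)
P=P[:,:2]; e=(P[1]-P[0])/np.linalg.norm(P[1]-P[0]); print(P,np.linalg.norm(P[1]-P[0]))
for m in [P[0]+e*.0875,P[1]-e*.0025]:
  q=m-t; print([q@[c,s],q@[-s,c]])
P=px2w(d,[(196,135),(446,168),(424,269),(189,239)],.016);print(P.mean(0))
"
```

```text
[[ 0.40647347 -0.39053822]
 [ 0.49454799 -0.38999292]] 0.08807620588250029
[np.float64(0.01588246456756611), np.float64(0.021355482459214623)]
[np.float64(0.01395990371910451), np.float64(0.021424356187798987)]
[ 0.47956248 -0.41124613  0.016     ]
```

View pics/c53.png

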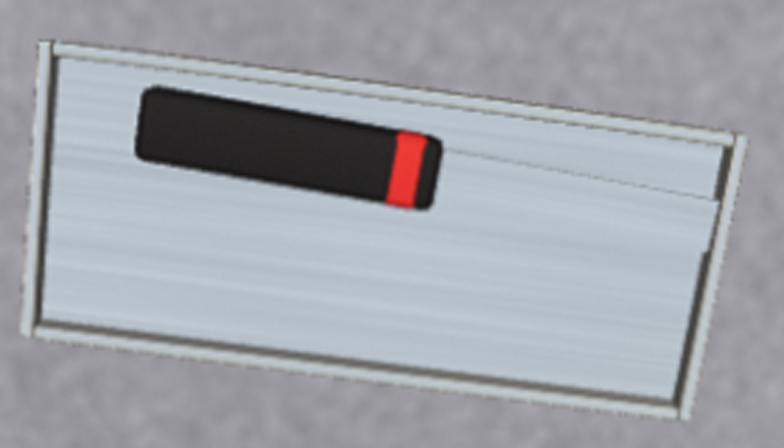

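Request:
servo_tool(
  rows=[
    [[0,0,-0.3],0],
    [[0,0,-0.5],0],
    [[0,0,-0.5],0],
    [[0,0,-0.5],0],
    [[0,0,-0.5],0],
    [[0,0,-0.5],0],
  ],
)

```text
time: 58.55
tool_pos: [0.4798, -0.4241, 0.2298]
ee_rot: [-3.14, -0.002, 1.744]
wrist_force: [-0.6, 0.6, -0.7]
width: 0.0008
```

```bash
python3 -c "
from h import *
d=load('s53'); crop('s53',190,120,420,400,2.1,'c54')
print(w2px(d,[]) if 0 else '')"; echo
```

```text
(no output)
```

View pics/c54.png

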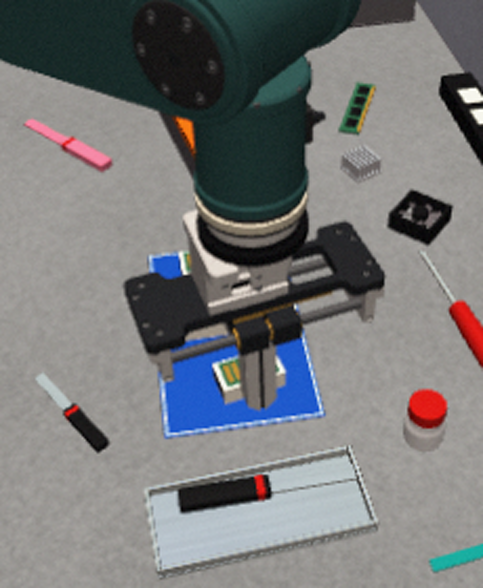

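All is in place, so I hand in.

```bash
python3 -c "
from bench import robot
print(robot.close_job())"
```

```text
the job is handed in; nothing more can be done
None
```

The job is done and handed in at about 58.6 s of simulated time. No verdict was reported.

- **Opening:** I pried the cover open with the larger black blade tool and swung it to its stop. The push against the stop read 31.5 N at the wrist. The tool then went into the tray.
- **Modules:** The case held three modules (blue, green and yellow). Each came out free end first and now lies on the mat, contacts up. Laying them down read up to about 37 N of combined wrist force, through the held module.
- **Module positions:** The last wrist picture puts their middles at about (13, -80), (-17, 10) and (-10, 96) mm from the mat centre, in mat x and y. The limits are 70 and 125 mm.
- **Closing:** I shut the empty case with the fingers. They stopped on the cover at 66 mm height with 11 N, which matches the shut height.
- **Blade tool:** It was knocked aside in the tray during the run, so I measured it again. It is inside the tray, looks flat, has its tip against the end wall, and its middle is about (15, 21) mm from the tray centre. The limits are 50 and 36 mm, so I left it there.
- **Bystanders:** In the last pictures the bystanders and look-alike tools appear where they began. I compared them by eye, not by measurement.

Nothing failed or disagreed in the last checks. The arm ended about 230 mm above the bench, touching nothing.

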